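Load plates into a washing carrier on spacer bars and hook the cover in

ROBOT

A 7-joint arm with a two-finger parallel gripper is mounted at the origin on a cart in front of the work surface, level with it; the furniture and walls round the work are solid. World frame = base frame: x ahead of the robot, y to its left, z up, the work surface at z = 0. Lengths are in mm, angles in degrees, forces in N, time in s.
With the tool pointing down it reaches from about 350 to 900 mm from the base axis. Payload 8.1 kg.
Tool frame: the origin (TCP) lies between the finger pads; the fingertips stand 17 mm ahead of it and the grasp point (between the pads) lies 2 mm behind it; z points along the fingers, y is the direction in which the jaws open and shut (so a half turn about z gives the same grasp; the last joint's range is limited). The gripper opens to 85 mm and grips with 20 to 120 N. Pads are 22 mm wide; open, the fingers measure 114 mm over their backs; the gripper's body (76 mm by 85 mm) begins 54 mm behind the grasp point. The pads swing forward as they close: fully open they stand 13 mm farther back than shut.
Start: joints at [-81.452, 24.895, 1.432, 90.138, -0.665, 64.973, -4.303], TCP at [155.744, 605.297, 248.323] pointing down, gripper open.
Joint ranges: [-149.89, 149.89], [-25.12, 119.58], [-72.63, 75.52], [4.76, 147.25], [-75.54, 255.54], [6.69, 114.76], [-157.13, 157.13]. Speed limits (degrees/s): [127.2, 127.2, 172.46, 172.46, 180, 180, 180].

INTERFACE

Orientations are given as [roll, pitch, yaw] about the fixed x, y, z axes, in that order (R = Rz(yaw) Ry(pitch) Rx(roll)).
In Python, from cell import * gives the robot as it stands. The module is installed in compiled form; this text tells all that it offers.
- The arm moves only by the tool arm_command, never from a script. Its argument "deltas" is a list of rows, each an object of numbers: "claw": the opening, from -1 (shut) to 1 (fully open); "x", "y", "z": the shift along the world's x, y, z in cm; "wx", "wy", "wz": the turn, a rotation vector about the world's x, y, z in degrees. A call has 1 to 20 rows; each row is the pose to reach, as a shift and turn from the pose commanded when the call began; what a row does not reach only later rows make up. A row lasts 1/12 s, in which the tool goes at most 41.7 mm and 7.16 degrees, less where a joint would pass 70% of its speed; a pose out of reach is approached as far as the arm can. A call with a gripper value outside its range is refused whole. The fingers move at their own pace and stop on an object; "grip_force" is the grip in N (left out, the last holds). Time passes only in rows, so rows that repeat a pose let the fingers close. It gives the time, the measured TCP pose, the force and the opening at its end, in the units of the state.
- read_state(): the state, without advancing time (a new reading comes with each control period).
- read_camera(name): name is "scene" or "top" or "wrist"; returns a dict with "pixels" (400x640x3 uint8, red, green, blue), "mtx" (3x3 intrinsics, pixels), "cam_to_world" (4x4, takes a point from camera to world coordinates); the wrist camera has in their place "T_tool_cam" (4x4, takes a point from camera to tool coordinates, whose origin is the TCP and whose axes are the flange's). Camera axes: x right, y up, looking along -z (the intrinsics and any distortion apply to the point x, -y, -z); pixel columns grow to the right and rows downward; lengths in mm; the calibration is good to about 2 mm. A picture is of the moment at which its call begins: read the wrist's pose just before it. There is no depth.
- finish_job(): hands the job in, once; it reports no verdict.
Trained networks look in a picture, given as the dict that the camera call returned (one of the last four; its "shot" number tells which), for a name from the list of things; names that differ only in an ending like _2 or _b are one class to them, and where a whole thing is asked for, a point or a joint stands for the part that bears it (a point fixed in the world has none). Each returns a list of dicts, best first, with "conf" (0 to 1); they miss things now and then, are a little off and sometimes report something else, mostly with a low value. They report only what shows in the picture. A call takes as long as a camera call.
- spot_in(query, picture): "at" ([x, y, z] in mm, in the coordinates of the camera as it stood for that picture, good to about 4 mm: the middle of the surface that is visible of it).
- silhouettes(query, picture): "region" (400x640 bool, what is visible of it).
The state is a dict: "clock": time; "q": joint angles; "joint_vel": joint speeds; "joint_torque": joint torques, N m; "tool_pos": TCP position; "tcp_rot": TCP orientation; "contact_force": force on the tool from outside, world axes, zero at the start; "wrist_torque": the same for the moment, N m; "gripper_width": finger opening in mm.
Only numpy, scipy, OpenCV 4.12 (cv2) and the standard library are available. Lean on these libraries where they do the work, as an engineer would, in place of code of your own. Each camera call takes 0.05 s, during which the arm holds its last target.

TASK

Load all the machined plates that are there (two or three) into the washing carrier, one above another and lengthwise along the carrier's middle, each lying level on its own pair of spacer bars - the lowest pair on the carrier's floor - laid crosswise, one roughly midway between the plate's middle and each end, so that the wash reaches every face. Then hook the cover's two tabs into the slots of the carrier's far end at a tilt and swing it down until it lies level on the ledge. Spare bars may stay on their mat; leave the other things on the desk where they are.

Things in the scene. Friction and masses are not known exactly. Their poses are not given: they have to be found in the camera images.
- carrier: fixed stainless washing carrier, 238 (its x) x 140 (its y) mm, open sides with lips at |y| 67.5 to 70 mm, up to z = 18 mm. Origin: centre of its underside on the desk, z up. Floor top at z = 10 mm. End sheets with inner faces at x = -115 and +115 mm; the far one (+x) is 4 mm thick, 110 mm high, with two slots; the near one 94 mm high, with a ledge. Side flanges where |x| > 101 mm, |y| > 67 mm
- carrier_slot_left (a point): centre of the slot at y = +36 mm in the carrier's far end sheet (x = 115, z = 92 mm in the carrier, on the inner face): 32 mm wide, from z = 84 to 100 mm, right through the sheet
- carrier_slot_right (a point): the same for the slot at y = -36 mm
- carrier_ledge (a point): middle of the ledge's top (x = -109, y = 0, z = 84 mm in the carrier); the ledge reaches 12 mm inward from the near end sheet, whose rim stands 10 mm above it. The seated cover lies level, underside at z = 84 mm, within some 3 mm of the carrier's x = 0, y = 0: tabs through the slots, near edge on the ledge behind the rim
- cover: loose retaining cover of perforated steel, 224 (its x) x 112 (its y) x 4 mm, 0.5 kg, handle on top. Origin: centre of its underside, z up. Two tabs (24 mm wide, 4 mm thick) stick out 15 mm beyond its +x edge at y = +36 and -36 mm: 239 mm in all, so it cannot go in level (230 mm between the end sheets), but tabs first at 15 to 25 degrees. Starts flat on the desk, tabs roughly away from the robot
- cover_handle (a point): middle of the black bridge handle's grip, 35 mm above the cover's underside, above the cover's centre: a flat-sided bar 72 mm long along the cover's y, 14 mm thick along x, 18 mm high; pinch it across its thickness from above; open space 22 mm high under it
- cover_tab_left (a point): middle of the tip of the cover's tab at y = +36 mm (x = 127, z = 2 mm in the cover)
- cover_tab_right (a point): middle of the tip of the cover's tab at y = -36 mm (x = 127, z = 2 mm in the cover)
- plate_1: machined brass plate, 160 (its x) x 56 (its y) x 10 mm, 0.6 kg, two or three in all; origin: centre of its underside, z up; starts flat on the desk; pinch it across its 56 mm width
- plate_2: machined brass plate, 160 (its x) x 56 (its y) x 10 mm, 0.6 kg, two or three in all; origin: centre of its underside, z up; starts flat on the desk; pinch it across its 56 mm width
- plate_3: machined brass plate, 160 (its x) x 56 (its y) x 10 mm, 0.6 kg, two or three in all; origin: centre of its underside, z up; starts flat on the desk; pinch it across its 56 mm width
- bar_1: sawn aluminium spacer bar, 120 (its x) x 10 (its y) x 12.5 mm high, 0.04 kg, six in all; origin: centre of its underside, z up; starts flat on a dark green rubber mat, 9 mm thick
- bar_2: sawn aluminium spacer bar, 120 (its x) x 10 (its y) x 12.5 mm high, 0.04 kg, six in all; origin: centre of its underside, z up; starts flat on a dark green rubber mat, 9 mm thick
- bar_3: sawn aluminium spacer bar, 120 (its x) x 10 (its y) x 12.5 mm high, 0.04 kg, six in all; origin: centre of its underside, z up; starts flat on a dark green rubber mat, 9 mm thick
- bar_4: sawn aluminium spacer bar, 120 (its x) x 10 (its y) x 12.5 mm high, 0.04 kg, six in all; origin: centre of its underside, z up; starts flat on a dark green rubber mat, 9 mm thick
- bar_5: sawn aluminium spacer bar, 120 (its x) x 10 (its y) x 12.5 mm high, 0.04 kg, six in all; origin: centre of its underside, z up; starts flat on a dark green rubber mat, 9 mm thick
- bar_6: sawn aluminium spacer bar, 120 (its x) x 10 (its y) x 12.5 mm high, 0.04 kg, six in all; origin: centre of its underside, z up; starts flat on a dark green rubber mat, 9 mm thick
- note_block: small stack of notes, 98x99x33 mm, a bystander; origin: centre of its underside
- tape_measure: yellow tape measure lying on its side, 70x83x35 mm, a bystander; origin: centre of its underside

How it is judged:
By the outcome, as a careful person would: the job done as asked, in the order asked, and still so for the second after the job is handed in, with the robot touching nothing.
Of plate_1, plate_2, plate_3 only 2 to 3 are there at a start; the rules pass over those that are not, and their reading is None.
At some moment in a run one of cover may be knocked a few centimetres aside while the robot is not near it.
Once in a run the grip may slacken for a moment while it holds something.
It also fails if it takes over 210 s, if anything falls off the work surface, if the arm or the gripper's body presses on something with over 40 N, if the wrist force passes 120 N, or if a joint passes its speed limit or range.

## Working session

There is one attempt and no reset: what is moved stays moved. The work goes in short steps, Python scripts to look and compute and a tool call to move; the robot and the scene stay as the last step left them, time stands still between calls to the robot, and variables do not carry over. Pictures are saved under pics/ and viewed, and the job is handed in when it is done.

Besides the shell and the picture viewer there is one more tool, called after "Request:" as name(argument=value, ...) on one line, values as JSON. arm_command: Moves the arm, as the interface text tells. Its arguments: {"type":"object","properties":{"deltas":{"type":"array","items":{"type":"object","properties":{"claw":{"type":"number"},"x":{"type":"number"},"y":{"type":"number"},"z":{"type":"number"},"wx":{"type":"number"},"wy":{"type":"number"},"wz":{"type":"number"}}}},"grip_force":{"type":"number"}},"required":["deltas"]}

```bash
mkdir -p pics; python3 - <<'E'
from cell import *
import cv2
s=read_state()
for k,v in s.items(): print(k,v)
for n in ["scene","top","wrist"]:
    p=read_camera(n)
    cv2.imwrite(f"pics/{n}0.png",p["pixels"][:,:,::-1])
    print(n,p["mtx"].tolist(),[k for k in p]); 
    print(p.get("cam_to_world",p.get("T_tool_cam")))
E
```

```text
clock 0.0
q [-81.45208422  24.93692265   1.43034305  90.19017863  -0.66535706
  64.97300943  -4.30425584]
joint_vel [0.07915958 0.06259892 0.08622699 0.15846418 0.02371963 0.00636255
 0.00784186]
joint_torque [-7.11853590e-04 -6.70491743e+01  1.02472935e+00 -3.16220605e+01
  1.54018134e-02  1.26787095e-02 -2.70819578e-05]
tool_pos [155.63394372 604.80881737 247.51346331]
tcp_rot [-1.79908505e+02  7.46651951e-03  1.65568338e+02]
contact_force [-0.22669514 -0.07436982  0.03334608]
wrist_torque [-0.04034896 -0.01013162  0.01265265]
gripper_width 85.51803133051993
scene [[389.4040847879107, 0.0, 326.05398426087277], [0.0, 389.4040847879107, 203.40863864240023], [0.0, 0.0, 1.0]] ['pixels', 'mtx', 'cam_to_world', 'shot']
[[ 8.08767884e-01  4.32403346e-01 -3.98650042e-01  6.45161334e+01]
 [-5.88125707e-01  5.92739066e-01 -5.50244085e-01 -6.57840525e+02]
 [-1.63192986e-03  6.79476082e-01  7.33695844e-01  9.16850251e+02]
 [ 0.00000000e+00  0.00000000e+00  0.00000000e+00  1.00000000e+00]]
top [[442.8472266873403, 0.0, 319.6574706210226], [0.0, 442.8472266873403, 201.1438401464949], [0.0, 0.0, 1.0]] ['pixels', 'mtx', 'cam_to_world', 'shot']
[[ 6.82120017e-03  9.84683299e-01 -1.74219032e-01  2.50250086e+02]
 [-9.99959454e-01  7.74103226e-03  4.60076941e-03 -3.15453922e+01]
 [ 5.87893595e-03  1.74180586e-01  9.84696177e-01  1.59019915e+03]
 [ 0.00000000e+00  0.00000000e+00  0.00000000e+00  1.00000000e+00]]
wrist [[349.95873553114643, 0.0, 317.420760258715], [0.0, 349.95873553114643, 195.73543958140294], [0.0, 0.0, 1.0]] ['pixels', 'mtx', 'T_tool_cam', 'shot']
[[ 1.70076335e-04  9.48620304e-01  3.16416639e-01  8.17120191e+01]
 [ 9.99999952e-01 -7.95468055e-05 -2.99025399e-04 -8.62047465e-01]
 [-2.58491632e-04  3.16416674e-01 -9.48620272e-01 -1.25670799e+02]
 [ 0.00000000e+00  0.00000000e+00  0.00000000e+00  1.00000000e+00]]
```

View pics/scene0.png

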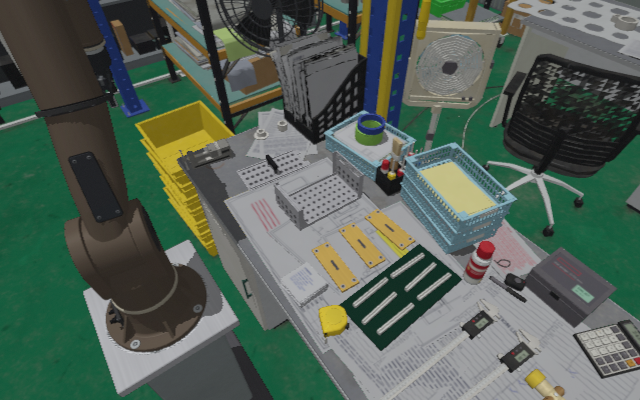

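View pics/top0.png

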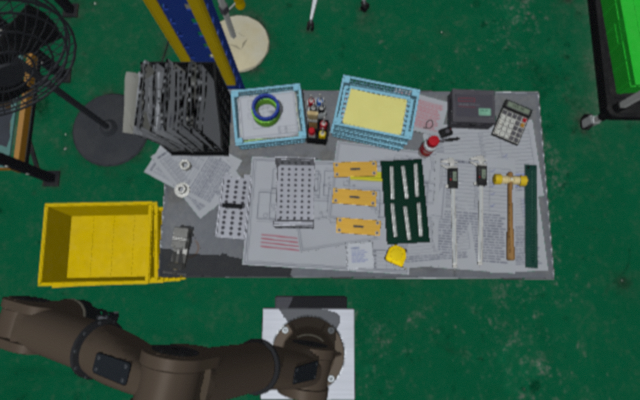

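View pics/wrist0.png

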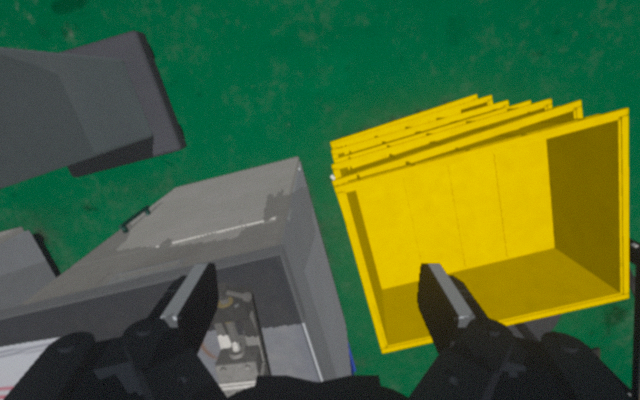

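```bash
cat > h.py <<'E'
from cell import *
import numpy as np, cv2
from scipy.spatial.transform import Rotation as Ro
def cam(name,save=None):
    s=read_state(); p=read_camera(name)
    if name=="wrist":
        T=np.eye(4); T[:3,:3]=Ro.from_euler('xyz',s["tcp_rot"],degrees=True).as_matrix(); T[:3,3]=s["tool_pos"]
        p["T"]=T@p["T_tool_cam"]
    else: p["T"]=np.array(p["cam_to_world"])
    if save: cv2.imwrite(f"pics/{save}.png",p["pixels"][:,:,::-1])
    return p
def toplane(p,uv,z):
    uv=np.atleast_2d(np.array(uv,float)); K=np.array(p["mtx"])
    d=np.c_[(uv[:,0]-K[0,2])/K[0,0],-(uv[:,1]-K[1,2])/K[1,1],-np.ones(len(uv))]
    d=d@p["T"][:3,:3].T; o=p["T"][:3,3]
    t=(z-o[2])/d[:,2]
    return o+d*t[:,None]
def proj(p,X):
    X=np.atleast_2d(np.array(X,float)); T=np.linalg.inv(p["T"])
    c=X@T[:3,:3].T+T[:3,3]; K=np.array(p["mtx"])
    return np.c_[K[0,0]*c[:,0]/-c[:,2]+K[0,2],K[1,1]*-c[:,1]/-c[:,2]+K[1,2]]
def spots(p,q):
    return [(round(d["conf"],2),(p["T"][:3,:3]@np.array(d["at"])+p["T"][:3,3]).round(1).tolist()) for d in spot_in(q,p)]
def rects(p,q,z):
    out=[]
    for d in silhouettes(q,p):
        m=d["region"].astype(np.uint8)
        cs,_=cv2.findContours(m,cv2.RETR_EXTERNAL,cv2.CHAIN_APPROX_NONE)
        if not cs: continue
        c=max(cs,key=cv2.contourArea)[:,0,:]
        W=toplane(p,c,z)[:,:2].astype(np.float32)
        (cx,cy),(w,h),a=cv2.minAreaRect(W)
        if w<h: w,h,a=h,w,a+90
        a=(a+90)%180-90
        edge=c.min()<=1 or c[:,0].max()>=638 or c[:,1].max()>=398
        out.append((round(d["conf"],2),round(cx,1),round(cy,1),round(w,1),round(h,1),round(a,2),'EDGE' if edge else ''))
    return out
E
python3 - <<'E'
from h import *
p=cam("top")
for q in ["carrier","carrier_slot_left","carrier_slot_right","carrier_ledge","cover","cover_handle","cover_tab_left","cover_tab_right","plate_1","bar_1","note_block","tape_measure"]:
    print(q,spots(p,q))
print(rects(p,"plate_1",10)); print(rects(p,"bar_1",21.5)); print(rects(p,"cover",4)); print(rects(p,"carrier",18))
E
```

```text
carrier [(0.66, [564.7, 54.7, 9.2])]
carrier_slot_left [(0.73, [560.8, 55.3, 11.7]), (0.61, [500.0, 274.0, 3.8]), (0.47, [607.8, -391.1, 21.9])]
carrier_slot_right [(0.69, [560.1, 55.1, 9.3])]
carrier_ledge [(0.69, [562.7, 50.5, 8.4]), (0.35, [461.2, -303.1, 21.1])]
cover [(0.92, [500.6, 274.0, 7.7])]
cover_handle [(0.86, [500.5, 274.8, 1.0])]
cover_tab_left [(0.94, [501.7, 274.4, 4.9]), (0.66, [460.2, -306.3, 19.5])]
cover_tab_right [(0.88, [501.9, 271.9, 1.7])]
plate_1 [(0.89, [647.8, -167.4, 13.8]), (0.86, [542.8, -161.0, 7.9]), (0.6, [444.2, -178.8, 6.9])]
bar_1 [(0.68, [597.6, -348.4, 18.2]), (0.55, [608.8, -389.0, 23.8]), (0.47, [468.9, -393.8, 24.8]), (0.43, [462.1, -306.4, 22.7]), (0.4, [453.2, -348.4, 20.7])]
note_block [(0.97, [336.9, -174.3, 32.3])]
tape_measure [(0.78, [333.6, -306.6, 29.0])]
[(0.9, 545.9, -162.2, 157.8, 57.7, 86.29, ''), (0.88, 650.1, -165.8, 158.0, 57.6, -87.48, ''), (0.63, 440.0, -178.6, 162.3, 61.6, 88.13, '')]
[(0.69, 466.1, -393.9, 115.5, 12.4, 1.91, ''), (0.68, 647.2, -165.7, 158.4, 57.1, -87.48, ''), (0.56, 598.9, -297.3, 107.8, 14.6, -1.17, ''), (0.48, 461.9, -301.6, 116.1, 12.3, 5.01, ''), (0.47, 462.0, -347.6, 87.0, 15.6, 3.66, ''), (0.39, 606.9, -386.5, 107.9, 18.2, -1.71, '')]
[(0.7, 511.3, 274.5, 240.4, 116.2, -4.12, '')]
[(0.91, 561.6, 54.3, 261.9, 144.6, -0.31, ''), (0.73, 611.6, -387.4, 108.3, 10.9, -1.74, ''), (0.48, 485.9, -343.9, 39.8, 10.8, -1.56, '')]
```

Request:
arm_command(deltas=[{"x": 4,"y": -8,"z": 6,"wz": 5},{"x": 30,"y": -66,"z": 17,"wz": 14.4},{"x": 30,"y": -66,"z": 17,"wz": 14.4},{"x": 30,"y": -66,"z": 17,"wz": 14.4},{"x": 30,"y": -66,"z": 17,"wz": 14.4},{"x": 30,"y": -66,"z": 17,"wz": 14.4},{"x": 30,"y": -66,"z": 17,"wz": 14.4},{"x": 30,"y": -66,"z": 17,"wz": 14.4},{"x": 30,"y": -66,"z": 17,"wz": 14.4},{"x": 30,"y": -66,"z": 17,"wz": 14.4},{"x": 30,"y": -66,"z": 17,"wz": 14.4},{"x": 30,"y": -66,"z": 17,"wz": 14.4},{"x": 30,"y": -66,"z": 17,"wz": 14.4},{"x": 30,"y": -66,"z": 17,"wz": 14.4},{"x": 30,"y": -66,"z": 17,"wz": 14.4},{"x": 30,"y": -66,"z": 17,"wz": 14.4},{"x": 30,"y": -66,"z": 17,"wz": 14.4},{"x": 30,"y": -66,"z": 17,"wz": 14.4},{"x": 30,"y": -66,"z": 17,"wz": 14.4},{"x": 30,"y": -66,"z": 17,"wz": 14.4}])

```text
validation failed for argument at $.de...
```

```bash
python3 - <<'E'
from h import *
s=read_state();print(s["clock"],s["tool_pos"],s["tcp_rot"],s["q"])
p=cam("wrist","w1")
for q,z in [("plate_1",10),("bar_1",21.5),("cover",4),("carrier",18)]:
    print(q,*rects(p,q,z),sep="\n")
for q in ["carrier","carrier_slot_left","carrier_slot_right","carrier_ledge","cover_handle","cover_tab_left","cover_tab_right"]:
    print(q,spots(p,q))
E
```

```text
1.0 [155.74682377 605.30159824 248.32058245] [1.79996064e+02 1.36154530e-03 1.65570299e+02] [-81.45210171  24.8946258    1.43248392  90.13868392  -0.66359939
  64.97118582  -4.30165063]
plate_1
bar_1
cover
carrier
carrier []
carrier_slot_left []
carrier_slot_right []
carrier_ledge []
cover_handle []
cover_tab_left []
cover_tab_right []
```

View pics/w1.png

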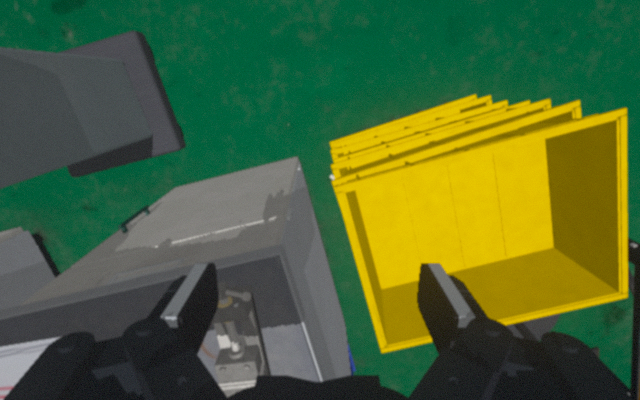

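Request:
arm_command(deltas=[{"claw": 1,"x": 4,"y": -8,"z": 6,"wx": 0,"wy": 0,"wz": 5},{"claw": 1,"x": 30,"y": -66,"z": 17,"wx": 0,"wy": 0,"wz": 14.4}])

```text
clock: 1.77
tool_pos: [186.6, 538.9, 281.0]
tcp_rot: [179.9, -0.0, 178.1]
contact_force: [1.5, 0.2, 1.9]
gripper_width: 85.5
```

Request:
arm_command(deltas=[{"x": 27,"y": -60,"z": 14,"wz": 2},{"x": 27,"y": -60,"z": 14,"wz": 2},{"x": 27,"y": -60,"z": 14,"wz": 2},{"x": 27,"y": -60,"z": 14,"wz": 2},{"x": 27,"y": -60,"z": 14,"wz": 2},{"x": 27,"y": -60,"z": 14,"wz": 2},{"x": 27,"y": -60,"z": 14,"wz": 2},{"x": 27,"y": -60,"z": 14,"wz": 2},{"x": 27,"y": -60,"z": 14,"wz": 2},{"x": 27,"y": -60,"z": 14,"wz": 2},{"x": 27,"y": -60,"z": 14,"wz": 2},{"x": 27,"y": -60,"z": 14,"wz": 2},{"x": 27,"y": -60,"z": 14,"wz": 2},{"x": 27,"y": -60,"z": 14,"wz": 2},{"x": 27,"y": -60,"z": 14,"wz": 2},{"x": 27,"y": -60,"z": 14,"wz": 2},{"x": 27,"y": -60,"z": 14,"wz": 2},{"x": 27,"y": -60,"z": 14,"wz": 2}])

```text
validation failed for argument at $.de...
```

```bash
cat > survey.py <<'E'
from h import *
import sys
s=read_state();print(s["clock"],s["tool_pos"].round(1) if hasattr(s["tool_pos"],'round') else s["tool_pos"],s["tcp_rot"],s["q"])
p=cam("wrist",sys.argv[1])
for q,z in [("plate_1",10),("bar_1",21.5),("cover",4),("carrier",18)]:
    print(q,*rects(p,q,z),sep="\n")
for q in ["carrier_slot_left","carrier_slot_right","carrier_ledge","cover_handle","cover_tab_left","cover_tab_right"]:
    print(q,spots(p,q))
E
python3 survey.py w2
```

```text
1.7667 [186.6 538.9 281. ] [ 1.79916752e+02 -2.00690415e-02  1.78142619e+02] [-75.66174015  18.37838193  -0.77665977  95.24615828   0.22745747
  66.29977941  11.65269202]
plate_1
bar_1
cover
(0.84, 417.1, 264.7, 79.0, 55.3, 86.38, '')
carrier
carrier_slot_left [(0.76, [459.2, 115.5, 10.6])]
carrier_slot_right [(0.62, [461.0, 112.6, 11.9])]
carrier_ledge [(0.71, [461.0, 113.6, 9.6]), (0.34, [408.4, 254.4, 3.5])]
cover_handle [(0.72, [409.7, 255.6, 3.8])]
cover_tab_left [(0.8, [411.6, 253.9, 5.8])]
cover_tab_right [(0.68, [409.0, 248.2, 4.9])]
```

View pics/w2.png

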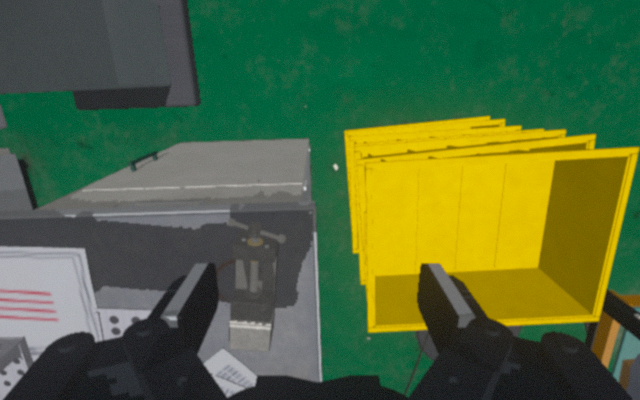

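Request:
arm_command(deltas=[{"claw": 1,"x": 27,"y": -60,"z": 14,"wx": 0,"wy": 0,"wz": 2},{"claw": 1,"x": 27,"y": -60,"z": 14,"wx": 0,"wy": 0,"wz": 2},{"claw": 1,"x": 27,"y": -60,"z": 14,"wx": 0,"wy": 0,"wz": 2},{"claw": 1,"x": 27,"y": -60,"z": 14,"wx": 0,"wy": 0,"wz": 2},{"claw": 1,"x": 27,"y": -60,"z": 14,"wx": 0,"wy": 0,"wz": 2},{"claw": 1,"x": 27,"y": -60,"z": 14,"wx": 0,"wy": 0,"wz": 2},{"claw": 1,"x": 27,"y": -60,"z": 14,"wx": 0,"wy": 0,"wz": 2},{"claw": 1,"x": 27,"y": -60,"z": 14,"wx": 0,"wy": 0,"wz": 2},{"claw": 1,"x": 27,"y": -60,"z": 14,"wx": 0,"wy": 0,"wz": 2},{"claw": 1,"x": 27,"y": -60,"z": 14,"wx": 0,"wy": 0,"wz": 2},{"claw": 1,"x": 27,"y": -60,"z": 14,"wx": 0,"wy": 0,"wz": 2},{"claw": 1,"x": 27,"y": -60,"z": 14,"wx": 0,"wy": 0,"wz": 2},{"claw": 1,"x": 27,"y": -60,"z": 14,"wx": 0,"wy": 0,"wz": 2},{"claw": 1,"x": 27,"y": -60,"z": 14,"wx": 0,"wy": 0,"wz": 2},{"claw": 1,"x": 27,"y": -60,"z": 14,"wx": 0,"wy": 0,"wz": 2},{"claw": 1,"x": 27,"y": -60,"z": 14,"wx": 0,"wy": 0,"wz": 2},{"claw": 1,"x": 27,"y": -60,"z": 14,"wx": 0,"wy": 0,"wz": 2},{"claw": 1,"x": 27,"y": -60,"z": 14,"wx": 0,"wy": 0,"wz": 2},{"claw": 1,"x": 27,"y": -60,"z": 14,"wx": 0,"wy": 0,"wz": 2}])

```text
clock: 3.9
tool_pos: [458.1, -62.3, 419.9]
tcp_rot: [-180.0, -0.0, 179.7]
contact_force: [-0.5, 0.6, -0.7]
gripper_width: 85.4
```

```bash
python3 survey.py w3
```

```text
3.9 [458.1 -62.3 419.9] [-1.79998215e+02 -4.03065445e-02  1.79695743e+02] [-33.75933031   2.04902409  37.14143744  96.56842914  -1.24568093
  81.84000864  93.23791588]
plate_1
(0.74, 545.1, -163.5, 159.6, 59.9, 85.88, '')
(0.69, 648.3, -166.8, 159.1, 59.5, -87.55, '')
(0.63, 438.1, -176.2, 162.2, 59.2, 86.15, '')
(0.18, 510.8, 273.1, 235.6, 120.1, -3.81, '')
bar_1
(0.93, 450.0, -347.4, 119.4, 17.5, 6.11, '')
(0.82, 463.6, -392.3, 118.9, 18.1, 2.33, '')
(0.8, 461.2, -300.2, 119.0, 15.1, 4.29, '')
(0.8, 594.6, -297.3, 122.5, 16.8, -0.75, '')
(0.78, 606.4, -384.5, 120.7, 18.4, 1.26, '')
(0.77, 597.9, -342.9, 123.2, 17.7, 5.73, '')
(0.42, 507.8, 265.4, 232.2, 118.6, -4.26, '')
cover
(0.64, 512.4, 276.0, 239.2, 121.0, -4.06, '')
carrier
(0.93, 577.3, 66.1, 298.7, 171.7, -0.84, '')
(0.29, 643.4, -165.8, 157.8, 60.0, -87.57, '')
carrier_slot_left [(0.72, [553.6, 54.1, 9.2])]
carrier_slot_right [(0.84, [552.6, 48.7, 11.5]), (0.39, [497.8, 277.4, 5.2])]
carrier_ledge [(0.89, [553.4, 49.5, 9.0]), (0.61, [451.7, -349.0, 22.4]), (0.4, [458.1, -299.0, 18.7])]
cover_handle [(0.84, [499.3, 275.6, 6.0]), (0.17, [457.9, -300.4, 21.5])]
cover_tab_left [(0.59, [499.5, 274.7, 3.8])]
cover_tab_right [(0.76, [496.9, 271.5, 3.8]), (0.66, [460.0, -303.4, 20.2])]
```

View pics/w3.png

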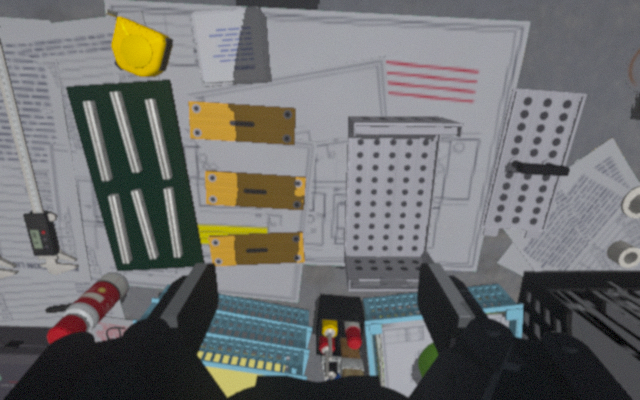

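```bash
cat >> h.py <<'E'
from scipy.optimize import minimize
def boxpts(x,y,a,z,L,W,H):
    c,s=np.cos(np.radians(a)),np.sin(np.radians(a)); o=[]
    for i in (-1,1):
        for j in (-1,1):
            for k in (0,1):
                u,v=i*L/2,j*W/2; o.append((x+c*u-s*v,y+s*u+c*v,z+k*H))
    return np.array(o)
def fitbox(p,m,x0,z,L,W,H):
    ys,xs=np.nonzero(m); S=8
    x1,x2,y1,y2=max(xs.min()-12,0),min(xs.max()+13,640),max(ys.min()-12,0),min(ys.max()+13,400)
    M=cv2.resize(m[y1:y2,x1:x2].astype(np.float32),None,fx=S,fy=S,interpolation=cv2.INTER_LINEAR)
    M=(M>0.5)
    def cost(v):
        uv=(proj(p,boxpts(v[0],v[1],v[2],z,L,W,H))-[x1,y1]+0.5)*S-0.5
        h=cv2.convexHull(uv.astype(np.float32))
        R=np.zeros(M.shape,np.uint8); cv2.fillConvexPoly(R,np.round(h*16).astype(np.int32),1,shift=4)
        R=R>0
        return 1-(R&M).sum()/max((R|M).sum(),1)
    v0=np.array(x0,float)
    sim=np.array([v0,v0+[6,0,0],v0+[0,6,0],v0+[0,0,4]])
    r=minimize(cost,v0,method='Nelder-Mead',options=dict(initial_simplex=sim,xatol=.05,fatol=1e-5,maxiter=300))
    return r.x.round(2).tolist(),round(1-r.fun,3)
def fits(p,q,z,L,W,H,minconf=.3):
    out=[]
    for d in silhouettes(q,p):
        if d["conf"]<minconf: continue
        m=d["region"]
        cs,_=cv2.findContours(m.astype(np.uint8),cv2.RETR_EXTERNAL,cv2.CHAIN_APPROX_NONE)
        c=max(cs,key=cv2.contourArea)[:,0,:]
        (cx,cy),(w,h),a=cv2.minAreaRect(toplane(p,c,z+H)[:,:2].astype(np.float32))
        if w<h: w,h,a=h,w,a+90
        if abs(w-L)>25 or h>W+25: continue
        out.append((round(d["conf"],2),)+fitbox(p,m,[cx,cy,(a+90)%180-90],z,L,W,H))
    return out
E
python3 - <<'E'
from h import *
for n in ("wrist","top"):
    p=cam(n)
    print(n)
    print(*fits(p,"bar_1",9,120,10,12.5),sep="\n")
    print(*fits(p,"plate_1",0,160,56,10),sep="\n")
    if n=="wrist":
        cv2.imwrite("pics/car.png",cv2.resize(p["pixels"][100:310,320:600,::-1],None,fx=2.8,fy=2.8,interpolation=cv2.INTER_CUBIC))
E
```

```text
wrist
(0.98, [462.01, -302.79, 4.42], np.float64(0.933))
(0.85, [450.68, -350.42, 5.86], np.float64(0.94))
(0.82, [464.57, -395.62, 2.11], np.float64(0.917))
(0.61, [608.45, -388.32, 0.48], np.float64(0.853))
(0.56, [599.74, -346.18, 4.97], np.float64(0.943))
(0.56, [598.18, -299.94, -0.28], np.float64(0.896))
(0.87, [545.36, -163.62, 86.0], np.float64(0.961))
(0.84, [650.76, -167.49, -87.52], np.float64(0.968))
(0.57, [438.28, -176.63, 85.97], np.float64(0.98))
top
(0.66, [604.9, -345.99, 6.53], np.float64(0.657))
(0.54, [463.49, -302.56, 4.44], np.float64(0.824))
(0.54, [452.09, -349.89, 5.9], np.float64(0.779))
(0.5, [464.91, -395.31, 2.47], np.float64(0.8))
(0.49, [598.38, -299.23, 1.9], np.float64(0.658))
```

View pics/car.png

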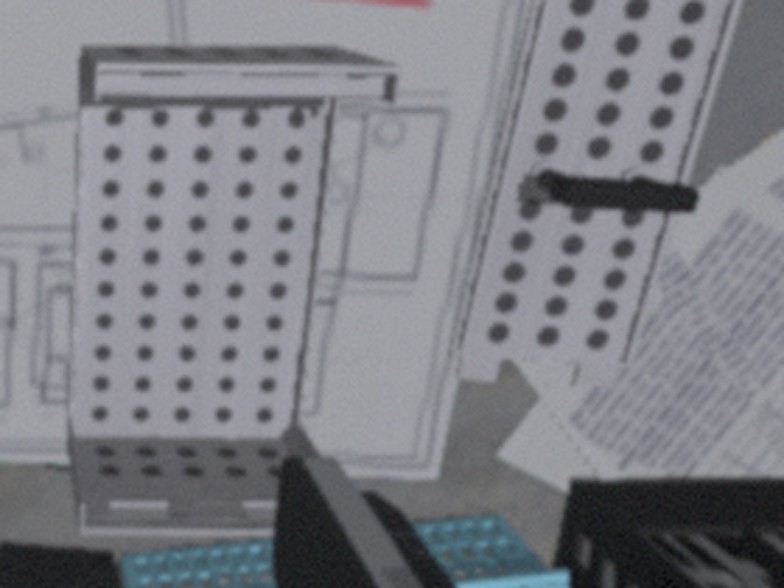

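Request:
arm_command(deltas=[{"claw": 1,"x": -1,"y": 11.6,"z": -6,"wx": 0,"wy": 0,"wz": 0.3},{"claw": 1,"x": -1,"y": 11.6,"z": -6,"wx": 0,"wy": 0,"wz": 0.3},{"claw": 1,"x": -1,"y": 11.6,"z": -6,"wx": 0,"wy": 0,"wz": 0.3},{"claw": 1,"x": -1,"y": 11.6,"z": -6,"wx": 0,"wy": 0,"wz": 0.3},{"claw": 1,"x": -1,"y": 11.6,"z": -6,"wx": 0,"wy": 0,"wz": 0.3},{"claw": 1,"x": -1,"y": 11.6,"z": -6,"wx": 0,"wy": 0,"wz": 0.3}])

```text
clock: 5.25
tool_pos: [448.1, 52.8, 360.3]
tcp_rot: [-180.0, -0.0, -179.9]
contact_force: [-0.2, -0.2, -0.6]
gripper_width: 85.4
```

```bash
python3 - <<'E'
from h import *
import pickle
p=cam("wrist","w4")
pickle.dump(p,open("w4.pkl","wb"))
print(read_state()["tool_pos"])
cv2.imwrite("pics/car2.png",cv2.resize(p["pixels"][80:400,200:480,::-1],None,fx=2,fy=2,interpolation=cv2.INTER_CUBIC)[:600])
E
```

```text
[448.44000324  52.06738152 360.73375033]
```

View pics/car2.png

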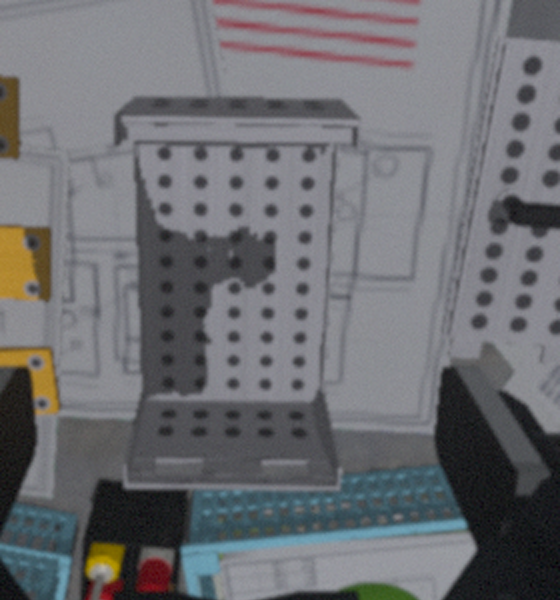

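```bash
cat > ov.py <<'E'
from h import *
import pickle,sys
def carpts(x,y,a,P):
    c,s=np.cos(np.radians(a)),np.sin(np.radians(a)); P=np.array(P,float)
    return np.c_[x+c*P[:,0]-s*P[:,1],y+s*P[:,0]+c*P[:,1],P[:,2]]
def loop(x1,x2,y1,y2,z): return [(x1,y1,z),(x2,y1,z),(x2,y2,z),(x1,y2,z)]
L=[loop(-115,115,-67.5,67.5,10)]
L+=[[(115,y,84),(115,y+0,100),(115,y+32,100),(115,y+32,84)] for y in (20,-52)]
L+=[loop(115,119,-70,70,110),loop(-119,-115,-70,70,94),loop(-115,-103,-70,70,84)]
def draw(p,pose,box,S,fn):
    x1,y1,x2,y2=box
    im=cv2.resize(p["pixels"][y1:y2,x1:x2,::-1],None,fx=S,fy=S,interpolation=cv2.INTER_CUBIC)
    for l in L:
        uv=(proj(p,carpts(*pose,l))-[x1,y1]+.5)*S-.5
        cv2.polylines(im,[np.round(uv*16).astype(np.int32)],True,(0,0,255),1,cv2.LINE_AA,4)
    cv2.imwrite(fn,im)
if __name__=="__main__":
    p=pickle.load(open("w4.pkl","rb"))
    pose=[float(v) for v in sys.argv[1:4]]
    draw(p,pose,(245,120,385,335),2.7,"pics/"+sys.argv[4]+".png")
    print(proj(p,carpts(*pose,[(0,0,10)])))
E
python3 ov.py 562 54 0 ov1
```

```text
[[318.64722765 219.68405233]]
```

View pics/ov1.png

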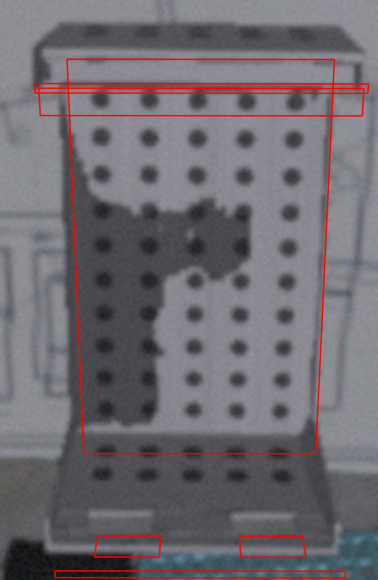

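```bash
python3 - <<'E'
from ov import *
from scipy.optimize import least_squares
p=pickle.load(open("w4.pkl","rb"))
obs=[((115,-52,92),(89,521.5)),((115,-20,92),(153,521.5)),((115,20,92),(231,521.5)),((115,52,92),(294,521.5)),((115,-67.5,10),(72,433)),((115,67.5,10),(314,433))]
P=[o[0] for o in obs]; uv=(np.array([o[1] for o in obs])+.5)/2.7-.5+[245,120]
f=lambda v:(proj(p,carpts(*v,P))-uv).ravel()
r=least_squares(f,[552,51,0]);print(r.x,r.fun.reshape(-1,2).round(2))
draw(p,r.x,(245,120,385,335),2.7,"pics/ov2.png")
E
```

```text
[5.47800813e+02 4.99727877e+01 8.32505429e-02] [[-0.8   0.18]
 [-0.55  0.18]
 [ 0.5   0.18]
 [ 1.11  0.18]
 [ 1.35 -0.42]
 [-1.65 -0.42]]
```

View pics/ov2.png

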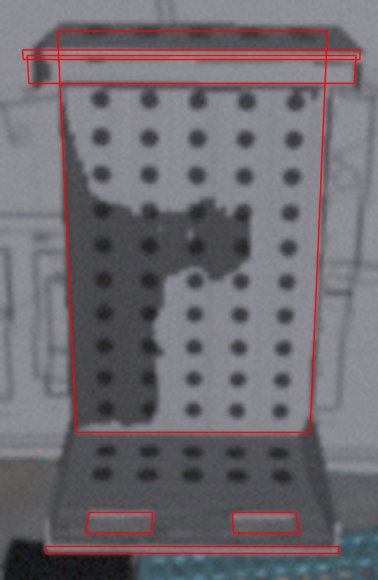

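```bash
python3 - <<'E'
from ov import *
p=cam("top"); pose=(547.8,50,0.1)
pickle.dump(p,open("top1.pkl","wb"))
draw(p,pose,(265,145,325,240),6,"pics/ovt.png")
p=cam("scene"); pickle.dump(p,open("sc1.pkl","wb"))
draw(p,pose,(260,140,380,240),6,"pics/ovs.png")
E
```

```text
(no output)
```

View pics/ovt.png

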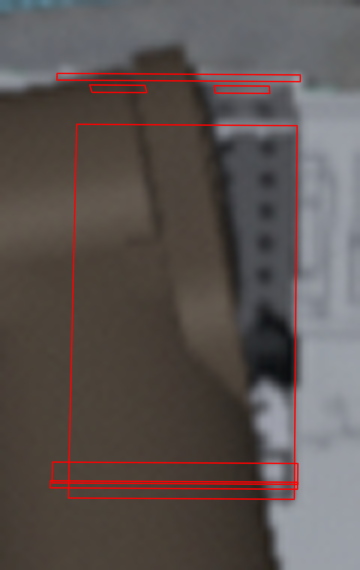

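View pics/ovs.png

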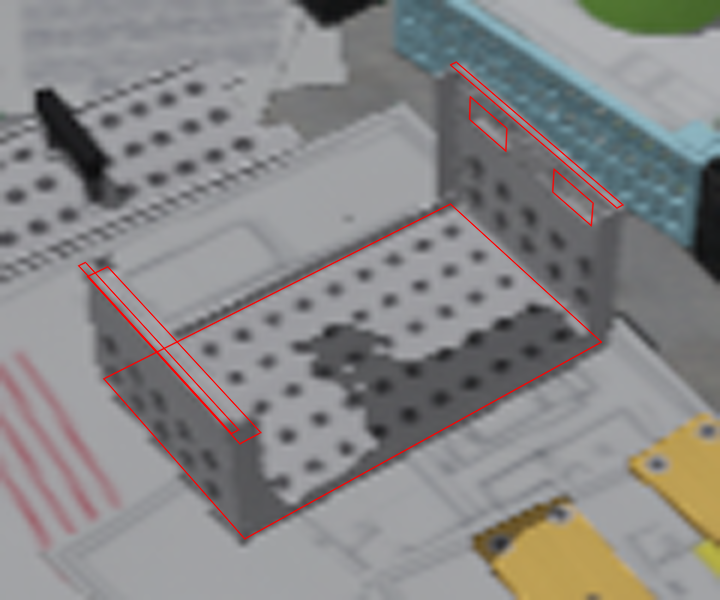

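```bash
python3 - <<'E'
from ov import *
p=pickle.load(open("top1.pkl","rb")); p["pixels"]=cv2.imread("pics/top0.png")[:,:,::-1]
draw(p,(547.8,50,0.1),(265,145,325,240),6,"pics/ovt0.png")
E
```

```text
(no output)
```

View pics/ovt0.png

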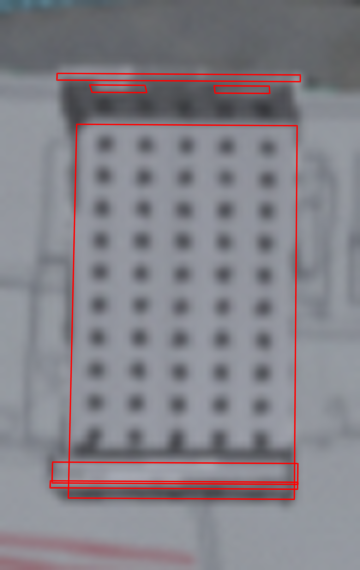

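```bash
python3 - <<'E'
from ov import *
from scipy.optimize import least_squares
T=pickle.load(open("top1.pkl","rb")); T["pixels"]=cv2.imread("pics/top0.png")[:,:,::-1]
W=pickle.load(open("w4.pkl","rb"))
def dark(p,box,S):
    x1,y1,x2,y2=box
    g=cv2.cvtColor(p["pixels"][y1:y2,x1:x2],cv2.COLOR_RGB2GRAY)
    g=cv2.resize(g,None,fx=S,fy=S,interpolation=cv2.INTER_CUBIC)
    b=cv2.medianBlur(g,31 if S==6 else 31).astype(float)
    d=((b-g)>18).astype(np.uint8)
    n,_,st,c=cv2.connectedComponentsWithStats(d)
    return np.array([(c[i]+.5)/S-.5+[x1,y1] for i in range(1,n) if 40<st[i,4]<700 and max(st[i,2:4])<30])
a=dark(W,(265,155,360,275),6); 
b=dark(T,(275,165,314,222),6)
print(len(a),len(b))
for p,h,nm in((W,a,"w"),(T,b,"t")):
    w=toplane(p,h,10)[:,:2]
    # keep grid
    (c,sz,ang)=cv2.minAreaRect(w.astype(np.float32)); print(nm,c,sz,ang)
    # fit grid 10x5
    def res(v,ret=False):
        px,py,x0,y0,t=v; c,s=np.cos(t),np.sin(t)
        l=(w-[x0,y0])@np.array([[c,-s],[s,c]])
        i=np.clip(np.round(l[:,0]/px-.5)+.5,-4.5,4.5); j=np.clip(np.round(l[:,1]/py),-2,2)
        e=l-np.c_[i*px,j*py]
        return e if ret else np.clip(e,-6,6).ravel()
    best=min((least_squares(res,[px,py,c[0]+dx,c[1],t]) for px in(20,21.5,23) for py in (24,26,28) for dx in(-5,0,5) for t in(-.015,0)),key=lambda r:r.cost)
    print(best.x,np.degrees(best.x[4]),best.cost,np.abs(res(best.x,True)).mean())
E
```

```text
40 47
w (559.2222290039062, 52.36467361450195) (181.12974548339844, 101.78660583496094) 1.9036451578140259
[ 1.98068195e+01  2.46030126e+01  5.59024880e+02  5.18369184e+01
 -1.30764097e-03] -0.07492230843468557 240.87666398674133 2.2088376526848847
t (558.71728515625, 51.40855026245117) (100.37530517578125, 181.6773223876953) 89.20512390136719
[ 1.99905593e+01  2.49604137e+01  5.59574709e+02  5.15310479e+01
 -1.41492911e-02] -0.8106946603217583 4.649020191223617 0.22208275736248959
```

Request:
arm_command(deltas=[{"claw": -0.06,"x": 1.4,"y": -35.5,"z": -26,"wx": 0,"wy": 0,"wz": 4.4},{"claw": -0.06,"x": 1.4,"y": -35.5,"z": -26,"wx": 0,"wy": 0,"wz": 4.4},{"claw": -0.06,"x": 1.4,"y": -35.5,"z": -26,"wx": 0,"wy": 0,"wz": 4.4},{"claw": -0.06,"x": 1.4,"y": -35.5,"z": -26,"wx": 0,"wy": 0,"wz": 4.4},{"claw": -0.06,"x": 1.4,"y": -35.5,"z": -26,"wx": 0,"wy": 0,"wz": 4.4},{"claw": -0.06,"x": 1.4,"y": -35.5,"z": -26,"wx": 0,"wy": 0,"wz": 4.4},{"claw": -0.06,"x": 1.4,"y": -35.5,"z": -26,"wx": 0,"wy": 0,"wz": 4.4},{"claw": -0.06,"x": 1.4,"y": -35.5,"z": -26,"wx": 0,"wy": 0,"wz": 4.4},{"claw": -0.06,"x": 1.4,"y": -35.5,"z": -26,"wx": 0,"wy": 0,"wz": 4.4},{"claw": -0.06,"x": 1.4,"y": -35.5,"z": -26,"wx": 0,"wy": 0,"wz": 4.4},{"claw": -0.06,"x": 1.4,"y": -35.5,"z": -26,"wx": 0,"wy": 0,"wz": 4.4},{"claw": -0.06,"x": 1.4,"y": -35.5,"z": -26,"wx": 0,"wy": 0,"wz": 4.4},{"claw": -0.06,"x": 1.4,"y": -35.5,"z": -28,"wx": 0,"wy": 0,"wz": 4.4},{"claw": -0.06,"x": 1.4,"y": -35.5,"z": -28,"wx": 0,"wy": 0,"wz": 4.4}], grip_force=50)

```text
clock: 6.57
tool_pos: [460.8, -302.0, 78.6]
tcp_rot: [179.9, -0.1, -175.7]
contact_force: [-0.3, 0.1, 0.7]
gripper_width: 39.9
```

```bash
python3 - <<'E'
from h import *
s=read_state();print(s["clock"],s["tool_pos"],s["tcp_rot"],s["q"],s["gripper_width"])
p=cam("wrist","w5")
print(read_state()["tool_pos"])
print(*fits(p,"bar_1",9,120,10,12.5),sep="\n")
E
```

```text
6.5667 [ 460.84872382 -302.01050562   78.6411829 ] [ 1.79935726e+02 -1.18159627e-01 -1.75664694e+02] [  5.02148766  32.68565032  32.13577465 112.55932262 -25.42082847
  41.94311111 146.73122186] 39.94023448434042
[ 461.21634579 -301.6864467    79.78902809]
(0.79, [451.23, -350.58, 5.86], np.float64(0.861))
(0.69, [463.63, -396.09, 2.06], np.float64(0.947))
(0.63, [462.03, -303.18, 4.33], np.float64(0.947))
```

View pics/w5.png

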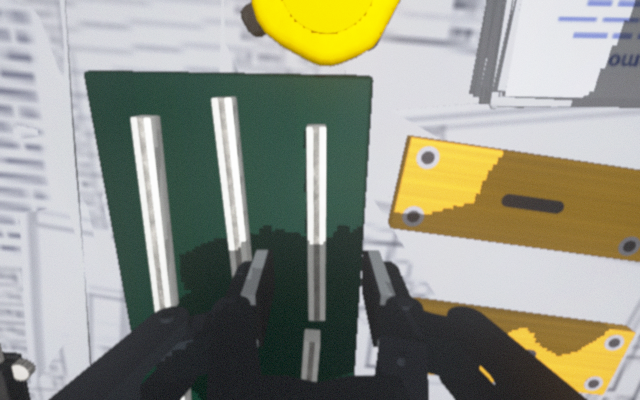

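Request:
arm_command(deltas=[{"claw": -0.06,"x": 0,"y": -0.1,"z": -3.5,"wx": 0,"wy": 0,"wz": 0},{"claw": -0.06,"x": 0,"y": -0.1,"z": -5.1,"wx": 0,"wy": 0,"wz": 0},{"claw": -0.06,"x": 0,"y": -0.1,"z": -5.1,"wx": 0,"wy": 0,"wz": 0},{"claw": -0.5,"x": 0,"y": -0.1,"z": -5.1,"wx": 0,"wy": 0,"wz": 0},{"claw": -0.9,"x": 0,"y": -0.1,"z": -5.1,"wx": 0,"wy": 0,"wz": 0},{"claw": -1,"x": 0,"y": -0.1,"z": -5.1,"wx": 0,"wy": 0,"wz": 0},{"claw": -1,"x": 0,"y": -0.1,"z": -5.1,"wx": 0,"wy": 0,"wz": 0},{"claw": -1,"x": 0,"y": -0.1,"z": -5.1,"wx": 0,"wy": 0,"wz": 0}])

```text
clock: 7.33
tool_pos: [463.0, -303.3, 31.1]
tcp_rot: [-179.9, 0.1, -175.6]
contact_force: [-0.2, 0.7, 6.1]
gripper_width: 8.7
```

Request:
arm_command(deltas=[{"claw": -1,"x": 0,"y": 0,"z": 4,"wx": 0,"wy": 0,"wz": 0},{"claw": -1,"x": 0,"y": 0,"z": 8,"wx": 0,"wy": 0,"wz": -7},{"claw": -1,"x": 1.5,"y": 4,"z": 10,"wx": 0,"wy": 0,"wz": -14},{"claw": -1,"x": 12.6,"y": 35.4,"z": 11,"wx": 0,"wy": 0,"wz": -95.2},{"claw": -1,"x": 12.6,"y": 35.4,"z": 11,"wx": 0,"wy": 0,"wz": -95.2},{"claw": -1,"x": 12.6,"y": 35.4,"z": 11,"wx": 0,"wy": 0,"wz": -95.2},{"claw": -1,"x": 12.6,"y": 35.4,"z": 11,"wx": 0,"wy": 0,"wz": -95.2},{"claw": -1,"x": 12.6,"y": 35.4,"z": 11,"wx": 0,"wy": 0,"wz": -95.2},{"claw": -1,"x": 12.6,"y": 35.4,"z": 11,"wx": 0,"wy": 0,"wz": -95.2},{"claw": -1,"x": 12.6,"y": 35.4,"z": 11,"wx": 0,"wy": 0,"wz": -95.2},{"claw": -1,"x": 12.6,"y": 35.4,"z": 11,"wx": 0,"wy": 0,"wz": -95.2},{"claw": -1,"x": 12.6,"y": 35.4,"z": 11,"wx": 0,"wy": 0,"wz": -95.2},{"claw": -1,"x": 12.6,"y": 35.4,"z": 11,"wx": 0,"wy": 0,"wz": -95.2},{"claw": -1,"x": 12.6,"y": 35.4,"z": 11,"wx": 0,"wy": 0,"wz": -95.2},{"claw": -1,"x": 12.6,"y": 35.4,"z": 11,"wx": 0,"wy": 0,"wz": -95.2},{"claw": -1,"x": 12.6,"y": 35.4,"z": 11,"wx": 0,"wy": 0,"wz": -95.2},{"claw": -1,"x": 12.6,"y": 35.4,"z": 11,"wx": 0,"wy": 0,"wz": -95.2},{"claw": -1,"x": 12.6,"y": 35.4,"z": 11,"wx": 0,"wy": 0,"wz": -95.2}])

```text
clock: 8.83
tool_pos: [588.2, 51.4, 139.9]
tcp_rot: [180.0, -0.0, 89.4]
contact_force: [-0.1, 0.8, 0.4]
gripper_width: 8.2
```

```bash
cat > st.py <<'E'
from h import *
import sys
s=read_state();print(s["clock"],np.array(s["tool_pos"]).round(1),np.array(s["tcp_rot"]).round(2),np.array(s["q"]).round(0),round(s["gripper_width"],1),np.array(s["contact_force"]).round(1))
if len(sys.argv)>1: cam(sys.argv[2] if len(sys.argv)>2 else "wrist",sys.argv[1])
E
python3 st.py w6
```

```text
8.8333 [588.2  51.4 139.9] [ 1.7995e+02 -4.0000e-02  8.9350e+01] [-49.  42.  64. 105. -43.  61.  31.] 8.2 [-0.1  0.8  0.4]
```

View pics/w6.png

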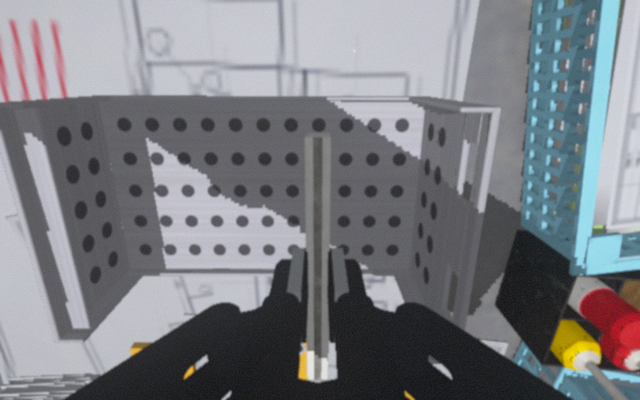

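Request:
arm_command(deltas=[{"claw": -1,"x": 0.1,"y": -0.05,"z": -4,"wx": 0,"wy": 0,"wz": 0},{"claw": -1,"x": 0.1,"y": -0.05,"z": -8,"wx": 0,"wy": 0,"wz": 0},{"claw": -1,"x": 0.1,"y": -0.05,"z": -10.3,"wx": 0,"wy": 0,"wz": 0},{"claw": -1,"x": 0.1,"y": -0.05,"z": -10.85,"wx": 0,"wy": 0,"wz": 0},{"claw": -1,"x": 0.1,"y": -0.05,"z": -10.85,"wx": 0,"wy": 0,"wz": 0},{"claw": -0.5,"x": 0.1,"y": -0.05,"z": -10.85,"wx": 0,"wy": 0,"wz": 0},{"claw": -0.2,"x": 0.1,"y": -0.05,"z": -10.85,"wx": 0,"wy": 0,"wz": 0},{"claw": -0.2,"x": 0.1,"y": -0.05,"z": -10.85,"wx": 0,"wy": 0,"wz": 0}])

```text
clock: 9.55
tool_pos: [589.3, 50.7, 31.1]
tcp_rot: [180.0, -0.0, 89.3]
contact_force: [0.3, 0.5, -0.8]
gripper_width: 34.2
```

Request:
arm_command(deltas=[{"claw": -0.15,"x": 0,"y": 0,"z": 4,"wx": 0,"wy": 0,"wz": 0},{"claw": -0.15,"x": 0,"y": 0,"z": 8,"wx": 0,"wy": 0,"wz": 0},{"claw": -0.15,"x": 0,"y": -2,"z": 11,"wx": 0,"wy": 0,"wz": 0},{"claw": -0.06,"x": -13.8,"y": -40.1,"z": 8,"wx": 0,"wy": 0,"wz": -83.4},{"claw": -0.06,"x": -13.8,"y": -40.1,"z": 8,"wx": 0,"wy": 0,"wz": -83.4},{"claw": -0.06,"x": -13.8,"y": -40.1,"z": 8,"wx": 0,"wy": 0,"wz": -83.4},{"claw": -0.06,"x": -13.8,"y": -40.1,"z": 8,"wx": 0,"wy": 0,"wz": -83.4},{"claw": -0.06,"x": -13.8,"y": -40.1,"z": 8,"wx": 0,"wy": 0,"wz": -83.4},{"claw": -0.06,"x": -13.8,"y": -40.1,"z": 8,"wx": 0,"wy": 0,"wz": -83.4},{"claw": -0.06,"x": -13.8,"y": -40.1,"z": 8,"wx": 0,"wy": 0,"wz": -83.4},{"claw": -0.06,"x": -13.8,"y": -40.1,"z": 8,"wx": 0,"wy": 0,"wz": -83.4},{"claw": -0.06,"x": -13.8,"y": -40.1,"z": 8,"wx": 0,"wy": 0,"wz": -83.4},{"claw": -0.06,"x": -13.8,"y": -40.1,"z": 8,"wx": 0,"wy": 0,"wz": -83.4},{"claw": -0.06,"x": -13.8,"y": -40.1,"z": 8,"wx": 0,"wy": 0,"wz": -83.4},{"claw": -0.06,"x": -13.8,"y": -40.1,"z": 8,"wx": 0,"wy": 0,"wz": -83.4},{"claw": -0.06,"x": -13.8,"y": -40.1,"z": 8,"wx": 0,"wy": 0,"wz": -83.4}])

```text
clock: 10.88
tool_pos: [450.5, -351.1, 110.7]
tcp_rot: [180.0, 0.0, 5.5]
contact_force: [0.5, 0.8, -0.8]
gripper_width: 40.1
```

```bash
python3 st.py; python3 - <<'E'
from h import *
p=cam("wrist","w7")
print(*fits(p,"bar_1",9,120,10,12.5),sep="\n")
p=cam("scene","s7")
cv2.imwrite("pics/s7c.png",cv2.resize(p["pixels"][120:340,220:480,::-1],None,fx=3,fy=2.7))
E
```

```text
10.8833 [ 450.5 -351.1  110.7] [1.7999e+02 2.0000e-02 5.5400e+00] [-10.  50.  73. 110. -54.  64.   0.] 40.1 [ 0.5  0.8 -0.8]
(0.86, [480.99, -395.56, 2.12], np.float64(0.878))
(0.78, [450.43, -350.7, 5.89], np.float64(0.966))
```

View pics/w7.png

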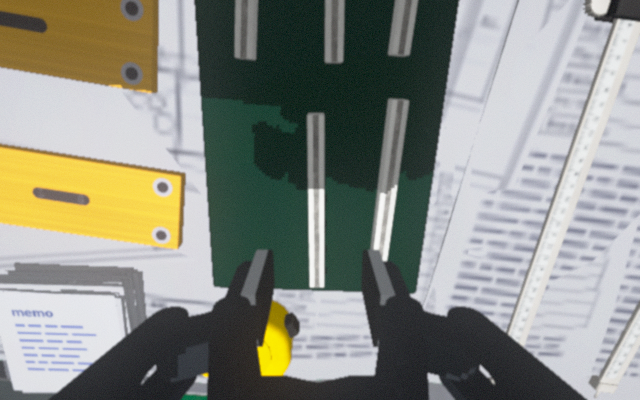

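View pics/s7c.png

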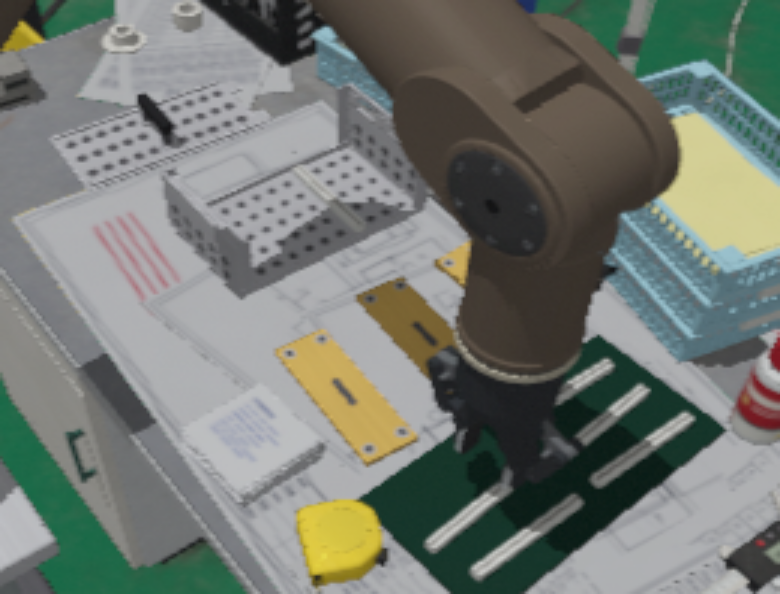

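Request:
arm_command(deltas=[{"claw": -0.06,"x": 0,"y": 0.03,"z": -4,"wx": 0,"wy": 0,"wz": 0.3},{"claw": -0.06,"x": 0,"y": 0.03,"z": -7,"wx": 0,"wy": 0,"wz": 0.3},{"claw": -0.06,"x": 0,"y": 0.03,"z": -8.1,"wx": 0,"wy": 0,"wz": 0.3},{"claw": -0.06,"x": 0,"y": 0.03,"z": -8.1,"wx": 0,"wy": 0,"wz": 0.3},{"claw": -0.7,"x": 0,"y": 0.03,"z": -8.1,"wx": 0,"wy": 0,"wz": 0.3},{"claw": -1,"x": 0,"y": 0.03,"z": -8.1,"wx": 0,"wy": 0,"wz": 0.3},{"claw": -1,"x": 0,"y": 0.03,"z": -8.1,"wx": 0,"wy": 0,"wz": 0.3},{"claw": -1,"x": 0,"y": 0.03,"z": -8.1,"wx": 0,"wy": 0,"wz": 0.3},{"claw": -1,"x": 0,"y": 0.03,"z": -8.1,"wx": 0,"wy": 0,"wz": 0.3}])

```text
clock: 11.78
tool_pos: [451.7, -350.9, 31.6]
tcp_rot: [179.9, -0.1, 6.1]
contact_force: [-0.2, 0.9, 7.1]
gripper_width: 8.3
```

Request:
arm_command(deltas=[{"claw": -1,"x": 0,"y": 0,"z": 4,"wx": 0,"wy": 0,"wz": 0},{"claw": -1,"x": 0,"y": 0,"z": 8,"wx": 0,"wy": 0,"wz": 7},{"claw": -1,"x": 1,"y": 4,"z": 11,"wx": 0,"wy": 0,"wz": 14},{"claw": -1,"x": 5.8,"y": 40.3,"z": 11,"wx": 0,"wy": 0,"wz": 83.3},{"claw": -1,"x": 5.8,"y": 40.3,"z": 11,"wx": 0,"wy": 0,"wz": 83.3},{"claw": -1,"x": 5.8,"y": 40.3,"z": 11,"wx": 0,"wy": 0,"wz": 83.3},{"claw": -1,"x": 5.8,"y": 40.3,"z": 11,"wx": 0,"wy": 0,"wz": 83.3},{"claw": -1,"x": 5.8,"y": 40.3,"z": 11,"wx": 0,"wy": 0,"wz": 83.3},{"claw": -1,"x": 5.8,"y": 40.3,"z": 11,"wx": 0,"wy": 0,"wz": 83.3},{"claw": -1,"x": 5.8,"y": 40.3,"z": 11,"wx": 0,"wy": 0,"wz": 83.3},{"claw": -1,"x": 5.8,"y": 40.3,"z": 11,"wx": 0,"wy": 0,"wz": 83.3},{"claw": -1,"x": 5.8,"y": 40.3,"z": 11,"wx": 0,"wy": 0,"wz": 83.3},{"claw": -1,"x": 5.8,"y": 40.3,"z": 11,"wx": 0,"wy": 0,"wz": 83.3},{"claw": -1,"x": 5.8,"y": 40.3,"z": 11,"wx": 0,"wy": 0,"wz": 83.3},{"claw": -1,"x": 5.8,"y": 40.3,"z": 11,"wx": 0,"wy": 0,"wz": 83.3},{"claw": -1,"x": 5.8,"y": 40.3,"z": 11,"wx": 0,"wy": 0,"wz": 83.3}])

```text
clock: 13.12
tool_pos: [509.0, 51.7, 140.3]
tcp_rot: [180.0, -0.0, 89.2]
contact_force: [-0.2, 0.1, -0.0]
gripper_width: 8.5
```

```bash
python3 st.py w8
```

```text
13.1167 [509.   51.7 140.3] [ 1.7995e+02 -1.0000e-02  8.9160e+01] [-55.  34.  63. 116. -38.  53.  28.] 8.5 [-0.2  0.1 -0. ]
```

View pics/w8.png

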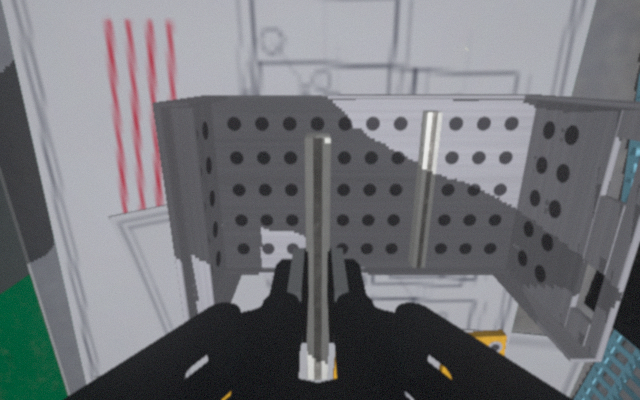

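Request:
arm_command(deltas=[{"claw": -1,"x": 0,"y": 0.05,"z": -4,"wx": 0,"wy": 0,"wz": 0},{"claw": -1,"x": 0,"y": 0.05,"z": -8,"wx": 0,"wy": 0,"wz": 0},{"claw": -1,"x": 0,"y": 0.05,"z": -10.3,"wx": 0,"wy": 0,"wz": 0},{"claw": -1,"x": 0,"y": 0.05,"z": -10.85,"wx": 0,"wy": 0,"wz": 0},{"claw": -1,"x": 0,"y": 0.05,"z": -10.85,"wx": 0,"wy": 0,"wz": 0},{"claw": -0.5,"x": 0,"y": 0.05,"z": -10.85,"wx": 0,"wy": 0,"wz": 0},{"claw": -0.2,"x": 0,"y": 0.05,"z": -10.85,"wx": 0,"wy": 0,"wz": 0},{"claw": -0.2,"x": 0,"y": 0.05,"z": -10.85,"wx": 0,"wy": 0,"wz": 0},{"claw": -0.15,"x": 0,"y": 0,"z": -6,"wx": 0,"wy": 0,"wz": 0},{"claw": -0.15,"x": 0,"y": 0,"z": -2,"wx": 0,"wy": 0,"wz": 0},{"claw": 1,"x": 3.65,"y": -21.5,"z": 0,"wx": 0,"wy": 0,"wz": -3.2},{"claw": 1,"x": 3.65,"y": -21.5,"z": 0,"wx": 0,"wy": 0,"wz": -3.2},{"claw": 1,"x": 3.65,"y": -21.5,"z": 0,"wx": 0,"wy": 0,"wz": -3.2},{"claw": 1,"x": 3.65,"y": -21.5,"z": 0,"wx": 0,"wy": 0,"wz": -3.2},{"claw": 1,"x": 3.65,"y": -21.5,"z": 0,"wx": 0,"wy": 0,"wz": -3.2},{"claw": 1,"x": 3.65,"y": -21.5,"z": 0,"wx": 0,"wy": 0,"wz": -3.2},{"claw": 1,"x": 3.65,"y": -21.5,"z": 0,"wx": 0,"wy": 0,"wz": -3.2}])

```text
clock: 14.58
tool_pos: [545.3, -167.4, 141.0]
tcp_rot: [179.9, 0.2, 85.8]
contact_force: [-0.9, 0.3, 0.1]
gripper_width: 85.4
```

```bash
python3 st.py; python3 - <<'E'
from h import *
p=cam("wrist","w9")
print(*fits(p,"plate_1",0,160,56,10),sep="\n")
print(spots(p,"note_block"), *fits(p,"note_block",0,99,98,33),sep="\n")
E
```

```text
14.5833 [ 545.3 -167.4  141. ] [1.7986e+02 1.6000e-01 8.5820e+01] [-26.  37.  59. 108. -38.  56.  45.] 85.4 [-0.9  0.3  0.1]
(0.9, [546.21, -164.24, 85.9], np.float64(0.972))
(0.81, [438.89, -177.27, 85.97], np.float64(0.882))
(0.56, [651.02, -167.59, -87.36], np.float64(0.96))
[(0.66, [354.5, -174.6, 29.9])]
(0.64, [330.09, -178.66, 2.99], np.float64(0.959))
```

View pics/w9.png

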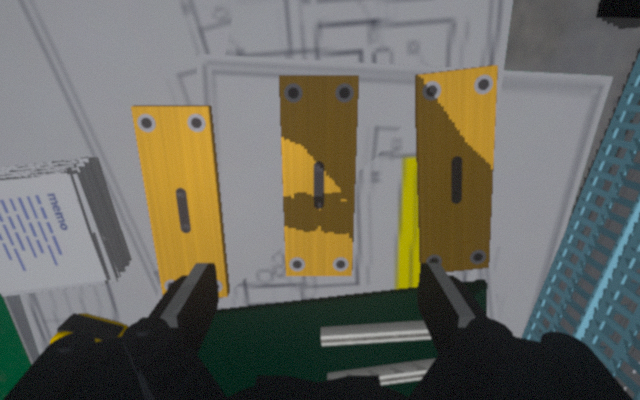

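Request:
arm_command(deltas=[{"claw": 1,"x": 0.05,"y": -0.05,"z": -4,"wx": 0,"wy": 0,"wz": 0},{"claw": 1,"x": 0.05,"y": -0.05,"z": -8,"wx": 0,"wy": 0,"wz": 0},{"claw": 0.8,"x": 0.05,"y": -0.05,"z": -11,"wx": 0,"wy": 0,"wz": 0},{"claw": 0.7,"x": 0.05,"y": -0.05,"z": -12,"wx": 0,"wy": 0,"wz": 0},{"claw": 0.6,"x": 0.05,"y": -0.05,"z": -12,"wx": 0,"wy": 0,"wz": 0},{"claw": 0.2,"x": 0.05,"y": -0.05,"z": -12,"wx": 0,"wy": 0,"wz": 0},{"claw": 0,"x": 0.05,"y": -0.05,"z": -12,"wx": 0,"wy": 0,"wz": 0},{"claw": 0,"x": 0.05,"y": -0.05,"z": -12,"wx": 0,"wy": 0,"wz": 0},{"claw": 0,"x": 0.05,"y": -0.05,"z": -12,"wx": 0,"wy": 0,"wz": 0}], grip_force=100)

```text
clock: 15.53
tool_pos: [546.7, -162.2, 22.1]
tcp_rot: [179.9, -0.0, 86.3]
contact_force: [-4.8, 2.3, 7.7]
gripper_width: 50.1
```

```bash
python3 st.py w10
```

```text
15.5333 [ 546.7 -162.2   22.1] [ 1.7988e+02 -4.0000e-02  8.6270e+01] [-20.  45.  48. 113. -49.  45.  53.] 50.1 [-4.8  2.3  7.7]
```

View pics/w10.png

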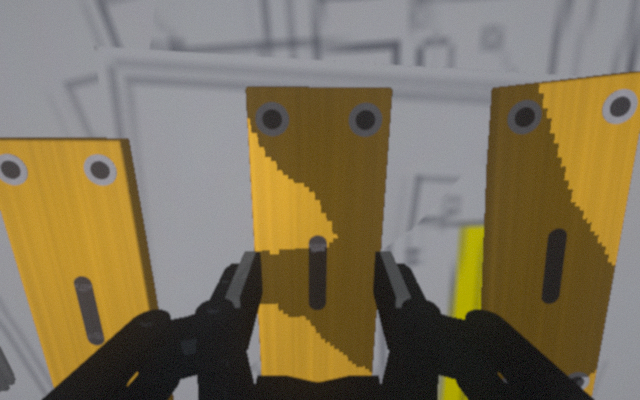

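Request:
arm_command(deltas=[{"claw": -0.2,"x": 0,"y": 0,"z": 0,"wx": 0,"wy": 0,"wz": 0},{"claw": -0.2,"x": 0,"y": 0,"z": 0,"wx": 0,"wy": 0,"wz": 0},{"claw": -0.2,"x": 0,"y": 0,"z": 0,"wx": 0,"wy": 0,"wz": 0}])

```text
clock: 15.83
tool_pos: [546.7, -162.2, 22.1]
tcp_rot: [179.9, -0.0, 86.3]
contact_force: [-3.9, 1.9, 6.8]
gripper_width: 49.8
```

```bash
python3 st.py w11;python3 - <<'E'
from h import *
p=cam("scene","s11")
cv2.imwrite("pics/s11c.png",cv2.resize(p["pixels"][150:310,280:440,::-1],None,fx=3.7,fy=3.7))
E
```

```text
15.8333 [ 546.7 -162.2   22.1] [ 1.7987e+02 -5.0000e-02  8.6260e+01] [-20.  45.  48. 113. -49.  45.  53.] 49.8 [-3.9  1.9  6.8]
```

View pics/w11.png

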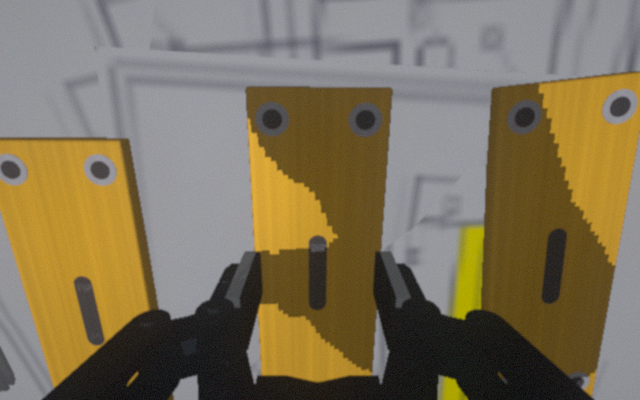

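View pics/s11c.png

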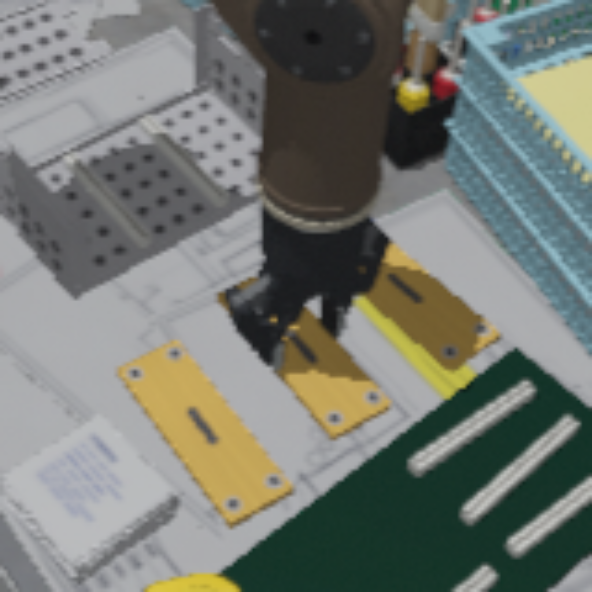

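Request:
arm_command(deltas=[{"claw": -0.2,"x": 0,"y": 0,"z": 2,"wx": 0,"wy": 0,"wz": 0},{"claw": -0.2,"x": 0,"y": 0,"z": 4,"wx": 0,"wy": 0,"wz": 0},{"claw": -0.2,"x": 0,"y": 0,"z": 4,"wx": 0,"wy": 0,"wz": 0},{"claw": -0.2,"x": 0,"y": 0,"z": 4,"wx": 0,"wy": 0,"wz": 0}])

```text
clock: 16.27
tool_pos: [547.2, -162.4, 61.3]
tcp_rot: [179.8, 0.0, 86.3]
contact_force: [0.6, -0.1, -5.6]
gripper_width: 50.0
```

```bash
python3 st.py w12;python3 - <<'E'
from h import *
p=cam("scene","s12")
cv2.imwrite("pics/s12c.png",cv2.resize(p["pixels"][150:310,280:440,::-1],None,fx=3.7,fy=3.7))
E
```

```text
16.2667 [ 547.2 -162.4   61.3] [1.798e+02 1.000e-02 8.627e+01] [-23.  42.  52. 112. -45.  49.  50.] 50.0 [ 0.6 -0.1 -5.6]
```

View pics/w12.png

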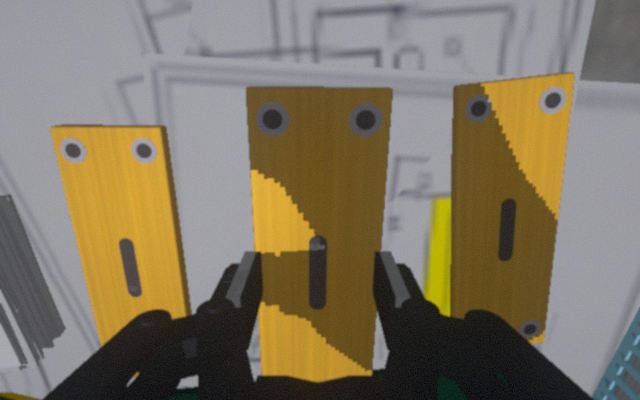

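View pics/s12c.png

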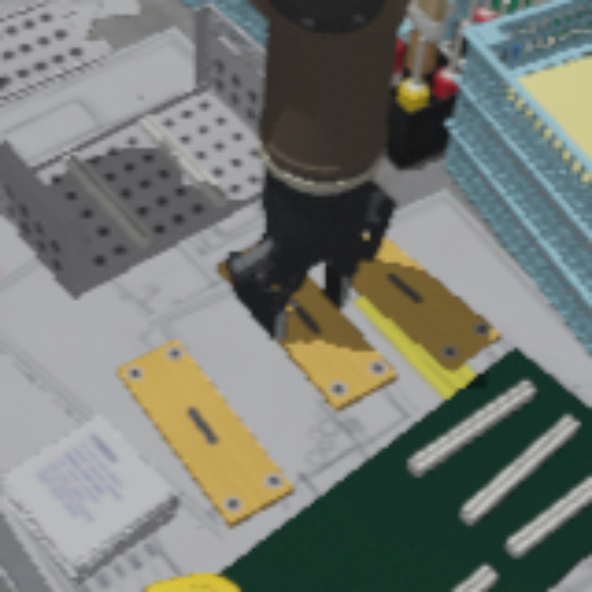

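Request:
arm_command(deltas=[{"claw": -0.2,"x": 0,"y": 1,"z": 4,"wx": 0,"wy": 0,"wz": 6},{"claw": -0.2,"x": 0,"y": 21.4,"z": 7,"wx": 0,"wy": 0,"wz": 92.9},{"claw": -0.2,"x": 0,"y": 21.4,"z": 7,"wx": 0,"wy": 0,"wz": 92.9},{"claw": -0.2,"x": 0,"y": 21.4,"z": 7,"wx": 0,"wy": 0,"wz": 92.9},{"claw": -0.2,"x": 0,"y": 21.4,"z": 7,"wx": 0,"wy": 0,"wz": 92.9},{"claw": -0.2,"x": 0,"y": 21.4,"z": 7,"wx": 0,"wy": 0,"wz": 92.9},{"claw": -0.2,"x": 0,"y": 21.4,"z": 7,"wx": 0,"wy": 0,"wz": 92.9},{"claw": -0.2,"x": 0,"y": 21.4,"z": 7,"wx": 0,"wy": 0,"wz": 92.9},{"claw": -0.2,"x": 0,"y": 21.4,"z": 7,"wx": 0,"wy": 0,"wz": 92.9},{"claw": -0.2,"x": 0,"y": 21.4,"z": 7,"wx": 0,"wy": 0,"wz": 92.9},{"claw": -0.2,"x": 0,"y": 21.4,"z": 7,"wx": 0,"wy": 0,"wz": 92.9},{"claw": -0.2,"x": 0,"y": 21.4,"z": 7,"wx": 0,"wy": 0,"wz": 92.9},{"claw": -0.2,"x": 0,"y": 21.4,"z": 7,"wx": 0,"wy": 0,"wz": 92.9},{"claw": -0.2,"x": 0,"y": 21.4,"z": 7,"wx": 0,"wy": 0,"wz": 92.9},{"claw": -0.2,"x": 0,"y": 21.4,"z": 7,"wx": 0,"wy": 0,"wz": 92.9},{"claw": -0.2,"x": 0,"y": 21.4,"z": 7,"wx": 0,"wy": 0,"wz": 92.9},{"claw": -0.2,"x": 0,"y": 21.4,"z": 7,"wx": 0,"wy": 0,"wz": 92.9}])

```text
clock: 17.78
tool_pos: [545.8, 51.5, 129.3]
tcp_rot: [-180.0, -0.0, 179.0]
contact_force: [-0.6, -0.1, -6.2]
gripper_width: 49.7
```

```bash
python3 st.py w13; python3 st.py
```

```text
17.7833 [545.8  51.5 129.3] [-1.7999e+02 -4.0000e-02  1.7895e+02] [-35.  28.  34. 111. -21.  47.  99.] 49.7 [-0.6 -0.1 -6.2]
17.8333 [545.8  51.5 129.4] [-1.7998e+02 -3.0000e-02  1.7900e+02] [-35.  28.  34. 111. -21.  47.  99.] 49.8 [-0.6 -0.6 -5.6]
```

View pics/w13.png

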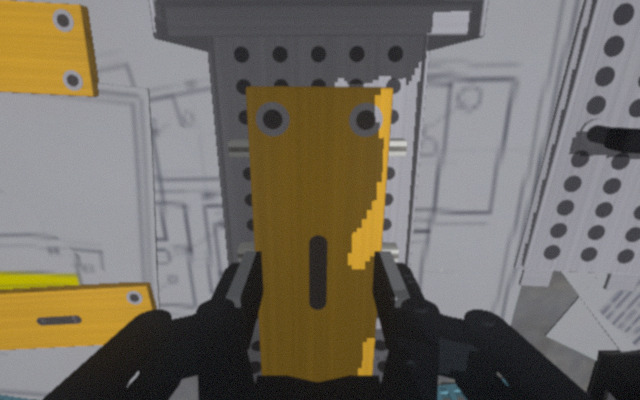

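Request:
arm_command(deltas=[{"claw": -0.2,"x": 0.15,"y": 0,"z": -4,"wx": 0,"wy": 0,"wz": 0.2},{"claw": -0.2,"x": 0.15,"y": 0,"z": -7,"wx": 0,"wy": 0,"wz": 0.2},{"claw": -0.2,"x": 0.15,"y": 0,"z": -8.2,"wx": 0,"wy": 0,"wz": 0.2},{"claw": -0.2,"x": 0.15,"y": 0,"z": -8.45,"wx": 0,"wy": 0,"wz": 0.2},{"claw": -0.2,"x": 0.15,"y": 0,"z": -8.45,"wx": 0,"wy": 0,"wz": 0.2},{"claw": -0.2,"x": 0.15,"y": 0,"z": -8.45,"wx": 0,"wy": 0,"wz": 0.2}])

```text
clock: 18.33
tool_pos: [547.8, 51.4, 45.5]
tcp_rot: [-180.0, 0.0, 179.3]
contact_force: [0.4, -0.2, -6.5]
gripper_width: 50.0
```

Request:
arm_command(deltas=[{"claw": -0.2,"x": 0,"y": 0,"z": -0.1,"wx": 0,"wy": 0,"wz": 0},{"claw": -0.2,"x": 0,"y": 0,"z": -0.15,"wx": 0,"wy": 0,"wz": 0},{"claw": -0.2,"x": 0,"y": 0,"z": -0.15,"wx": 0,"wy": 0,"wz": 0}])

```text
clock: 18.58
tool_pos: [548.2, 51.5, 44.7]
tcp_rot: [180.0, 0.1, 179.3]
contact_force: [-2.5, -0.5, 4.7]
gripper_width: 50.2
```

Landed (force changed from −6.5 to +4.7). Release and look.

Request:
arm_command(deltas=[{"claw": 0.3,"x": 0,"y": 0,"z": 0,"wx": 0,"wy": 0,"wz": 0},{"claw": 0.6,"x": 0,"y": 0,"z": 0,"wx": 0,"wy": 0,"wz": 0},{"claw": 0.7,"x": 0,"y": 0,"z": 0,"wx": 0,"wy": 0,"wz": 0},{"claw": 0.7,"x": 0,"y": 0,"z": 3,"wx": 0,"wy": 0,"wz": 0},{"claw": 0.7,"x": 0,"y": 0,"z": 7,"wx": 0,"wy": 0,"wz": 0},{"claw": 0.7,"x": -4,"y": 0,"z": 11,"wx": 0,"wy": 0,"wz": 0},{"claw": 0.7,"x": -8,"y": 0,"z": 15,"wx": 0,"wy": 0,"wz": 0},{"claw": 0.7,"x": -8,"y": 0,"z": 15,"wx": 0,"wy": 0,"wz": 0},{"claw": 0.7,"x": -8,"y": 0,"z": 15,"wx": 0,"wy": 0,"wz": 0}])

```text
clock: 19.33
tool_pos: [465.7, 51.2, 197.0]
tcp_rot: [179.8, 0.1, 179.3]
contact_force: [-0.5, -0.2, 0.2]
gripper_width: 72.6
```

```bash
python3 st.py; python3 - <<'E'
from h import *
p=cam("wrist","w14")
print(*fits(p,"plate_1",22.5,160,56,10),sep="\n")
print(*fits(p,"bar_1",10,120,10,12.5),sep="\n")
from ov import draw
draw(p,(549,51.5,-0.8),(200,0,440,400),1.5,"pics/w14o.png")
E
```

```text
19.3333 [465.7  51.2 197. ] [1.7980e+02 1.4000e-01 1.7928e+02] [-45.  15.  40. 118. -13.  51.  91.] 72.6 [-0.5 -0.2  0.2]
(0.79, [549.1, 50.9, -1.13], np.float64(0.98))
```

View pics/w14o.png

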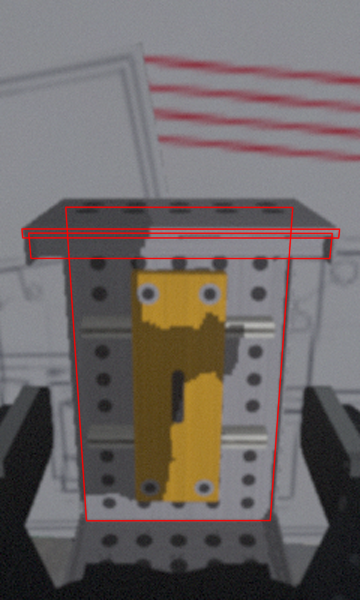

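Request:
arm_command(deltas=[{"claw": 0.3,"x": 13.2,"y": -35.1,"z": 0,"wx": 0,"wy": 0,"wz": 0.4},{"claw": -0.06,"x": 13.2,"y": -35.1,"z": 0,"wx": 0,"wy": 0,"wz": 0.4},{"claw": -0.06,"x": 13.2,"y": -35.1,"z": -8.7,"wx": 0,"wy": 0,"wz": 0.4},{"claw": -0.06,"x": 13.2,"y": -35.1,"z": -8.7,"wx": 0,"wy": 0,"wz": 0.4},{"claw": -0.06,"x": 13.2,"y": -35.1,"z": -8.7,"wx": 0,"wy": 0,"wz": 0.4},{"claw": -0.06,"x": 13.2,"y": -35.1,"z": -8.7,"wx": 0,"wy": 0,"wz": 0.4},{"claw": -0.06,"x": 13.2,"y": -35.1,"z": -8.7,"wx": 0,"wy": 0,"wz": 0.4},{"claw": -0.06,"x": 13.2,"y": -35.1,"z": -8.7,"wx": 0,"wy": 0,"wz": 0.4},{"claw": -0.06,"x": 13.2,"y": -35.1,"z": -8.7,"wx": 0,"wy": 0,"wz": 0.4},{"claw": -0.06,"x": 13.2,"y": -35.1,"z": -8.7,"wx": 0,"wy": 0,"wz": 0.4},{"claw": -0.06,"x": 13.2,"y": -35.1,"z": -8.7,"wx": 0,"wy": 0,"wz": 0.4},{"claw": -0.06,"x": 13.2,"y": -35.1,"z": -8.7,"wx": 0,"wy": 0,"wz": 0.4},{"claw": -0.06,"x": 13.2,"y": -35.1,"z": -8.7,"wx": 0,"wy": 0,"wz": 0.4}], grip_force=50)

```text
clock: 20.57
tool_pos: [599.5, -298.3, 105.5]
tcp_rot: [179.9, -0.1, 179.8]
contact_force: [0.4, 0.1, 0.3]
gripper_width: 40.3
```

```bash
python3 st.py; python3 - <<'E'
from h import *
p=cam("wrist","w15")
print(*fits(p,"bar_1",9,120,10,12.5),sep="\n")
E
python3 st.py
```

```text
20.5667 [ 599.5 -298.3  105.5] [ 1.7992e+02 -8.0000e-02  1.7978e+02] [  1.  40.  34.  94. -26.  54. 134.] 40.3 [0.4 0.1 0.3]
(0.97, [598.39, -300.0, 0.17], np.float64(0.947))
(0.74, [608.68, -388.66, 0.8], np.float64(0.969))
20.6667 [ 599.9 -297.6  106.5] [179.93  -0.   179.84] [  1.  40.  34.  94. -26.  54. 134.] 40.3 [-1.   0.1  0.2]
```

Request:
arm_command(deltas=[{"claw": -0.06,"x": -0.1,"y": -0.2,"z": -4,"wx": 0,"wy": 0,"wz": 0},{"claw": -0.06,"x": -0.1,"y": -0.2,"z": -7,"wx": 0,"wy": 0,"wz": 0},{"claw": -0.06,"x": -0.1,"y": -0.2,"z": -7.5,"wx": 0,"wy": 0,"wz": 0},{"claw": -0.06,"x": -0.1,"y": -0.2,"z": -7.5,"wx": 0,"wy": 0,"wz": 0},{"claw": -0.7,"x": -0.1,"y": -0.2,"z": -7.5,"wx": 0,"wy": 0,"wz": 0},{"claw": -1,"x": -0.1,"y": -0.2,"z": -7.5,"wx": 0,"wy": 0,"wz": 0},{"claw": -1,"x": -0.1,"y": -0.2,"z": -7.5,"wx": 0,"wy": 0,"wz": 0},{"claw": -1,"x": -0.1,"y": -0.2,"z": -7.5,"wx": 0,"wy": 0,"wz": 0}])

```text
clock: 21.33
tool_pos: [599.8, -302.0, 34.1]
tcp_rot: [-179.9, 0.2, 179.7]
contact_force: [-0.4, 0.6, 7.6]
gripper_width: 8.3
```

Request:
arm_command(deltas=[{"claw": -1,"x": 0,"y": 0,"z": 4,"wx": 0,"wy": 0,"wz": 0},{"claw": -1,"x": 0,"y": 0,"z": 8,"wx": 0,"wy": 0,"wz": -7},{"claw": -1,"x": 0,"y": 4,"z": 11,"wx": 0,"wy": 0,"wz": -14},{"claw": -1,"x": -1,"y": 35.1,"z": 12,"wx": 0,"wy": 0,"wz": -90.6},{"claw": -1,"x": -1,"y": 35.1,"z": 12,"wx": 0,"wy": 0,"wz": -90.6},{"claw": -1,"x": -1,"y": 35.1,"z": 12,"wx": 0,"wy": 0,"wz": -90.6},{"claw": -1,"x": -1,"y": 35.1,"z": 12,"wx": 0,"wy": 0,"wz": -90.6},{"claw": -1,"x": -1,"y": 35.1,"z": 12,"wx": 0,"wy": 0,"wz": -90.6},{"claw": -1,"x": -1,"y": 35.1,"z": 12,"wx": 0,"wy": 0,"wz": -90.6},{"claw": -1,"x": -1,"y": 35.1,"z": 12,"wx": 0,"wy": 0,"wz": -90.6},{"claw": -1,"x": -1,"y": 35.1,"z": 12,"wx": 0,"wy": 0,"wz": -90.6},{"claw": -1,"x": -1,"y": 35.1,"z": 12,"wx": 0,"wy": 0,"wz": -90.6},{"claw": -1,"x": -1,"y": 35.1,"z": 12,"wx": 0,"wy": 0,"wz": -90.6},{"claw": -1,"x": -1,"y": 35.1,"z": 12,"wx": 0,"wy": 0,"wz": -90.6},{"claw": -1,"x": -1,"y": 35.1,"z": 12,"wx": 0,"wy": 0,"wz": -90.6},{"claw": -1,"x": -1,"y": 35.1,"z": 12,"wx": 0,"wy": 0,"wz": -90.6},{"claw": -1,"x": -1,"y": 35.1,"z": 12,"wx": 0,"wy": 0,"wz": -90.6},{"claw": -1,"x": -1,"y": 35.1,"z": 12,"wx": 0,"wy": 0,"wz": -90.6}])

```text
clock: 22.83
tool_pos: [588.7, 49.4, 152.1]
tcp_rot: [180.0, -0.0, 89.2]
contact_force: [-0.3, -0.4, 0.3]
gripper_width: 7.9
```

```bash
python3 st.py w16; python3 st.py
```

```text
22.8333 [588.7  49.4 152.1] [ 1.7996e+02 -4.0000e-02  8.9240e+01] [-49.  41.  64. 105. -42.  62.  30.] 7.9 [-0.3 -0.4  0.3]
22.8833 [588.6  49.3 152.1] [ 1.7997e+02 -4.0000e-02  8.9210e+01] [-49.  41.  64. 105. -42.  62.  30.] 7.8 [0.3 0.  0.8]
```

View pics/w16.png

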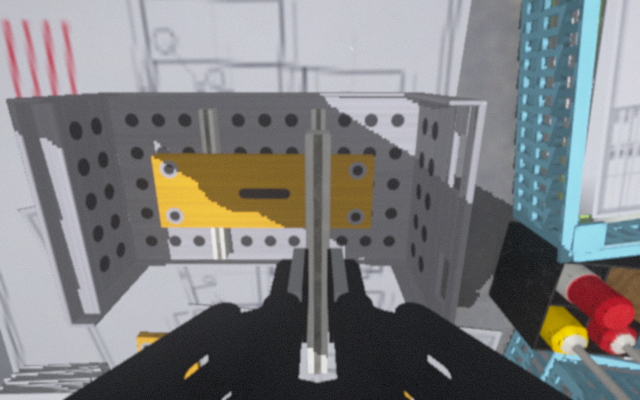

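Request:
arm_command(deltas=[{"claw": -1,"x": 0.03,"y": 0,"z": -4,"wx": 0,"wy": 0,"wz": 0},{"claw": -1,"x": 0.03,"y": 0,"z": -7.5,"wx": 0,"wy": 0,"wz": 0},{"claw": -1,"x": 0.03,"y": 0,"z": -9,"wx": 0,"wy": 0,"wz": 0},{"claw": -1,"x": 0.03,"y": 0,"z": -9.45,"wx": 0,"wy": 0,"wz": 0},{"claw": -1,"x": 0.03,"y": 0,"z": -9.5,"wx": 0,"wy": 0,"wz": 0},{"claw": -1,"x": 0.03,"y": 0,"z": -9.5,"wx": 0,"wy": 0,"wz": 0}])

```text
clock: 23.38
tool_pos: [589.0, 49.2, 57.1]
tcp_rot: [180.0, -0.0, 89.1]
contact_force: [0.7, 0.0, -0.0]
gripper_width: 7.8
```

Request:
arm_command(deltas=[{"claw": -1,"x": 0,"y": 0,"z": -0.1,"wx": 0,"wy": 0,"wz": 0},{"claw": -1,"x": 0,"y": 0,"z": -0.15,"wx": 0,"wy": 0,"wz": 0},{"claw": -1,"x": 0,"y": 0,"z": -0.15,"wx": 0,"wy": 0,"wz": 0}])

```text
clock: 23.63
tool_pos: [589.4, 49.3, 56.2]
tcp_rot: [179.9, -0.0, 89.1]
contact_force: [-2.3, -0.6, 5.9]
gripper_width: 8.2
```

Request:
arm_command(deltas=[{"claw": -0.5,"x": 0,"y": 0,"z": 0,"wx": 0,"wy": 0,"wz": 0},{"claw": -0.2,"x": 0,"y": 0,"z": 0,"wx": 0,"wy": 0,"wz": 0},{"claw": -0.15,"x": 0,"y": 0,"z": 0,"wx": 0,"wy": 0,"wz": 0},{"claw": -0.15,"x": 0,"y": 0,"z": 4,"wx": 0,"wy": 0,"wz": 0},{"claw": -0.15,"x": 0,"y": 0,"z": 8,"wx": 0,"wy": 0,"wz": 0},{"claw": -0.06,"x": 1.05,"y": -39.55,"z": 8,"wx": 0,"wy": 0,"wz": 95.9},{"claw": -0.06,"x": 1.05,"y": -39.55,"z": 8,"wx": 0,"wy": 0,"wz": 95.9},{"claw": -0.06,"x": 1.05,"y": -39.55,"z": 8,"wx": 0,"wy": 0,"wz": 95.9},{"claw": -0.06,"x": 1.05,"y": -39.55,"z": 8,"wx": 0,"wy": 0,"wz": 95.9},{"claw": -0.06,"x": 1.05,"y": -39.55,"z": 8,"wx": 0,"wy": 0,"wz": 95.9},{"claw": -0.06,"x": 1.05,"y": -39.55,"z": 8,"wx": 0,"wy": 0,"wz": 95.9},{"claw": -0.06,"x": 1.05,"y": -39.55,"z": 5.4,"wx": 0,"wy": 0,"wz": 95.9},{"claw": -0.06,"x": 1.05,"y": -39.55,"z": 5.4,"wx": 0,"wy": 0,"wz": 95.9},{"claw": -0.06,"x": 1.05,"y": -39.55,"z": 5.4,"wx": 0,"wy": 0,"wz": 95.9},{"claw": -0.06,"x": 1.05,"y": -39.55,"z": 5.4,"wx": 0,"wy": 0,"wz": 95.9},{"claw": -0.06,"x": 1.05,"y": -39.55,"z": 5.4,"wx": 0,"wy": 0,"wz": 95.9},{"claw": -0.06,"x": 1.05,"y": -39.55,"z": 5.4,"wx": 0,"wy": 0,"wz": 95.9},{"claw": -0.06,"x": 1.05,"y": -39.55,"z": 5.4,"wx": 0,"wy": 0,"wz": 95.9},{"claw": -0.06,"x": 1.05,"y": -39.55,"z": 5.4,"wx": 0,"wy": 0,"wz": 95.9},{"claw": -0.06,"x": 1.05,"y": -39.55,"z": 5.4,"wx": 0,"wy": 0,"wz": 95.9}])

```text
clock: 25.3
tool_pos: [599.0, -346.4, 109.2]
tcp_rot: [180.0, 0.0, -174.9]
contact_force: [-0.1, 0.2, -1.4]
gripper_width: 39.7
```

```bash
cat > look.py <<'E'
from h import *
import sys
s=read_state();print(s["clock"],np.array(s["tool_pos"]).round(1),np.array(s["tcp_rot"]).round(2),np.array(s["q"]).round(0),round(s["gripper_width"],1))
p=cam("wrist",sys.argv[1])
q=sys.argv[2]
if q=="bar": print(*fits(p,"bar_1",float(sys.argv[3]),120,10,12.5),sep="\n")
if q=="plate": print(*fits(p,"plate_1",float(sys.argv[3]),160,56,10),sep="\n")
s=read_state();print(s["clock"],np.array(s["tool_pos"]).round(1),np.array(s["tcp_rot"]).round(2))
E
python3 look.py w17 bar 9; python3 st.py s17 scene
```

```text
25.3 [ 599.  -346.4  109.2] [ 179.99    0.   -174.87] [  7.  41.  31.  90. -24.  56. 141.] 39.7
(0.96, [600.89, -346.59, 5.55], np.float64(0.964))
25.4 [ 599.2 -346.   109.1] [ 179.99   -0.   -175.11]
25.4 [ 599.2 -346.   109.1] [ 179.99   -0.   -175.11] [  7.  41.  31.  90. -24.  56. 140.] 40.2 [ 0.2 -0.4 -0.2]
```

View pics/s17.png

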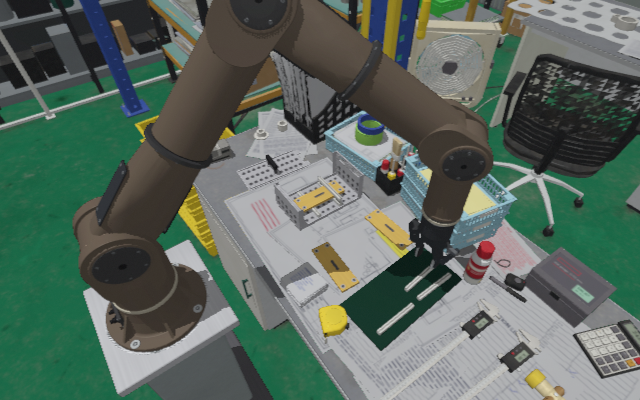

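Request:
arm_command(deltas=[{"claw": -0.06,"x": 0.1,"y": -0.05,"z": -4,"wx": 0,"wy": 0,"wz": 0.4},{"claw": -0.06,"x": 0.1,"y": -0.05,"z": -7,"wx": 0,"wy": 0,"wz": 0.4},{"claw": -0.06,"x": 0.1,"y": -0.05,"z": -7.7,"wx": 0,"wy": 0,"wz": 0.4},{"claw": -0.06,"x": 0.1,"y": -0.05,"z": -7.7,"wx": 0,"wy": 0,"wz": 0.4},{"claw": -0.7,"x": 0.1,"y": -0.05,"z": -7.7,"wx": 0,"wy": 0,"wz": 0.4},{"claw": -1,"x": 0.1,"y": -0.05,"z": -7.7,"wx": 0,"wy": 0,"wz": 0.4},{"claw": -1,"x": 0.1,"y": -0.05,"z": -7.7,"wx": 0,"wy": 0,"wz": 0.4},{"claw": -1,"x": 0.1,"y": -0.05,"z": -7.7,"wx": 0,"wy": 0,"wz": 0.4}])

```text
clock: 26.12
tool_pos: [601.4, -347.4, 34.5]
tcp_rot: [-179.9, 0.2, -174.6]
contact_force: [-0.4, 0.3, 5.8]
gripper_width: 8.2
```

Request:
arm_command(deltas=[{"claw": -1,"x": 0,"y": 0,"z": 4,"wx": 0,"wy": 0,"wz": 0},{"claw": -1,"x": 0,"y": 0,"z": 8,"wx": 0,"wy": 0,"wz": -7},{"claw": -1,"x": -1,"y": 4,"z": 11,"wx": 0,"wy": 0,"wz": -14},{"claw": -1,"x": -9.1,"y": 39.8,"z": 12,"wx": 0,"wy": 0,"wz": -96.2},{"claw": -1,"x": -9.1,"y": 39.8,"z": 12,"wx": 0,"wy": 0,"wz": -96.2},{"claw": -1,"x": -9.1,"y": 39.8,"z": 12,"wx": 0,"wy": 0,"wz": -96.2},{"claw": -1,"x": -9.1,"y": 39.8,"z": 12,"wx": 0,"wy": 0,"wz": -96.2},{"claw": -1,"x": -9.1,"y": 39.8,"z": 12,"wx": 0,"wy": 0,"wz": -96.2},{"claw": -1,"x": -9.1,"y": 39.8,"z": 12,"wx": 0,"wy": 0,"wz": -96.2},{"claw": -1,"x": -9.1,"y": 39.8,"z": 12,"wx": 0,"wy": 0,"wz": -96.2},{"claw": -1,"x": -9.1,"y": 39.8,"z": 12,"wx": 0,"wy": 0,"wz": -96.2},{"claw": -1,"x": -9.1,"y": 39.8,"z": 12,"wx": 0,"wy": 0,"wz": -96.2},{"claw": -1,"x": -9.1,"y": 39.8,"z": 12,"wx": 0,"wy": 0,"wz": -96.2},{"claw": -1,"x": -9.1,"y": 39.8,"z": 12,"wx": 0,"wy": 0,"wz": -96.2},{"claw": -1,"x": -9.1,"y": 39.8,"z": 12,"wx": 0,"wy": 0,"wz": -96.2},{"claw": -1,"x": -9.1,"y": 39.8,"z": 12,"wx": 0,"wy": 0,"wz": -96.2},{"claw": -1,"x": -9.1,"y": 39.8,"z": 12,"wx": 0,"wy": 0,"wz": -96.2},{"claw": -1,"x": -9.1,"y": 39.8,"z": 12,"wx": 0,"wy": 0,"wz": -96.2},{"claw": -1,"x": -9.1,"y": 39.8,"z": 12,"wx": 0,"wy": 0,"wz": -96.2}])

```text
clock: 27.7
tool_pos: [509.5, 51.2, 152.5]
tcp_rot: [180.0, -0.0, 89.3]
contact_force: [0.1, 0.7, -0.7]
gripper_width: 7.8
```

```bash
python3 st.py w18; python3 st.py
```

```text
27.7 [509.5  51.2 152.5] [ 1.7997e+02 -4.0000e-02  8.9290e+01] [-56.  34.  66. 116. -38.  56.  29.] 7.8 [ 0.1  0.7 -0.7]
27.75 [509.4  51.3 152.4] [ 1.7998e+02 -4.0000e-02  8.9270e+01] [-56.  34.  66. 116. -38.  56.  29.] 8.1 [-0.  -1.1 -0.1]
```

View pics/w18.png

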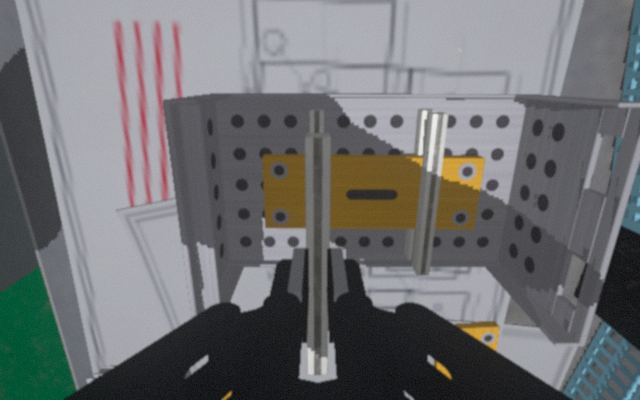

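Request:
arm_command(deltas=[{"claw": -1,"x": -0.03,"y": 0,"z": -4,"wx": 0,"wy": 0,"wz": 0},{"claw": -1,"x": -0.03,"y": 0,"z": -7.5,"wx": 0,"wy": 0,"wz": 0},{"claw": -1,"x": -0.03,"y": 0,"z": -9.1,"wx": 0,"wy": 0,"wz": 0},{"claw": -1,"x": -0.03,"y": 0,"z": -9.5,"wx": 0,"wy": 0,"wz": 0},{"claw": -1,"x": -0.03,"y": 0,"z": -9.6,"wx": 0,"wy": 0,"wz": 0},{"claw": -1,"x": -0.03,"y": 0,"z": -9.65,"wx": 0,"wy": 0,"wz": 0},{"claw": -1,"x": -0.03,"y": 0,"z": -9.65,"wx": 0,"wy": 0,"wz": 0}])

```text
clock: 28.33
tool_pos: [507.6, 51.5, 56.2]
tcp_rot: [-179.8, -0.1, 89.2]
contact_force: [-8.7, 1.9, 14.6]
gripper_width: 8.4
```

Request:
arm_command(deltas=[{"claw": -0.6,"x": 0.05,"y": 0,"z": 0.1,"wx": 0,"wy": 0,"wz": 0},{"claw": -0.2,"x": 0.05,"y": 0,"z": 0.1,"wx": 0,"wy": 0,"wz": 0},{"claw": -0.15,"x": 0.05,"y": 0,"z": 0.1,"wx": 0,"wy": 0,"wz": 0},{"claw": -0.15,"x": 0.05,"y": 0,"z": 4,"wx": 0,"wy": 0,"wz": 0},{"claw": -0.15,"x": 0.05,"y": 0,"z": 8,"wx": 0,"wy": 0,"wz": 0},{"claw": 0.5,"x": 10,"y": -22,"z": 11,"wx": 0,"wy": 0,"wz": 3.2},{"claw": 0.55,"x": 10,"y": -22,"z": 11,"wx": 0,"wy": 0,"wz": 3.2},{"claw": 0.55,"x": 10,"y": -22,"z": 11,"wx": 0,"wy": 0,"wz": 3.2},{"claw": 0.55,"x": 10,"y": -22,"z": 11,"wx": 0,"wy": 0,"wz": 3.2},{"claw": 0.55,"x": 10,"y": -22,"z": 11,"wx": 0,"wy": 0,"wz": 3.2},{"claw": 0.55,"x": 10,"y": -22,"z": 11,"wx": 0,"wy": 0,"wz": 3.2},{"claw": 0.55,"x": 10,"y": -22,"z": 11,"wx": 0,"wy": 0,"wz": 3.2},{"claw": 0.55,"x": 10,"y": -22,"z": 11,"wx": 0,"wy": 0,"wz": 3.2}])

```text
clock: 29.42
tool_pos: [609.1, -171.9, 166.0]
tcp_rot: [180.0, 0.1, 92.2]
contact_force: [0.1, 1.2, -0.4]
gripper_width: 66.5
```

```bash
python3 st.py; python3 - <<'E'
from h import *
import pickle
p=cam("wrist","w19"); pickle.dump(p,open("w19.pkl","wb"))
print(*fits(p,"plate_1",0,160,56,10),sep="\n")
print(np.array(read_state()["tool_pos"]).round(1))
for u in [(560,120),(530,330),(620,75),(525,350)]: print(u,toplane(p,u,0).round(0))
p=cam("scene","s19")
cv2.imwrite("pics/s19c.png",cv2.resize(p["pixels"][140:260,260:420,::-1],None,fx=4,fy=4))
E
```

```text
29.4167 [ 609.1 -171.9  166. ] [1.7996e+02 1.0000e-01 9.2200e+01] [-24.  41.  58.  98. -38.  64.  48.] 66.5 [ 0.1  1.2 -0.4]
(0.9, [651.09, -167.34, -87.51], np.float64(0.98))
(0.77, [438.86, -176.93, 86.01], np.float64(0.982))
[ 608.8 -168.   165.2]
(560, 120) [[ 805. -116.    0.]]
(530, 330) [[ 829. -323.    0.]]
(620, 75) [[844. -79.   0.]]
(525, 350) [[ 830. -348.    0.]]
```

View pics/w19.png

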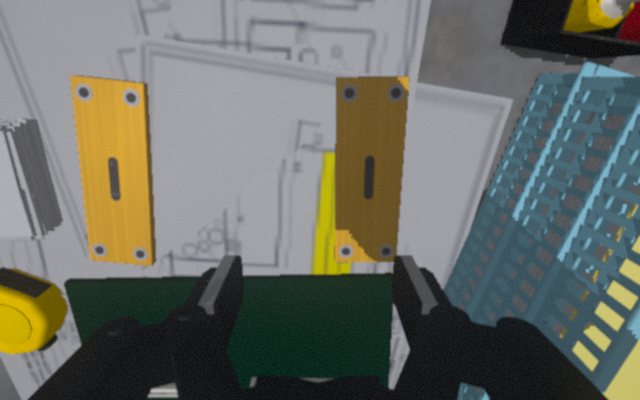

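View pics/s19c.png

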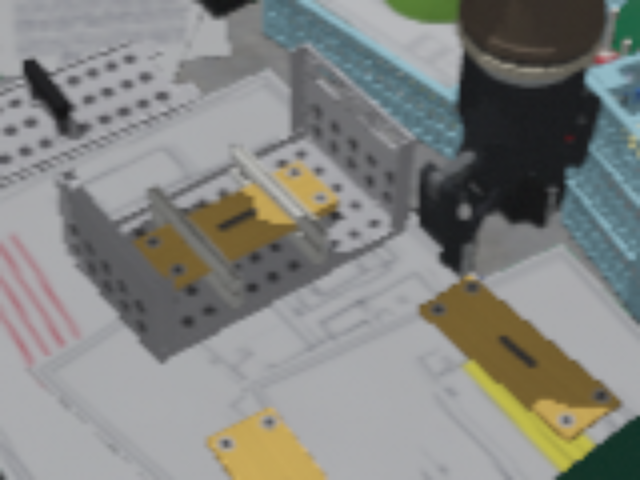

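Request:
arm_command(deltas=[{"claw": 0.55,"x": 4.2,"y": 0.1,"z": 0,"wx": 0,"wy": 0,"wz": 0.3},{"claw": 0.6,"x": 4.2,"y": 0.1,"z": -4,"wx": 0,"wy": 0,"wz": 0.3},{"claw": 0.6,"x": 4.2,"y": 0.1,"z": -8,"wx": 0,"wy": 0,"wz": 0.3},{"claw": 0.6,"x": 4.2,"y": 0.1,"z": -12,"wx": 0,"wy": 0,"wz": 0.3},{"claw": 0.6,"x": 4.2,"y": 0.1,"z": -14.3,"wx": 0,"wy": 0,"wz": 0.3},{"claw": 0.6,"x": 4.2,"y": 0.1,"z": -14.3,"wx": 0,"wy": 0,"wz": 0.3},{"claw": 0.2,"x": 4.2,"y": 0.1,"z": -14.3,"wx": 0,"wy": 0,"wz": 0.3},{"claw": -0.2,"x": 4.2,"y": 0.1,"z": -14.3,"wx": 0,"wy": 0,"wz": 0.3},{"claw": -0.2,"x": 4.2,"y": 0.1,"z": -14.3,"wx": 0,"wy": 0,"wz": 0.3},{"claw": -0.2,"x": 4.2,"y": 0.1,"z": -14.3,"wx": 0,"wy": 0,"wz": 0.3},{"claw": -0.2,"x": 4.2,"y": 0.1,"z": -14.3,"wx": 0,"wy": 0,"wz": 0.3}], grip_force=100)

```text
clock: 30.48
tool_pos: [651.9, -168.2, 26.4]
tcp_rot: [179.8, 0.1, 92.7]
contact_force: [-3.7, 0.4, 6.6]
gripper_width: 34.1
```

Request:
arm_command(deltas=[{"claw": -0.2,"x": 0,"y": 0,"z": 2,"wx": 0,"wy": 0,"wz": 0},{"claw": -0.2,"x": 0,"y": 0,"z": 4,"wx": 0,"wy": 0,"wz": 0},{"claw": -0.2,"x": 0,"y": 0,"z": 4,"wx": 0,"wy": 0,"wz": 0}])

```text
clock: 30.73
tool_pos: [654.0, -168.9, 69.5]
tcp_rot: [179.5, 0.2, 92.7]
contact_force: [-0.0, -0.9, -0.2]
gripper_width: 34.4
```

```bash
python3 st.py w20
```

```text
30.7333 [ 654.  -168.9   69.5] [1.7953e+02 1.7000e-01 9.2750e+01] [-20.  49.  52.  96. -45.  58.  50.] 34.4 [-0.  -0.9 -0.2]
```

View pics/w20.png

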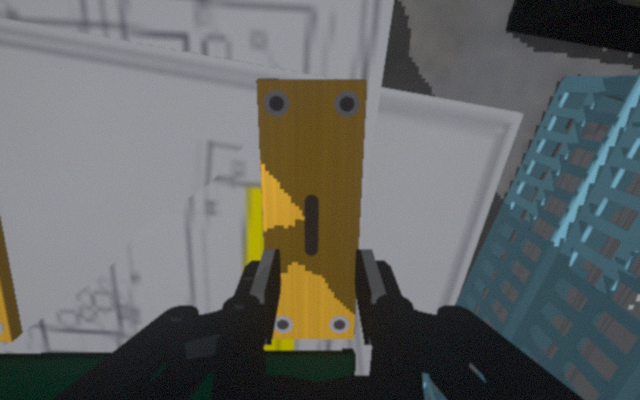

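```bash
python3 look.py w21 plate 0
```

```text
30.7833 [ 653.5 -168.4   67.7] [1.796e+02 1.200e-01 9.276e+01] [-20.  49.  52.  96. -45.  57.  50.] 34.7
(0.61, [650.39, -168.26, -87.6], np.float64(0.942))
30.8833 [ 652.  -167.3   64.7] [1.7983e+02 1.0000e-02 9.2770e+01]
```

Request:
arm_command(deltas=[{"claw": 0.3,"x": -0.05,"y": 0,"z": 0,"wx": 0,"wy": 0,"wz": 0},{"claw": 0.6,"x": -0.05,"y": 0,"z": 0,"wx": 0,"wy": 0,"wz": 0},{"claw": 0.65,"x": -0.05,"y": 0,"z": 0,"wx": 0,"wy": 0,"wz": 0},{"claw": 0.65,"x": -0.05,"y": 0,"z": 0,"wx": 0,"wy": 0,"wz": 0},{"claw": 0.65,"x": -0.05,"y": 0,"z": -3,"wx": 0,"wy": 0,"wz": 0},{"claw": 0.65,"x": -0.05,"y": 0,"z": -4.5,"wx": 0,"wy": 0,"wz": 0},{"claw": 0.65,"x": -0.05,"y": 0,"z": -4.8,"wx": 0,"wy": 0,"wz": 0},{"claw": 0.65,"x": -0.05,"y": 0,"z": -4.8,"wx": 0,"wy": 0,"wz": 0}])

```text
clock: 31.55
tool_pos: [649.4, -167.2, 13.1]
tcp_rot: [-179.8, -0.0, 92.7]
contact_force: [-0.0, -0.2, 0.0]
gripper_width: 70.5
```

Request:
arm_command(deltas=[{"claw": 0.3,"x": 0,"y": 0,"z": 0,"wx": 0,"wy": 0,"wz": 0},{"claw": 0.1,"x": 0,"y": 0,"z": 0,"wx": 0,"wy": 0,"wz": 0},{"claw": -0.1,"x": 0,"y": 0,"z": 0,"wx": 0,"wy": 0,"wz": 0},{"claw": -0.1,"x": 0,"y": 0,"z": 0,"wx": 0,"wy": 0,"wz": 0},{"claw": -0.1,"x": 0,"y": 0,"z": 0,"wx": 0,"wy": 0,"wz": 0},{"claw": -0.1,"x": 0,"y": 0,"z": 0,"wx": 0,"wy": 0,"wz": 0}])

```text
clock: 32.05
tool_pos: [650.9, -168.1, 16.3]
tcp_rot: [179.9, 0.0, 92.7]
contact_force: [-1.0, 1.4, 5.9]
gripper_width: 53.1
```

Request:
arm_command(deltas=[{"claw": -0.1,"x": 0,"y": 0,"z": 2,"wx": 0,"wy": 0,"wz": 0},{"claw": -0.1,"x": 0,"y": 0,"z": 5,"wx": 0,"wy": 0,"wz": 0},{"claw": -0.1,"x": 0,"y": 0,"z": 8,"wx": 0,"wy": 0,"wz": 0},{"claw": -0.1,"x": 0,"y": 0,"z": 8,"wx": 0,"wy": 0,"wz": 0}])

```text
clock: 32.38
tool_pos: [653.0, -169.4, 100.7]
tcp_rot: [179.6, 0.2, 92.7]
contact_force: [1.3, -1.8, -5.1]
gripper_width: 52.5
```

```bash
python3 st.py w22;python3 st.py
```

```text
32.3833 [ 653.  -169.4  100.7] [179.58   0.18  92.7 ] [-21.  47.  54.  95. -43.  60.  49.] 52.5 [ 1.3 -1.8 -5.1]
32.4333 [ 652.1 -168.6   97.9] [1.7971e+02 1.0000e-01 9.2720e+01] [-21.  48.  53.  95. -43.  60.  49.] 52.6 [-0.3 -0.6 -6.2]
```

View pics/w22.png

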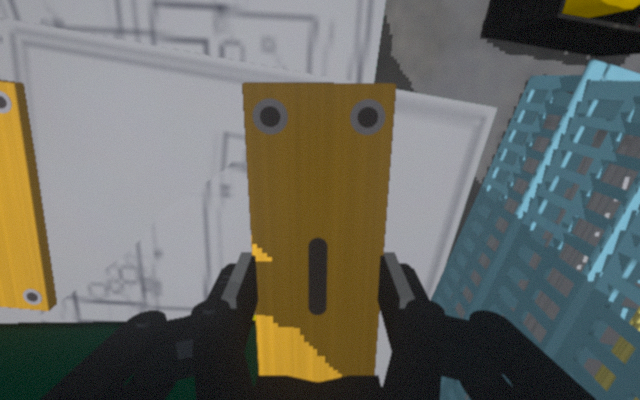

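Request:
arm_command(deltas=[{"claw": -0.1,"x": -1,"y": 0,"z": 4,"wx": 0,"wy": 0,"wz": 4},{"claw": -0.1,"x": -10.15,"y": 21.9,"z": 5.6,"wx": 0,"wy": 0,"wz": 86.5},{"claw": -0.1,"x": -10.15,"y": 21.9,"z": 5.6,"wx": 0,"wy": 0,"wz": 86.5},{"claw": -0.1,"x": -10.15,"y": 21.9,"z": 5.6,"wx": 0,"wy": 0,"wz": 86.5},{"claw": -0.1,"x": -10.15,"y": 21.9,"z": 5.6,"wx": 0,"wy": 0,"wz": 86.5},{"claw": -0.1,"x": -10.15,"y": 21.9,"z": 5.6,"wx": 0,"wy": 0,"wz": 86.5},{"claw": -0.1,"x": -10.15,"y": 21.9,"z": 5.6,"wx": 0,"wy": 0,"wz": 86.5},{"claw": -0.1,"x": -10.15,"y": 21.9,"z": 5.6,"wx": 0,"wy": 0,"wz": 86.5},{"claw": -0.1,"x": -10.15,"y": 21.9,"z": 5.6,"wx": 0,"wy": 0,"wz": 86.5},{"claw": -0.1,"x": -10.15,"y": 21.9,"z": 5.6,"wx": 0,"wy": 0,"wz": 86.5},{"claw": -0.1,"x": -10.15,"y": 21.9,"z": 5.6,"wx": 0,"wy": 0,"wz": 86.5},{"claw": -0.1,"x": -10.15,"y": 21.9,"z": 5.6,"wx": 0,"wy": 0,"wz": 86.5},{"claw": -0.1,"x": -10.15,"y": 21.9,"z": 5.6,"wx": 0,"wy": 0,"wz": 86.5},{"claw": -0.1,"x": -10.15,"y": 21.9,"z": 5.6,"wx": 0,"wy": 0,"wz": 86.5},{"claw": -0.1,"x": -10.15,"y": 21.9,"z": 5.6,"wx": 0,"wy": 0,"wz": 86.5},{"claw": -0.1,"x": -10.15,"y": 21.9,"z": 5.6,"wx": 0,"wy": 0,"wz": 86.5},{"claw": -0.1,"x": -10.15,"y": 21.9,"z": 5.6,"wx": 0,"wy": 0,"wz": 86.5}])

```text
clock: 33.85
tool_pos: [548.7, 51.5, 150.3]
tcp_rot: [-180.0, -0.0, 179.1]
contact_force: [-0.5, -0.7, -5.7]
gripper_width: 52.8
```

```bash
python3 st.py w23;python3 st.py
```

```text
33.85 [548.7  51.5 150.3] [-1.7998e+02 -4.0000e-02  1.7912e+02] [-38.  27.  38. 109. -21.  50. 100.] 52.8 [-0.5 -0.7 -5.7]
33.9 [548.8  51.6 150.4] [-1.7999e+02 -3.0000e-02  1.7915e+02] [-38.  27.  38. 109. -21.  50. 100.] 52.3 [-0.4 -0.1 -6.9]
```

View pics/w23.png

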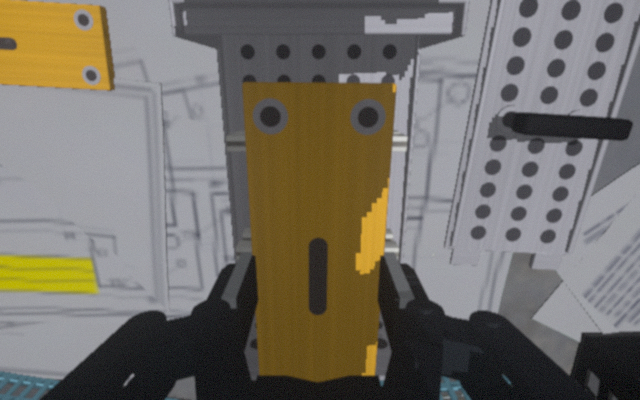

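Request:
arm_command(deltas=[{"claw": -0.1,"x": 0,"y": -0.03,"z": -4,"wx": 0,"wy": 0,"wz": 0},{"claw": -0.1,"x": 0,"y": -0.03,"z": -7,"wx": 0,"wy": 0,"wz": 0},{"claw": -0.1,"x": 0,"y": -0.03,"z": -8.5,"wx": 0,"wy": 0,"wz": 0},{"claw": -0.1,"x": 0,"y": -0.03,"z": -8.75,"wx": 0,"wy": 0,"wz": 0},{"claw": -0.1,"x": 0,"y": -0.03,"z": -8.9,"wx": 0,"wy": 0,"wz": 0},{"claw": -0.1,"x": 0,"y": -0.03,"z": -8.95,"wx": 0,"wy": 0,"wz": 0},{"claw": -0.1,"x": 0,"y": -0.03,"z": -8.95,"wx": 0,"wy": 0,"wz": 0}])

```text
clock: 34.48
tool_pos: [547.8, 51.4, 61.3]
tcp_rot: [180.0, -0.2, 179.2]
contact_force: [-6.5, 0.5, 2.8]
gripper_width: 52.4
```

Request:
arm_command(deltas=[{"claw": 0.3,"x": 0,"y": 0,"z": 0,"wx": 0,"wy": 0,"wz": 0},{"claw": 0.6,"x": 0,"y": 0,"z": 0,"wx": 0,"wy": 0,"wz": 0},{"claw": 0.7,"x": 0,"y": 0,"z": 0,"wx": 0,"wy": 0,"wz": 0},{"claw": 0.7,"x": 0,"y": 0,"z": 3,"wx": 0,"wy": 0,"wz": 0},{"claw": 0.7,"x": 0,"y": 0,"z": 7,"wx": 0,"wy": 0,"wz": 0},{"claw": 0.7,"x": -4,"y": 0,"z": 11,"wx": 0,"wy": 0,"wz": 0},{"claw": 0.7,"x": -8,"y": 0,"z": 14,"wx": 0,"wy": 0,"wz": 0},{"claw": 0.7,"x": -8,"y": 0,"z": 14,"wx": 0,"wy": 0,"wz": 0},{"claw": 0.7,"x": -8,"y": 0,"z": 14,"wx": 0,"wy": 0,"wz": 0}])

```text
clock: 35.23
tool_pos: [467.5, 51.0, 204.0]
tcp_rot: [179.8, 0.1, 179.2]
contact_force: [-0.1, 0.4, -0.2]
gripper_width: 72.7
```

```bash
python3 look.py w24 plate 45; python3 look.py w24b bar 32.5;python3 - <<'E'
from h import *
p=cam("scene","s24")
cv2.imwrite("pics/s24c.png",cv2.resize(p["pixels"][140:260,240:400,::-1],None,fx=4,fy=4))
E
```

```text
35.2333 [467.5  51.  204. ] [1.7980e+02 1.4000e-01 1.7917e+02] [-47.  15.  43. 117. -13.  52.  92.] 72.7
(0.7, [548.15, 50.62, -1.52], np.float64(0.969))
35.3333 [469.7  51.8 202.3] [1.7988e+02 1.6000e-01 1.7927e+02]
35.3333 [469.7  51.8 202.3] [1.7988e+02 1.6000e-01 1.7927e+02] [-47.  16.  43. 117. -13.  52.  92.] 72.7

35.4333 [469.8  51.5 201.2] [1.7999e+02 6.0000e-02 1.7924e+02]
```

View pics/w24.png

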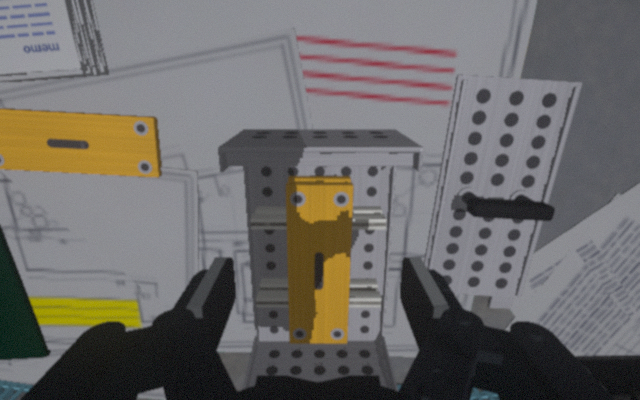

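View pics/s24c.png

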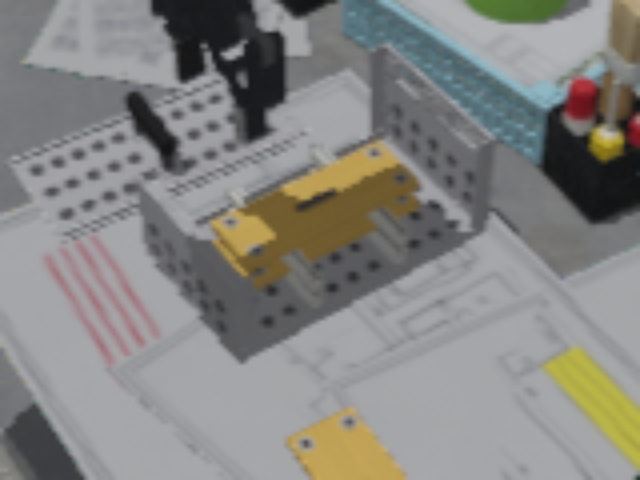

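Request:
arm_command(deltas=[{"claw": 0.3,"x": 13.95,"y": -44,"z": 0,"wx": 0,"wy": 0,"wz": 1.4},{"claw": -0.06,"x": 13.95,"y": -44,"z": 0,"wx": 0,"wy": 0,"wz": 1.4},{"claw": -0.06,"x": 13.95,"y": -44,"z": 0,"wx": 0,"wy": 0,"wz": 1.4},{"claw": -0.06,"x": 13.95,"y": -44,"z": -9.1,"wx": 0,"wy": 0,"wz": 1.4},{"claw": -0.06,"x": 13.95,"y": -44,"z": -9.1,"wx": 0,"wy": 0,"wz": 1.4},{"claw": -0.06,"x": 13.95,"y": -44,"z": -9.1,"wx": 0,"wy": 0,"wz": 1.4},{"claw": -0.06,"x": 13.95,"y": -44,"z": -9.1,"wx": 0,"wy": 0,"wz": 1.4},{"claw": -0.06,"x": 13.95,"y": -44,"z": -9.1,"wx": 0,"wy": 0,"wz": 1.4},{"claw": -0.06,"x": 13.95,"y": -44,"z": -9.1,"wx": 0,"wy": 0,"wz": 1.4},{"claw": -0.06,"x": 13.95,"y": -44,"z": -9.1,"wx": 0,"wy": 0,"wz": 1.4},{"claw": -0.06,"x": 13.95,"y": -44,"z": -9.1,"wx": 0,"wy": 0,"wz": 1.4},{"claw": -0.06,"x": 13.95,"y": -44,"z": -9.1,"wx": 0,"wy": 0,"wz": 1.4},{"claw": -0.06,"x": 13.95,"y": -44,"z": -9.1,"wx": 0,"wy": 0,"wz": 1.4},{"claw": -0.06,"x": 13.95,"y": -44,"z": -9.1,"wx": 0,"wy": 0,"wz": 1.4},{"claw": -0.06,"x": 13.95,"y": -44,"z": -9.1,"wx": 0,"wy": 0,"wz": 1.4},{"claw": -0.06,"x": 13.95,"y": -44,"z": -9.1,"wx": 0,"wy": 0,"wz": 1.4}], grip_force=50)

```text
clock: 36.82
tool_pos: [609.0, -387.3, 109.8]
tcp_rot: [179.9, -0.0, -179.3]
contact_force: [0.8, 0.2, -0.4]
gripper_width: 40.3
```

```bash
python3 look.py w25 bar 9; python3 st.py
```

```text
36.8167 [ 609.  -387.3  109.8] [ 1.7993e+02 -1.0000e-02 -1.7929e+02] [  8.  45.  36.  85. -28.  60. 141.] 40.3
(0.63, [609.0, -388.65, 0.78], np.float64(0.935))
36.9167 [ 609.1 -387.4  110.4] [ 1.7996e+02  3.0000e-02 -1.7928e+02]
36.9167 [ 609.1 -387.4  110.4] [ 1.7996e+02  3.0000e-02 -1.7928e+02] [  8.  45.  36.  85. -28.  60. 141.] 40.0 [ 0.3 -0.6 -0.7]
```

Request:
arm_command(deltas=[{"claw": -0.06,"x": 0,"y": -0.12,"z": -4,"wx": 0,"wy": 0,"wz": 0},{"claw": -0.06,"x": 0,"y": -0.12,"z": -7,"wx": 0,"wy": 0,"wz": 0},{"claw": -0.06,"x": 0,"y": -0.12,"z": -7.8,"wx": 0,"wy": 0,"wz": 0},{"claw": -0.06,"x": 0,"y": -0.12,"z": -7.8,"wx": 0,"wy": 0,"wz": 0},{"claw": -0.7,"x": 0,"y": -0.12,"z": -7.8,"wx": 0,"wy": 0,"wz": 0},{"claw": -1,"x": 0,"y": -0.12,"z": -7.8,"wx": 0,"wy": 0,"wz": 0},{"claw": -1,"x": 0,"y": -0.12,"z": -7.8,"wx": 0,"wy": 0,"wz": 0},{"claw": -1,"x": 0,"y": -0.12,"z": -7.8,"wx": 0,"wy": 0,"wz": 0}])

```text
clock: 37.58
tool_pos: [609.7, -390.9, 34.8]
tcp_rot: [-179.9, 0.2, -179.4]
contact_force: [-0.7, 0.4, 8.0]
gripper_width: 8.1
```

Request:
arm_command(deltas=[{"claw": -1,"x": 0,"y": 0,"z": 4,"wx": 0,"wy": 0,"wz": 0},{"claw": -1,"x": 0,"y": 0,"z": 8,"wx": 0,"wy": 0,"wz": -7},{"claw": -1,"x": 0,"y": 4,"z": 11,"wx": 0,"wy": 0,"wz": -14},{"claw": -1,"x": -2,"y": 43.9,"z": 12.5,"wx": 0,"wy": 0,"wz": -91.5},{"claw": -1,"x": -2,"y": 43.9,"z": 12.5,"wx": 0,"wy": 0,"wz": -91.5},{"claw": -1,"x": -2,"y": 43.9,"z": 12.5,"wx": 0,"wy": 0,"wz": -91.5},{"claw": -1,"x": -2,"y": 43.9,"z": 12.5,"wx": 0,"wy": 0,"wz": -91.5},{"claw": -1,"x": -2,"y": 43.9,"z": 12.5,"wx": 0,"wy": 0,"wz": -91.5},{"claw": -1,"x": -2,"y": 43.9,"z": 12.5,"wx": 0,"wy": 0,"wz": -91.5},{"claw": -1,"x": -2,"y": 43.9,"z": 12.5,"wx": 0,"wy": 0,"wz": -91.5},{"claw": -1,"x": -2,"y": 43.9,"z": 12.5,"wx": 0,"wy": 0,"wz": -91.5},{"claw": -1,"x": -2,"y": 43.9,"z": 12.5,"wx": 0,"wy": 0,"wz": -91.5},{"claw": -1,"x": -2,"y": 43.9,"z": 12.5,"wx": 0,"wy": 0,"wz": -91.5},{"claw": -1,"x": -2,"y": 43.9,"z": 12.5,"wx": 0,"wy": 0,"wz": -91.5},{"claw": -1,"x": -2,"y": 43.9,"z": 12.5,"wx": 0,"wy": 0,"wz": -91.5},{"claw": -1,"x": -2,"y": 43.9,"z": 12.5,"wx": 0,"wy": 0,"wz": -91.5},{"claw": -1,"x": -2,"y": 43.9,"z": 12.5,"wx": 0,"wy": 0,"wz": -91.5},{"claw": -1,"x": -2,"y": 43.9,"z": 12.5,"wx": 0,"wy": 0,"wz": -91.5}])

```text
clock: 39.08
tool_pos: [588.6, 47.4, 157.8]
tcp_rot: [180.0, -0.0, 89.1]
contact_force: [0.0, 1.0, -1.2]
gripper_width: 8.0
```

```bash
python3 st.py w26; python3 st.py
```

```text
39.0833 [588.6  47.4 157.8] [ 1.7995e+02 -2.0000e-02  8.9130e+01] [-51.  42.  67. 105. -44.  64.  32.] 8.0 [ 0.   1.  -1.2]
39.1333 [588.6  47.5 157.7] [ 1.7996e+02 -3.0000e-02  8.9090e+01] [-51.  42.  67. 105. -44.  64.  32.] 8.3 [-0.1  0.7 -0. ]
```

View pics/w26.png

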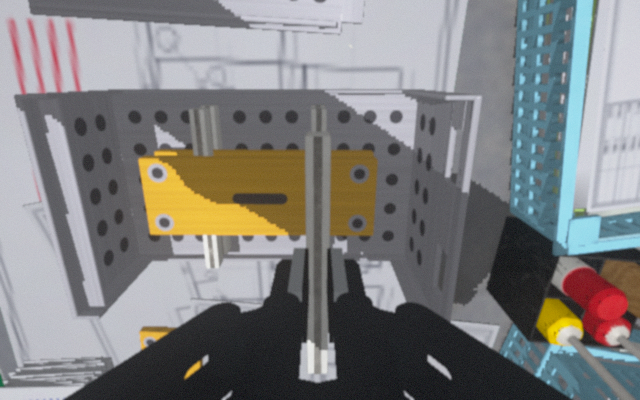

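Request:
arm_command(deltas=[{"claw": -1,"x": 0.04,"y": 0.27,"z": -4,"wx": 0,"wy": 0,"wz": 0},{"claw": -1,"x": 0.04,"y": 0.27,"z": -7,"wx": 0,"wy": 0,"wz": 0},{"claw": -1,"x": 0.04,"y": 0.27,"z": -7.7,"wx": 0,"wy": 0,"wz": 0},{"claw": -1,"x": 0.04,"y": 0.27,"z": -7.85,"wx": 0,"wy": 0,"wz": 0},{"claw": -1,"x": 0.04,"y": 0.27,"z": -7.95,"wx": 0,"wy": 0,"wz": 0},{"claw": -1,"x": 0.04,"y": 0.27,"z": -7.95,"wx": 0,"wy": 0,"wz": 0}])

```text
clock: 39.63
tool_pos: [588.7, 51.3, 80.3]
tcp_rot: [-180.0, -0.2, 89.1]
contact_force: [-10.8, 4.5, 28.9]
gripper_width: 8.2
```

Request:
arm_command(deltas=[{"claw": -1,"x": 0,"y": 0,"z": 0.15,"wx": 0,"wy": 0,"wz": 0},{"claw": -1,"x": 0,"y": 0,"z": 0.15,"wx": 0,"wy": 0,"wz": 0}])

```text
clock: 39.8
tool_pos: [589.3, 50.9, 80.6]
tcp_rot: [179.9, -0.1, 89.1]
contact_force: [-4.2, 0.9, 14.5]
gripper_width: 8.1
```

Request:
arm_command(deltas=[{"claw": -0.6,"x": 0,"y": 0,"z": 0.05,"wx": 0,"wy": 0,"wz": 0},{"claw": -0.2,"x": 0,"y": 0,"z": 0.05,"wx": 0,"wy": 0,"wz": 0},{"claw": -0.15,"x": 0,"y": 0,"z": 0.05,"wx": 0,"wy": 0,"wz": 0},{"claw": -0.15,"x": 0,"y": 0,"z": 4,"wx": 0,"wy": 0,"wz": 0},{"claw": -0.15,"x": 0,"y": -2,"z": 7,"wx": 0,"wy": 0,"wz": 0},{"claw": -0.06,"x": -12.45,"y": -44.65,"z": 7,"wx": 0,"wy": 0,"wz": 93},{"claw": -0.06,"x": -12.45,"y": -44.65,"z": 7,"wx": 0,"wy": 0,"wz": 93},{"claw": -0.06,"x": -12.45,"y": -44.65,"z": 7,"wx": 0,"wy": 0,"wz": 93},{"claw": -0.06,"x": -12.45,"y": -44.65,"z": 7,"wx": 0,"wy": 0,"wz": 93},{"claw": -0.06,"x": -12.45,"y": -44.65,"z": 7,"wx": 0,"wy": 0,"wz": 93},{"claw": -0.06,"x": -12.45,"y": -44.65,"z": 7,"wx": 0,"wy": 0,"wz": 93},{"claw": -0.06,"x": -12.45,"y": -44.65,"z": 3.5,"wx": 0,"wy": 0,"wz": 93},{"claw": -0.06,"x": -12.45,"y": -44.65,"z": 3.5,"wx": 0,"wy": 0,"wz": 93},{"claw": -0.06,"x": -12.45,"y": -44.65,"z": 3.5,"wx": 0,"wy": 0,"wz": 93},{"claw": -0.06,"x": -12.45,"y": -44.65,"z": 3.5,"wx": 0,"wy": 0,"wz": 93},{"claw": -0.06,"x": -12.45,"y": -44.65,"z": 3.5,"wx": 0,"wy": 0,"wz": 93},{"claw": -0.06,"x": -12.45,"y": -44.65,"z": 3.5,"wx": 0,"wy": 0,"wz": 93},{"claw": -0.06,"x": -12.45,"y": -44.65,"z": 3.5,"wx": 0,"wy": 0,"wz": 93},{"claw": -0.06,"x": -12.45,"y": -44.65,"z": 3.5,"wx": 0,"wy": 0,"wz": 93},{"claw": -0.06,"x": -12.45,"y": -44.65,"z": 3.5,"wx": 0,"wy": 0,"wz": 93}])

```text
clock: 41.47
tool_pos: [464.2, -394.9, 114.1]
tcp_rot: [180.0, 0.0, -178.1]
contact_force: [0.1, 1.3, 0.4]
gripper_width: 40.3
```

```bash
python3 look.py w27 bar 9; python3 st.py s27 scene
```

```text
41.4667 [ 464.2 -394.9  114.1] [ 1.7997e+02  1.0000e-02 -1.7811e+02] [ 12.  35.  35. 103. -25.  50. 151.] 40.3

41.5667 [ 464.6 -394.4  114.1] [ 179.98   -0.   -178.05]
41.5667 [ 464.6 -394.4  114.1] [ 179.98   -0.   -178.05] [ 12.  35.  35. 103. -25.  50. 151.] 40.1 [ 0.1  0.2 -0. ]
```

View pics/s27.png

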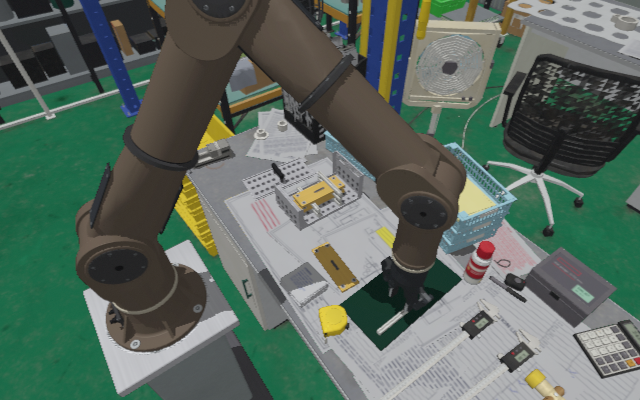

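```bash
python3 look.py w28 bar 9
```

```text
41.6167 [ 464.7 -394.3  114.1] [ 1.7999e+02 -1.0000e-02 -1.7799e+02] [ 12.  35.  35. 103. -25.  50. 151.] 40.5
(0.72, [464.1, -396.18, 2.27], np.float64(0.926))
41.7167 [ 464.8 -394.2  114.2] [ 1.8000e+02 -1.0000e-02 -1.7792e+02]
```

View pics/w28.png

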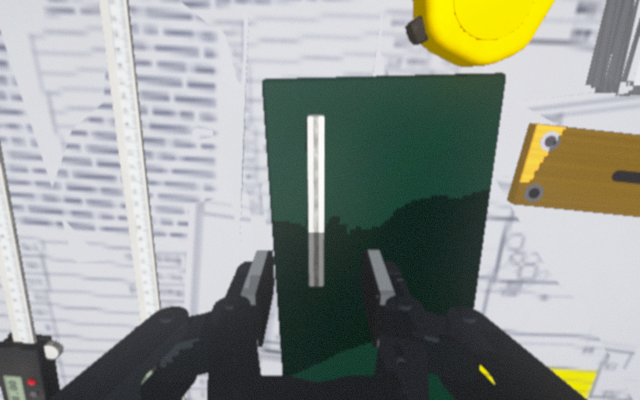

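Request:
arm_command(deltas=[{"claw": -0.06,"x": 0,"y": -0.18,"z": -4,"wx": 0,"wy": 0,"wz": 0},{"claw": -0.06,"x": 0,"y": -0.18,"z": -7,"wx": 0,"wy": 0,"wz": 0},{"claw": -0.06,"x": 0,"y": -0.18,"z": -8.1,"wx": 0,"wy": 0,"wz": 0},{"claw": -0.06,"x": 0,"y": -0.18,"z": -8.1,"wx": 0,"wy": 0,"wz": 0},{"claw": -0.7,"x": 0,"y": -0.18,"z": -8.1,"wx": 0,"wy": 0,"wz": 0},{"claw": -1,"x": 0,"y": -0.18,"z": -8.1,"wx": 0,"wy": 0,"wz": 0},{"claw": -1,"x": 0,"y": -0.18,"z": -8.1,"wx": 0,"wy": 0,"wz": 0},{"claw": -1,"x": 0,"y": -0.18,"z": -8.1,"wx": 0,"wy": 0,"wz": 0}])

```text
clock: 42.38
tool_pos: [465.3, -397.5, 35.1]
tcp_rot: [-179.9, 0.1, -177.9]
contact_force: [-0.9, -0.3, 8.0]
gripper_width: 7.9
```

Request:
arm_command(deltas=[{"claw": -1,"x": 0,"y": 0,"z": 4,"wx": 0,"wy": 0,"wz": 0},{"claw": -1,"x": 0,"y": 0,"z": 8,"wx": 0,"wy": 0,"wz": -7},{"claw": -1,"x": 0,"y": 4,"z": 11,"wx": 0,"wy": 0,"wz": -14},{"claw": -1,"x": 4.4,"y": 44.75,"z": 13,"wx": 0,"wy": 0,"wz": -92.9},{"claw": -1,"x": 4.4,"y": 44.75,"z": 13,"wx": 0,"wy": 0,"wz": -92.9},{"claw": -1,"x": 4.4,"y": 44.75,"z": 13,"wx": 0,"wy": 0,"wz": -92.9},{"claw": -1,"x": 4.4,"y": 44.75,"z": 13,"wx": 0,"wy": 0,"wz": -92.9},{"claw": -1,"x": 4.4,"y": 44.75,"z": 13,"wx": 0,"wy": 0,"wz": -92.9},{"claw": -1,"x": 4.4,"y": 44.75,"z": 13,"wx": 0,"wy": 0,"wz": -92.9},{"claw": -1,"x": 4.4,"y": 44.75,"z": 13,"wx": 0,"wy": 0,"wz": -92.9},{"claw": -1,"x": 4.4,"y": 44.75,"z": 13,"wx": 0,"wy": 0,"wz": -92.9},{"claw": -1,"x": 4.4,"y": 44.75,"z": 13,"wx": 0,"wy": 0,"wz": -92.9},{"claw": -1,"x": 4.4,"y": 44.75,"z": 13,"wx": 0,"wy": 0,"wz": -92.9},{"claw": -1,"x": 4.4,"y": 44.75,"z": 13,"wx": 0,"wy": 0,"wz": -92.9},{"claw": -1,"x": 4.4,"y": 44.75,"z": 13,"wx": 0,"wy": 0,"wz": -92.9},{"claw": -1,"x": 4.4,"y": 44.75,"z": 13,"wx": 0,"wy": 0,"wz": -92.9},{"claw": -1,"x": 4.4,"y": 44.75,"z": 13,"wx": 0,"wy": 0,"wz": -92.9},{"claw": -1,"x": 4.4,"y": 44.75,"z": 13,"wx": 0,"wy": 0,"wz": -92.9}])

```text
clock: 43.88
tool_pos: [508.3, 49.3, 163.7]
tcp_rot: [180.0, -0.0, 89.2]
contact_force: [-0.0, -0.4, -0.2]
gripper_width: 8.4
```

```bash
python3 st.py w29; python3 st.py
```

```text
43.8833 [508.3  49.3 163.7] [ 1.7996e+02 -4.0000e-02  8.9220e+01] [-58.  34.  69. 115. -39.  58.  30.] 8.4 [-0.  -0.4 -0.2]
43.9333 [508.4  49.4 163.6] [ 1.7997e+02 -5.0000e-02  8.9190e+01] [-58.  34.  69. 115. -39.  58.  30.] 8.0 [-0.2 -0.8 -0.6]
```

View pics/w29.png

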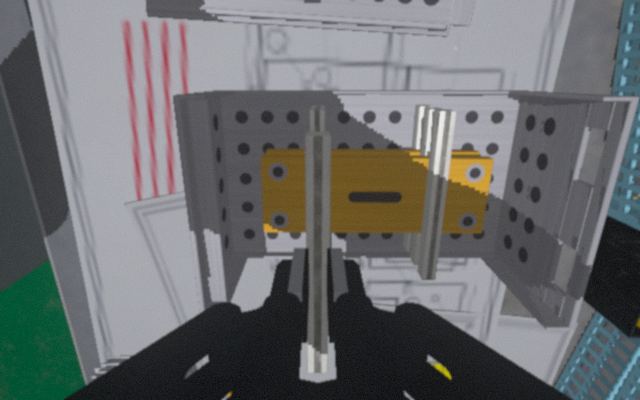

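Request:
arm_command(deltas=[{"claw": -1,"x": 0.05,"y": 0.17,"z": -4,"wx": 0,"wy": 0,"wz": 0},{"claw": -1,"x": 0.05,"y": 0.17,"z": -7,"wx": 0,"wy": 0,"wz": 0},{"claw": -1,"x": 0.05,"y": 0.17,"z": -8,"wx": 0,"wy": 0,"wz": 0},{"claw": -1,"x": 0.05,"y": 0.17,"z": -8.3,"wx": 0,"wy": 0,"wz": 0},{"claw": -1,"x": 0.05,"y": 0.17,"z": -8.3,"wx": 0,"wy": 0,"wz": 0},{"claw": -1,"x": 0.05,"y": 0.17,"z": -8.3,"wx": 0,"wy": 0,"wz": 0}])

```text
clock: 44.43
tool_pos: [508.8, 51.6, 81.2]
tcp_rot: [-180.0, -0.1, 89.2]
contact_force: [0.2, 0.4, 0.2]
gripper_width: 7.5
```

Request:
arm_command(deltas=[{"claw": -1,"x": 0,"y": 0,"z": -0.1,"wx": 0,"wy": 0,"wz": 0},{"claw": -1,"x": 0,"y": 0,"z": -0.1,"wx": 0,"wy": 0,"wz": 0},{"claw": -1,"x": 0,"y": 0,"z": -0.1,"wx": 0,"wy": 0,"wz": 0}])

```text
clock: 44.68
tool_pos: [509.2, 51.6, 80.9]
tcp_rot: [180.0, -0.1, 89.2]
contact_force: [-7.2, 0.0, 18.1]
gripper_width: 7.9
```

Request:
arm_command(deltas=[{"claw": -0.6,"x": 0,"y": 0,"z": 0.1,"wx": 0,"wy": 0,"wz": 0},{"claw": -0.2,"x": 0,"y": 0,"z": 0.1,"wx": 0,"wy": 0,"wz": 0},{"claw": -0.15,"x": 0,"y": 0,"z": 0.1,"wx": 0,"wy": 0,"wz": 0},{"claw": -0.15,"x": 0,"y": 0,"z": 4,"wx": 0,"wy": 0,"wz": 0},{"claw": -0.15,"x": 0,"y": 0,"z": 8,"wx": 0,"wy": 0,"wz": 0},{"claw": 0.4,"x": -6.8,"y": -22.8,"z": 8,"wx": 0,"wy": 0,"wz": -3.2},{"claw": 0.5,"x": -6.8,"y": -22.8,"z": 8,"wx": 0,"wy": 0,"wz": -3.2},{"claw": 0.5,"x": -6.8,"y": -22.8,"z": 8,"wx": 0,"wy": 0,"wz": -3.2},{"claw": 0.5,"x": -6.8,"y": -22.8,"z": 8,"wx": 0,"wy": 0,"wz": -3.2},{"claw": 0.5,"x": -6.8,"y": -22.8,"z": 8,"wx": 0,"wy": 0,"wz": -3.2},{"claw": 0.5,"x": -6.8,"y": -22.8,"z": 8,"wx": 0,"wy": 0,"wz": -3.2},{"claw": 0.5,"x": -6.8,"y": -22.8,"z": 8,"wx": 0,"wy": 0,"wz": -3.2},{"claw": 0.5,"x": -6.8,"y": -22.8,"z": 8,"wx": 0,"wy": 0,"wz": -3.2}], grip_force=100)

```text
clock: 45.77
tool_pos: [440.2, -177.4, 159.6]
tcp_rot: [179.9, -0.0, 85.8]
contact_force: [0.6, 0.8, 0.1]
gripper_width: 64.0
```

```bash
python3 look.py w30 plate 0;python3 - <<'E'
from h import *
p=cam("scene","s30")
cv2.imwrite("pics/s30c.png",cv2.resize(p["pixels"][140:290,230:430,::-1],None,fx=3.5,fy=3.5))
E
```

```text
45.7667 [ 440.2 -177.4  159.6] [179.95  -0.    85.77] [-32.  30.  68. 120. -35.  53.  51.] 64.0
(0.96, [438.9, -176.98, 85.95], np.float64(0.987))
45.8667 [ 441.1 -174.9  159.1] [-1.7999e+02 -3.0000e-02  8.6040e+01]
```

View pics/w30.png

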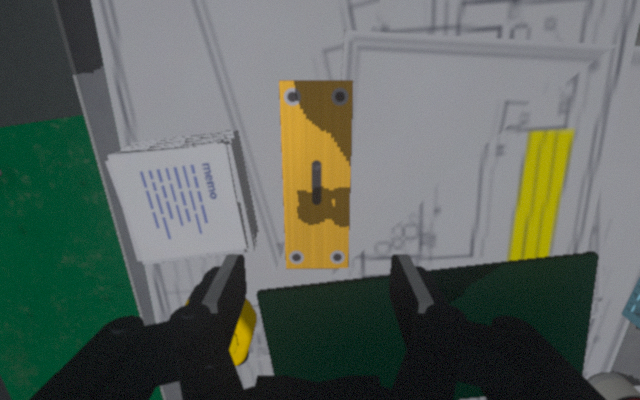

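View pics/s30c.png

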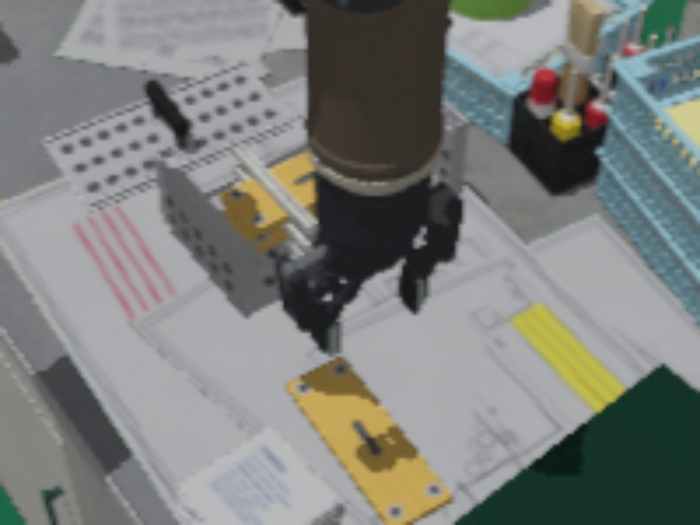

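Request:
arm_command(deltas=[{"claw": 0.5,"x": 0,"y": -0.08,"z": -4,"wx": 0,"wy": 0,"wz": 0},{"claw": 0.5,"x": 0,"y": -0.08,"z": -8,"wx": 0,"wy": 0,"wz": 0},{"claw": 0.5,"x": 0,"y": -0.08,"z": -11,"wx": 0,"wy": 0,"wz": 0},{"claw": 0.5,"x": 0,"y": -0.08,"z": -13,"wx": 0,"wy": 0,"wz": 0},{"claw": 0.5,"x": 0,"y": -0.08,"z": -14.4,"wx": 0,"wy": 0,"wz": 0},{"claw": 0.5,"x": 0,"y": -0.08,"z": -14.4,"wx": 0,"wy": 0,"wz": 0},{"claw": 0.5,"x": 0,"y": -0.08,"z": -14.4,"wx": 0,"wy": 0,"wz": 0}])

```text
clock: 46.5
tool_pos: [440.9, -175.2, 14.9]
tcp_rot: [-179.9, -0.0, 86.1]
contact_force: [0.3, -1.2, 0.5]
gripper_width: 64.1
```

Request:
arm_command(deltas=[{"claw": 0.3,"x": 0,"y": 0,"z": 0,"wx": 0,"wy": 0,"wz": 0},{"claw": 0.1,"x": 0,"y": 0,"z": 0,"wx": 0,"wy": 0,"wz": 0},{"claw": -0.1,"x": 0,"y": 0,"z": 0,"wx": 0,"wy": 0,"wz": 0},{"claw": -0.1,"x": 0,"y": 0,"z": 0,"wx": 0,"wy": 0,"wz": 0},{"claw": -0.1,"x": 0,"y": 0,"z": 0,"wx": 0,"wy": 0,"wz": 0},{"claw": -0.1,"x": 0,"y": 0,"z": 0,"wx": 0,"wy": 0,"wz": 0}])

```text
clock: 47.0
tool_pos: [440.7, -175.6, 16.6]
tcp_rot: [180.0, -0.1, 86.1]
contact_force: [-5.0, 1.5, 13.5]
gripper_width: 52.7
```

Request:
arm_command(deltas=[{"claw": -0.1,"x": 0,"y": 0,"z": 2,"wx": 0,"wy": 0,"wz": 0},{"claw": -0.1,"x": 0,"y": 0,"z": 5,"wx": 0,"wy": 0,"wz": 0},{"claw": -0.1,"x": 0,"y": 0,"z": 8,"wx": 0,"wy": 0,"wz": 0},{"claw": -0.1,"x": 0,"y": 0,"z": 8,"wx": 0,"wy": 0,"wz": 0}])

```text
clock: 47.33
tool_pos: [442.9, -177.1, 99.7]
tcp_rot: [179.7, 0.1, 86.0]
contact_force: [2.2, -1.0, -5.4]
gripper_width: 52.4
```

```bash
python3 st.py w31;python3 st.py
```

```text
47.3333 [ 442.9 -177.1   99.7] [1.7966e+02 6.0000e-02 8.6040e+01] [-26.  34.  60. 123. -42.  46.  56.] 52.4 [ 2.2 -1.  -5.4]
47.3833 [ 442.6 -176.2   97.6] [1.7971e+02 2.0000e-02 8.6110e+01] [-26.  34.  60. 123. -42.  46.  57.] 52.5 [ 0.   0.3 -5.7]
```

View pics/w31.png

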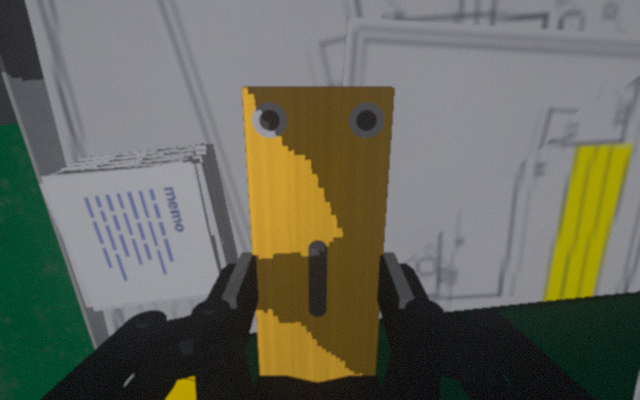

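Request:
arm_command(deltas=[{"claw": -0.1,"x": 0,"y": 0,"z": 4,"wx": 0,"wy": 0,"wz": 4},{"claw": -0.1,"x": 1,"y": 2,"z": 7,"wx": 0,"wy": 0,"wz": 10},{"claw": -0.1,"x": 10.65,"y": 22.7,"z": 7.5,"wx": 0,"wy": 0,"wz": 93.1},{"claw": -0.1,"x": 10.65,"y": 22.7,"z": 7.5,"wx": 0,"wy": 0,"wz": 93.1},{"claw": -0.1,"x": 10.65,"y": 22.7,"z": 7.5,"wx": 0,"wy": 0,"wz": 93.1},{"claw": -0.1,"x": 10.65,"y": 22.7,"z": 7.5,"wx": 0,"wy": 0,"wz": 93.1},{"claw": -0.1,"x": 10.65,"y": 22.7,"z": 7.5,"wx": 0,"wy": 0,"wz": 93.1},{"claw": -0.1,"x": 10.65,"y": 22.7,"z": 7.5,"wx": 0,"wy": 0,"wz": 93.1},{"claw": -0.1,"x": 10.65,"y": 22.7,"z": 7.5,"wx": 0,"wy": 0,"wz": 93.1},{"claw": -0.1,"x": 10.65,"y": 22.7,"z": 7.5,"wx": 0,"wy": 0,"wz": 93.1},{"claw": -0.1,"x": 10.65,"y": 22.7,"z": 7.5,"wx": 0,"wy": 0,"wz": 93.1},{"claw": -0.1,"x": 10.65,"y": 22.7,"z": 7.5,"wx": 0,"wy": 0,"wz": 93.1},{"claw": -0.1,"x": 10.65,"y": 22.7,"z": 7.5,"wx": 0,"wy": 0,"wz": 93.1},{"claw": -0.1,"x": 10.65,"y": 22.7,"z": 7.5,"wx": 0,"wy": 0,"wz": 93.1},{"claw": -0.1,"x": 10.65,"y": 22.7,"z": 7.5,"wx": 0,"wy": 0,"wz": 93.1},{"claw": -0.1,"x": 10.65,"y": 22.7,"z": 7.5,"wx": 0,"wy": 0,"wz": 93.1},{"claw": -0.1,"x": 10.65,"y": 22.7,"z": 7.5,"wx": 0,"wy": 0,"wz": 93.1},{"claw": -0.1,"x": 10.65,"y": 22.7,"z": 7.5,"wx": 0,"wy": 0,"wz": 93.1}])

```text
clock: 48.88
tool_pos: [547.1, 51.0, 169.8]
tcp_rot: [-180.0, -0.0, 179.0]
contact_force: [0.8, 0.6, -6.4]
gripper_width: 52.1
```

```bash
python3 st.py w32;python3 st.py
```

```text
48.8833 [547.1  51.  169.8] [-1.8000e+02 -4.0000e-02  1.7903e+02] [-40.  26.  40. 109. -21.  53.  99.] 52.1 [ 0.8  0.6 -6.4]
48.9333 [547.2  51.  169.9] [-1.7999e+02 -3.0000e-02  1.7905e+02] [-40.  26.  40. 109. -21.  53.  99.] 52.4 [-0.1  0.4 -5.6]
```

View pics/w32.png

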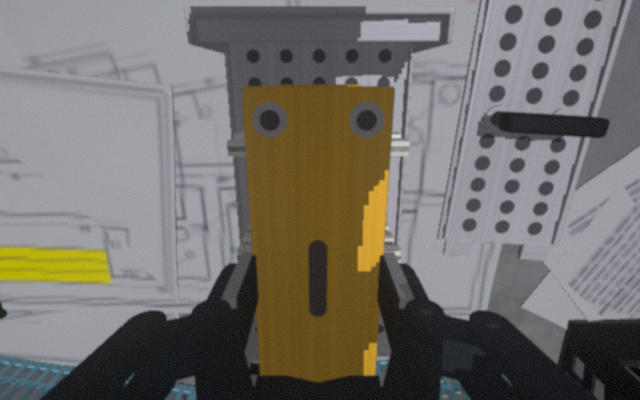

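Request:
arm_command(deltas=[{"claw": -0.1,"x": 0.03,"y": 0.03,"z": -4,"wx": 0,"wy": 0,"wz": 0.1},{"claw": -0.1,"x": 0.03,"y": 0.03,"z": -7,"wx": 0,"wy": 0,"wz": 0.1},{"claw": -0.1,"x": 0.03,"y": 0.03,"z": -8.2,"wx": 0,"wy": 0,"wz": 0.1},{"claw": -0.1,"x": 0.03,"y": 0.03,"z": -8.45,"wx": 0,"wy": 0,"wz": 0.1},{"claw": -0.1,"x": 0.03,"y": 0.03,"z": -8.55,"wx": 0,"wy": 0,"wz": 0.1},{"claw": -0.1,"x": 0.03,"y": 0.03,"z": -8.55,"wx": 0,"wy": 0,"wz": 0.1}])

```text
clock: 49.43
tool_pos: [548.2, 51.0, 85.2]
tcp_rot: [-180.0, 0.0, 179.2]
contact_force: [-0.1, 0.0, -5.7]
gripper_width: 52.2
```

Request:
arm_command(deltas=[{"claw": -0.1,"x": 0,"y": 0,"z": -0.05,"wx": 0,"wy": 0,"wz": 0},{"claw": -0.1,"x": 0,"y": 0,"z": -0.1,"wx": 0,"wy": 0,"wz": 0},{"claw": -0.1,"x": 0,"y": 0,"z": -0.1,"wx": 0,"wy": 0,"wz": 0}])

```text
clock: 49.68
tool_pos: [548.4, 51.1, 84.3]
tcp_rot: [180.0, 0.1, 179.2]
contact_force: [-0.3, -0.1, -3.4]
gripper_width: 52.6
```

Request:
arm_command(deltas=[{"claw": 0.3,"x": 0,"y": 0,"z": -0.03,"wx": 0,"wy": 0,"wz": 0},{"claw": 0.6,"x": 0,"y": 0,"z": -0.03,"wx": 0,"wy": 0,"wz": 0},{"claw": 0.7,"x": 0,"y": 0,"z": 0,"wx": 0,"wy": 0,"wz": 0},{"claw": 0.7,"x": 0,"y": 0,"z": 3,"wx": 0,"wy": 0,"wz": 0},{"claw": 0.7,"x": 0,"y": 0,"z": 7,"wx": 0,"wy": 0,"wz": 0},{"claw": 0.7,"x": -4,"y": 2,"z": 11,"wx": 0,"wy": 0,"wz": 0},{"claw": 0.7,"x": -10,"y": 9,"z": 15,"wx": 0,"wy": 0,"wz": 0},{"claw": 0.7,"x": -10,"y": 9,"z": 15,"wx": 0,"wy": 0,"wz": 0},{"claw": 0.7,"x": -10,"y": 9,"z": 15,"wx": 0,"wy": 0,"wz": 0},{"claw": 0.7,"x": -10,"y": 9,"z": 15,"wx": 0,"wy": 0,"wz": 0},{"claw": 0.7,"x": -10,"y": 9,"z": 15,"wx": 0,"wy": 0,"wz": 0},{"claw": 0.7,"x": -10,"y": 9,"z": 15,"wx": 0,"wy": 0,"wz": 0}])

```text
clock: 50.68
tool_pos: [448.0, 141.1, 234.1]
tcp_rot: [179.9, 0.1, 179.3]
contact_force: [0.3, -0.2, -0.6]
gripper_width: 72.8
```

```bash
python3 st.py; python3 - <<'E'
from ov import *
p=cam("wrist","w33"); pickle.dump(p,open("w33.pkl","wb"))
print(fits(p,"plate_1",67.5,160,56,10))
print(rects(p,"cover",4),spots(p,"cover_handle"))
t=cam("top","t33"); pickle.dump(t,open("t33.pkl","wb"))
print(rects(t,"cover",4),spots(t,"cover_handle"))
p=cam("scene","s33");pickle.dump(p,open("s33.pkl","wb"))
cv2.imwrite("pics/s33c.png",cv2.resize(p["pixels"][140:260,220:400,::-1],None,fx=4,fy=4))
E
```

```text
50.6833 [448.  141.1 234.1] [1.7995e+02 6.0000e-02 1.7926e+02] [-61.  13.  45. 115. -11.  57.  78.] 72.8 [ 0.3 -0.2 -0.6]
[(0.59, [548.14, 50.86, -0.87], np.float64(0.669))]
[(0.82, 506.3, 222.6, 238.6, 112.1, -4.27, '')] [(0.73, [480.2, 221.5, 5.5])]
[] []
```

View pics/w33.png

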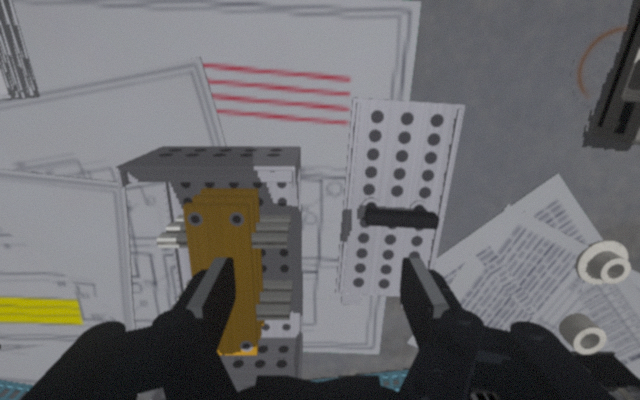

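View pics/s33c.png

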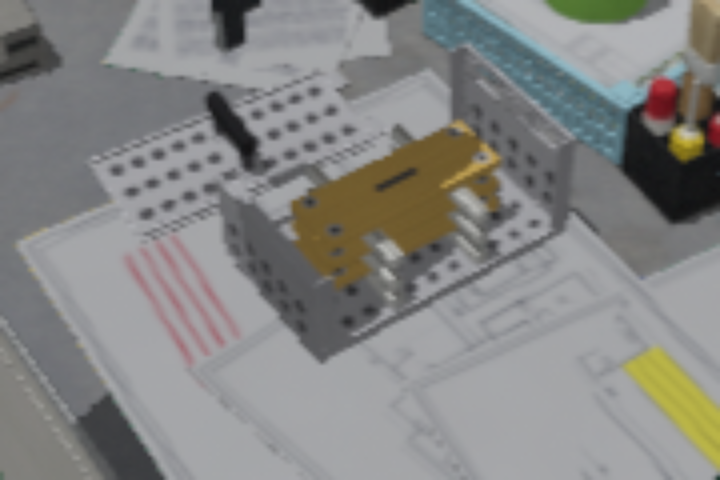

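Request:
arm_command(deltas=[{"claw": 0.2,"x": 5,"y": 7.5,"z": 0,"wx": 0,"wy": 0,"wz": -50},{"claw": 0,"x": 5,"y": 7.5,"z": 0,"wx": 0,"wy": 0,"wz": -50},{"claw": 0,"x": 5,"y": 7.5,"z": 0,"wx": 0,"wy": 0,"wz": -50},{"claw": 0,"x": 5,"y": 7.5,"z": 0,"wx": 0,"wy": 0,"wz": -50},{"claw": 0,"x": 5,"y": 7.5,"z": 0,"wx": 0,"wy": 0,"wz": -50},{"claw": 0,"x": 5,"y": 7.5,"z": 0,"wx": 0,"wy": 0,"wz": -50},{"claw": 0,"x": 5,"y": 7.5,"z": 0,"wx": 0,"wy": 0,"wz": -50},{"claw": 0,"x": 5,"y": 7.5,"z": 0,"wx": 0,"wy": 0,"wz": -50}])

```text
clock: 51.75
tool_pos: [497.7, 216.1, 233.3]
tcp_rot: [-180.0, 0.0, 128.9]
contact_force: [0.7, -0.9, 0.0]
gripper_width: 42.5
```

```bash
python3 st.py
```

```text
51.75 [497.7 216.1 233.3] [-1.7995e+02  4.0000e-02  1.2890e+02] [-69.  24.  55. 106. -23.  62.  34.] 42.5 [ 0.7 -0.9  0. ]
```

Request:
arm_command(deltas=[{"claw": 0,"x": 0.1,"y": 0.7,"z": -4,"wx": 0,"wy": 0,"wz": -43.2},{"claw": 0,"x": 0.1,"y": 0.7,"z": -8,"wx": 0,"wy": 0,"wz": -43.2},{"claw": 0,"x": 0.1,"y": 0.7,"z": -8,"wx": 0,"wy": 0,"wz": -43.2},{"claw": 0,"x": 0.1,"y": 0.7,"z": -8,"wx": 0,"wy": 0,"wz": -43.2},{"claw": 0,"x": 0.1,"y": 0.7,"z": -8,"wx": 0,"wy": 0,"wz": -43.2},{"claw": 0,"x": 0.1,"y": 0.7,"z": -8,"wx": 0,"wy": 0,"wz": -43.2},{"claw": 0,"x": 0.1,"y": 0.7,"z": -8,"wx": 0,"wy": 0,"wz": -43.2},{"claw": 0,"x": 0.1,"y": 0.7,"z": -8,"wx": 0,"wy": 0,"wz": -43.2},{"claw": 0,"x": 0.1,"y": 0.7,"z": -8,"wx": 0,"wy": 0,"wz": -43.2}])

```text
clock: 52.5
tool_pos: [498.8, 223.0, 153.6]
tcp_rot: [-180.0, 0.0, 86.4]
contact_force: [0.0, -0.9, 1.3]
gripper_width: 42.6
```

```bash
python3 st.py; python3 - <<'E'
from ov import *
p=cam("wrist","w34"); pickle.dump(p,open("w34.pkl","wb"))
print(rects(p,"cover",4),spots(p,"cover_handle"),spots(p,"cover_tab_left"))
E
python3 st.py
```

```text
52.5 [498.8 223.  153.6] [-1.800e+02  1.000e-02  8.636e+01] [-71.  35.  62. 111. -38.  57.   5.] 42.6 [ 0.  -0.9  1.3]
[(0.58, 507.2, 223.4, 238.4, 112.0, -4.37, ''), (0.37, 688.1, 65.8, 241.6, 62.1, -35.98, 'EDGE')] [(0.79, [502.9, 232.0, 2.9]), (0.71, [509.9, 104.3, 70.0])] [(0.67, [505.7, 233.6, 4.7])]
52.7 [498.8 223.1 153.8] [ 1.800e+02 -3.000e-02  8.615e+01] [-71.  35.  62. 111. -38.  57.   5.] 42.8 [ 0.5  0.3 -0.1]
```

View pics/w34.png

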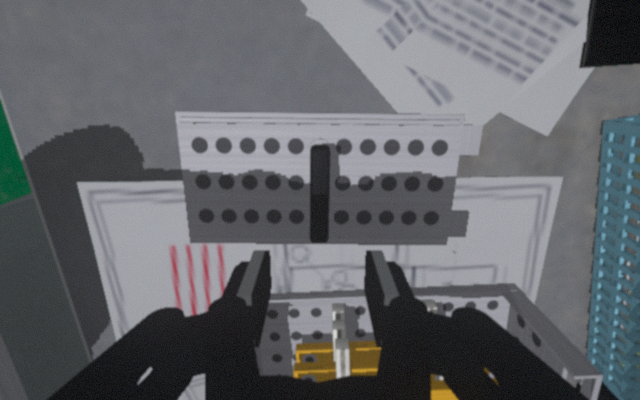

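```bash
python3 - <<'E'
from ov import *
p=pickle.load(open("w34.pkl","rb"))
print(toplane(p,[(320,146),(319,241),(320,194)],44).round(1), p["T"][:3,3])
def mk(x,y,a):
    L=[[(-112,-56,4),(112,-56,4),(112,24,4),(127,24,4),(127,48,4),(112,48,4),(112,56,4),(-112,56,4)],[(-7,-36,44),(7,-36,44),(7,36,44),(-7,36,44)],[(112,-48,4),(127,-48,4),(127,-24,4),(112,-24,4)]]
    im=cv2.resize(p["pixels"][90:260,160:500,::-1],None,fx=2.3,fy=2.3,interpolation=cv2.INTER_CUBIC)
    for l in L:
        uv=(proj(p,carpts(x,y,a,l))-[160,90]+.5)*2.3-.5
        cv2.polylines(im,[np.round(uv*16).astype(np.int32)],True,(0,0,255),1,cv2.LINE_AA,4)
    cv2.imwrite("pics/w34o.png",im)
mk(499.5,223.3,-4.3)
E
```

```text
[[502.4 260.5  44. ]
 [497.3 189.8  44. ]
 [500.3 226.3  44. ]] [503.52787957 303.57648541 279.28414512]
```

View pics/w34o.png

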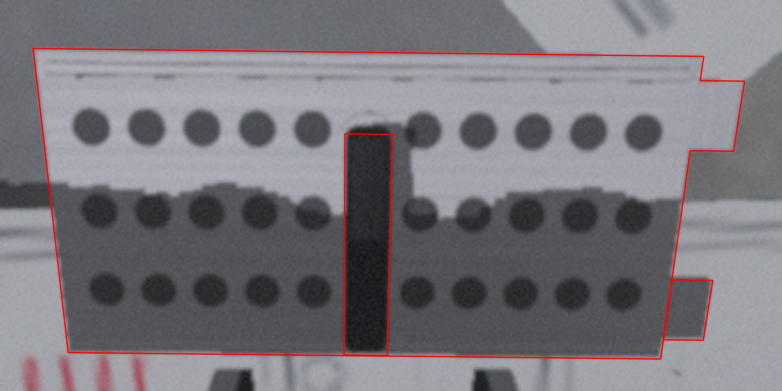

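Request:
arm_command(deltas=[{"claw": 0,"x": 0.07,"y": 0.02,"z": -4,"wx": 0,"wy": 0,"wz": -0.4},{"claw": 0,"x": 0.07,"y": 0.02,"z": -8,"wx": 0,"wy": 0,"wz": -0.4},{"claw": 0,"x": 0.07,"y": 0.02,"z": -11,"wx": 0,"wy": 0,"wz": -0.4},{"claw": 0,"x": 0.07,"y": 0.02,"z": -12,"wx": 0,"wy": 0,"wz": -0.4},{"claw": 0,"x": 0.07,"y": 0.02,"z": -12,"wx": 0,"wy": 0,"wz": -0.4},{"claw": 0,"x": 0.07,"y": 0.02,"z": -12,"wx": 0,"wy": 0,"wz": -0.4}], grip_force=110)

```text
clock: 53.2
tool_pos: [500.0, 223.0, 34.6]
tcp_rot: [180.0, 0.0, 85.6]
contact_force: [0.0, 0.2, 0.6]
gripper_width: 42.5
```

```bash
python3 st.py w35
```

```text
53.2 [500.  223.   34.6] [1.7997e+02 1.0000e-02 8.5630e+01] [-63.  44.  51. 116. -49.  45.  13.] 42.5 [0.  0.2 0.6]
```

View pics/w35.png

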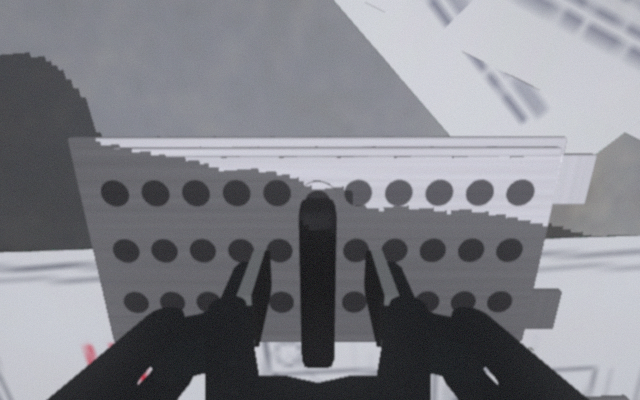

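Request:
arm_command(deltas=[{"claw": -0.5,"x": 0,"y": 0,"z": 0,"wx": 0,"wy": 0,"wz": 0},{"claw": -0.9,"x": 0,"y": 0,"z": 0,"wx": 0,"wy": 0,"wz": 0},{"claw": -1,"x": 0,"y": 0,"z": 0,"wx": 0,"wy": 0,"wz": 0},{"claw": -1,"x": 0,"y": 0,"z": 0,"wx": 0,"wy": 0,"wz": 0},{"claw": -1,"x": 0,"y": 0,"z": 0,"wx": 0,"wy": 0,"wz": 0}])

```text
clock: 53.67
tool_pos: [500.2, 223.8, 35.4]
tcp_rot: [179.9, -0.1, 85.6]
contact_force: [-2.4, -0.5, 11.6]
gripper_width: 12.3
```

Request:
arm_command(deltas=[{"claw": -1,"x": 0,"y": 0,"z": 2,"wx": 0,"wy": 0,"wz": 0},{"claw": -1,"x": 0,"y": 0,"z": 5,"wx": 0,"wy": 0,"wz": 0},{"claw": -1,"x": 0,"y": 0,"z": 9,"wx": 0,"wy": 0,"wz": 0},{"claw": -1,"x": 0,"y": 0,"z": 13,"wx": 0,"wy": 0,"wz": 0},{"claw": -1,"x": 0,"y": 0,"z": 17,"wx": 0,"wy": 0,"wz": 0},{"claw": -1,"x": 0,"y": 0,"z": 18.5,"wx": 0,"wy": 0,"wz": 0},{"claw": -1,"x": 0,"y": 0,"z": 18.5,"wx": 0,"wy": 0,"wz": 0}])

```text
clock: 54.25
tool_pos: [501.2, 223.6, 222.6]
tcp_rot: [179.7, -0.2, 85.6]
contact_force: [0.1, 0.3, -6.1]
gripper_width: 12.1
```

```bash
python3 st.py w36
```

```text
54.25 [501.2 223.6 222.6] [179.72  -0.22  85.64] [-74.  31.  67. 106. -32.  64.   0.] 12.1 [ 0.1  0.3 -6.1]
```

View pics/w36.png

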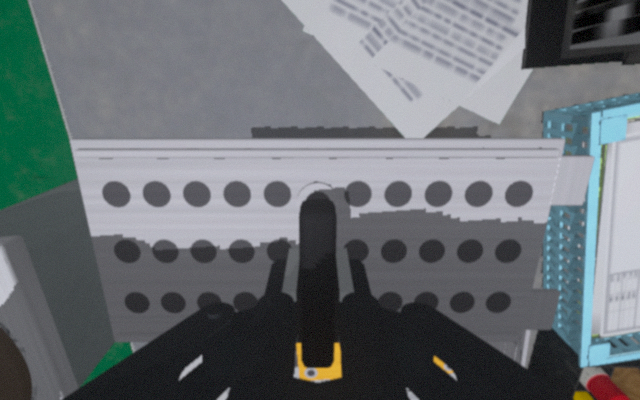

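Request:
arm_command(deltas=[{"claw": -1,"x": 4.7,"y": -17.2,"z": 0,"wx": 0,"wy": 0,"wz": 3.5},{"claw": -1,"x": 4.7,"y": -17.2,"z": 0,"wx": 0,"wy": 0,"wz": 3.5},{"claw": -1,"x": 4.7,"y": -17.2,"z": 0,"wx": 0,"wy": 0,"wz": 3.5},{"claw": -1,"x": 4.7,"y": -17.2,"z": 0,"wx": 0,"wy": 0,"wz": 3.5},{"claw": -1,"x": 4.7,"y": -17.2,"z": 0,"wx": 0,"wy": 0,"wz": 3.5},{"claw": -1,"x": 4.7,"y": -17.2,"z": 0,"wx": 0,"wy": 0,"wz": 3.5},{"claw": -1,"x": 4.7,"y": -17.2,"z": 0,"wx": 0,"wy": 0,"wz": 3.5},{"claw": -1,"x": 4.7,"y": -17.2,"z": 0,"wx": 0,"wy": 0,"wz": 3.5}])

```text
clock: 54.97
tool_pos: [545.4, 52.2, 217.2]
tcp_rot: [-179.8, -0.0, 89.2]
contact_force: [0.8, -0.3, -5.3]
gripper_width: 12.0
```

```bash
python3 st.py w37; python3 st.py; cat > cov.py <<'E'
from h import *
import sys
C=(549,51.5,-0.8); G=(0.7,0.5,35.4)   # TCP in cover
def pose(X,Z,th,Y=0):
    Rc=Ro.from_euler('z',C[2],degrees=True)
    Rt=Rc*Ro.from_euler('y',th,degrees=True)
    o=Rc.apply([X,Y,Z])+[C[0],C[1],0]
    return o+Rt.apply(G), Rt*Ro.from_euler('xyz',[180,0,89.9],degrees=True)
def rel(p0,R0,X,Z,th,Y=0):
    t,R=pose(X,Z,th,Y); d=(t-p0)/10; w=(R*R0.inv()).as_rotvec(degrees=True)
    return d.round(2).tolist(), w.round(2).tolist()
if __name__=="__main__":
    s=read_state(); p0=np.array(s["tool_pos"]); R0=Ro.from_euler('xyz',s["tcp_rot"],degrees=True)
    for a in sys.argv[1:]:
        v=[float(x) for x in a.split(",")]
        print(a,rel(p0,R0,*v))
E
python3 cov.py -14,160,20 -14,132,20 2,132,20 
```

```text
54.9667 [545.4  52.2 217.2] [-1.7984e+02 -2.0000e-02  8.9160e+01] [-54.  30.  63. 106. -30.  63.  20.] 12.0 [ 0.8 -0.3 -5.3]
55.0167 [545.5  52.7 217.4] [-1.7987e+02 -1.0000e-02  8.9230e+01] [-54.  30.  63. 106. -30.  63.  20.] 11.9 [ 0.7  0.8 -5.1]
-14,160,20 ([0.22, -0.07, -2.44], [0.25, 19.87, -0.12])
-14,132,20 ([0.22, -0.07, -5.24], [0.25, 19.87, -0.12])
2,132,20 ([1.82, -0.09, -5.24], [0.25, 19.87, -0.12])
```

View pics/w37.png

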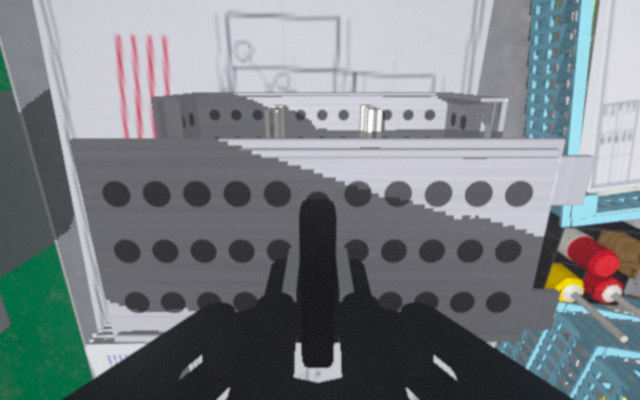

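Request:
arm_command(deltas=[{"claw": -1,"x": 0,"y": 0,"z": 0,"wx": 0.1,"wy": 6,"wz": 0},{"claw": -1,"x": 0.1,"y": -0.05,"z": -1,"wx": 0.15,"wy": 12,"wz": 0},{"claw": -1,"x": 0.2,"y": -0.05,"z": -2,"wx": 0.2,"wy": 18,"wz": -0.1},{"claw": -1,"x": 0.2,"y": -0.05,"z": -2.4,"wx": 0.25,"wy": 19.9,"wz": -0.1},{"claw": -1,"x": 0.2,"y": -0.05,"z": -2.4,"wx": 0.25,"wy": 19.9,"wz": -0.1},{"claw": -1,"x": 0.2,"y": -0.05,"z": -2.4,"wx": 0.25,"wy": 19.9,"wz": -0.1},{"claw": -1,"x": 0.2,"y": -0.05,"z": -2.4,"wx": 0.25,"wy": 19.9,"wz": -0.1}])

```text
clock: 55.6
tool_pos: [548.3, 51.3, 194.9]
tcp_rot: [-160.2, 0.1, 89.1]
contact_force: [-0.1, -1.0, -4.1]
gripper_width: 12.1
```

```bash
python3 st.py; python3 st.py w38;  python3 cov.py -14,160,20 -14,132,20 2,132,20; python3 - <<'E'
from ov import *
p=cam("scene","s38");pickle.dump(p,open("s38.pkl","wb"))
draw(p,(549,51.5,-0.8),(250,130,400,250),4.5,"pics/s38c.png")
E
```

```text
55.6 [548.3  51.3 194.9] [-1.602e+02  7.000e-02  8.908e+01] [-41.  43.  56.  91. -30.  85.  21.] 12.1 [-0.1 -1.  -4.1]
55.6 [548.3  51.3 194.9] [-1.602e+02  7.000e-02  8.908e+01] [-41.  43.  56.  91. -30.  85.  21.] 12.1 [-0.1 -1.  -4.1]
-14,160,20 ([-0.05, 0.07, -0.23], [0.01, 0.22, 0.03])
-14,132,20 ([-0.05, 0.07, -3.03], [0.01, 0.22, 0.03])
2,132,20 ([1.55, 0.05, -3.03], [0.01, 0.22, 0.03])
```

View pics/w38.png

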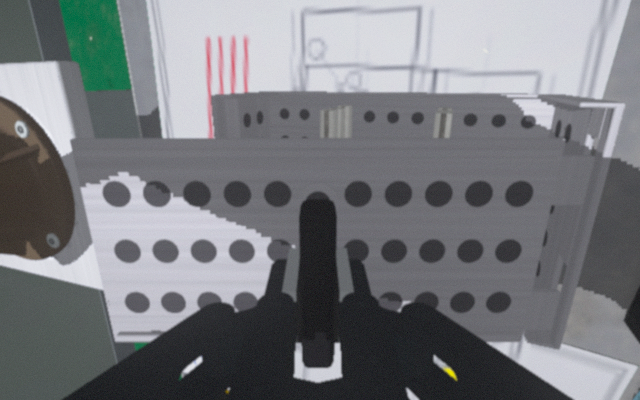

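View pics/s38c.png

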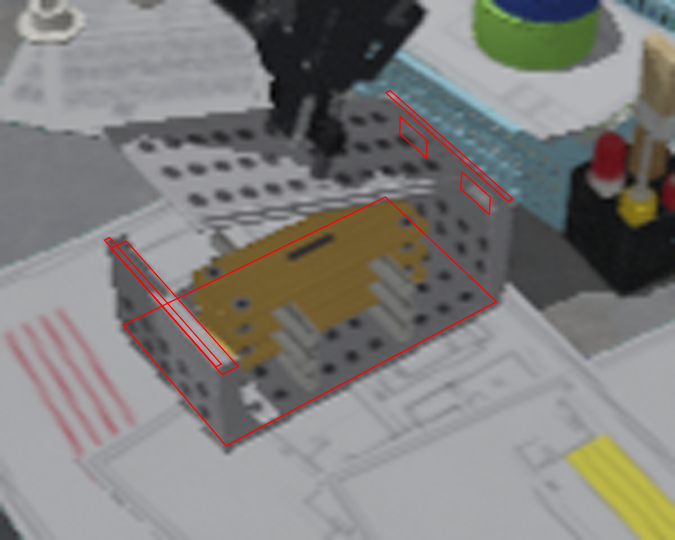

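Request:
arm_command(deltas=[{"claw": -1,"x": -0.05,"y": 0.05,"z": -1,"wx": 0,"wy": 0.2,"wz": 0},{"claw": -1,"x": -0.05,"y": 0.05,"z": -2,"wx": 0,"wy": 0.2,"wz": 0},{"claw": -1,"x": -0.05,"y": 0.05,"z": -2.9,"wx": 0,"wy": 0.2,"wz": 0},{"claw": -1,"x": -0.05,"y": 0.05,"z": -2.95,"wx": 0,"wy": 0.2,"wz": 0},{"claw": -1,"x": -0.05,"y": 0.05,"z": -2.95,"wx": 0,"wy": 0.2,"wz": 0},{"claw": -1,"x": -0.05,"y": 0.05,"z": -2.95,"wx": 0,"wy": 0.2,"wz": 0}])

```text
clock: 56.2
tool_pos: [547.9, 51.2, 165.1]
tcp_rot: [-159.9, 0.1, 89.0]
contact_force: [0.3, 0.3, -4.4]
gripper_width: 11.8
```

```bash
python3 st.py;  python3 cov.py -14,132,20 2,132,20; python3 - <<'E'
from ov import *
p=cam("wrist","w39");pickle.dump(p,open("w39.pkl","wb"))
draw(p,(549,51.5,-0.8),(440,70,640,370),2,"pics/w39c.png")
E
```

```text
56.2 [547.9  51.2 165.1] [-1.5989e+02  9.0000e-02  8.9030e+01] [-41.  44.  55.  93. -31.  83.  22.] 11.8 [ 0.3  0.3 -4.4]
-14,132,20 ([-0.01, 0.09, -0.01], [0.05, -0.11, 0.08])
2,132,20 ([1.59, 0.06, -0.01], [0.05, -0.11, 0.08])
```

View pics/w39c.png

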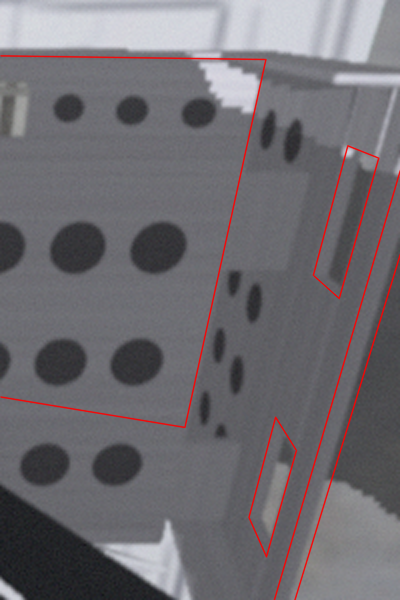

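Request:
arm_command(deltas=[{"claw": -1,"x": 0.3,"y": 0.07,"z": 0,"wx": 0.05,"wy": 0,"wz": 0.1},{"claw": -1,"x": 0.6,"y": 0.07,"z": 0,"wx": 0.05,"wy": 0,"wz": 0.1},{"claw": -1,"x": 0.9,"y": 0.07,"z": 0,"wx": 0.05,"wy": 0,"wz": 0.1},{"claw": -1,"x": 1.1,"y": 0.07,"z": 0,"wx": 0.05,"wy": 0,"wz": 0.1},{"claw": -1,"x": 1.1,"y": 0.07,"z": 0,"wx": 0.05,"wy": 0,"wz": 0.1},{"claw": -1,"x": 1.1,"y": 0.07,"z": 0,"wx": 0.05,"wy": 0,"wz": 0.1}])

```text
clock: 56.75
tool_pos: [559.0, 51.9, 165.2]
tcp_rot: [-159.9, 0.0, 89.1]
contact_force: [1.2, 0.3, -4.9]
gripper_width: 12.1
```

```bash
python3 st.py;  python3 cov.py 2,132,20; python3 - <<'E'
from ov import *
p=cam("wrist","w40");pickle.dump(p,open("w40.pkl","wb"))
draw(p,(549,51.5,-0.8),(440,70,640,370),2,"pics/w40c.png")
p=cam("scene","s40")
cv2.imwrite("pics/s40c.png",cv2.resize(p["pixels"][135:215,290:400,::-1],None,fx=6,fy=6,interpolation=cv2.INTER_CUBIC))
E
```

```text
56.75 [559.   51.9 165.2] [-1.599e+02  3.000e-02  8.914e+01] [-40.  45.  55.  91. -32.  83.  21.] 12.1 [ 1.2  0.3 -4.9]
2,132,20 ([0.47, -0.01, -0.01], [-0.0, -0.1, -0.04])
```

View pics/w40c.png

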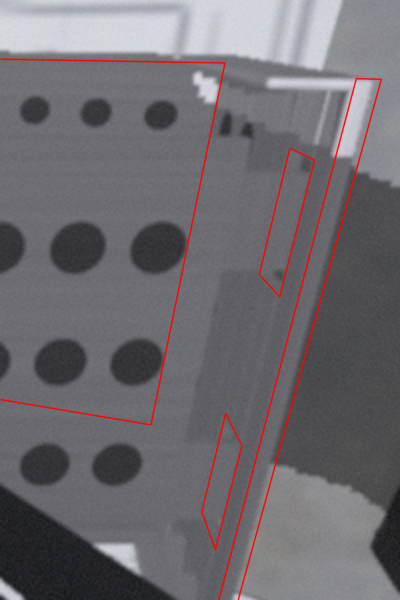

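View pics/s40c.png

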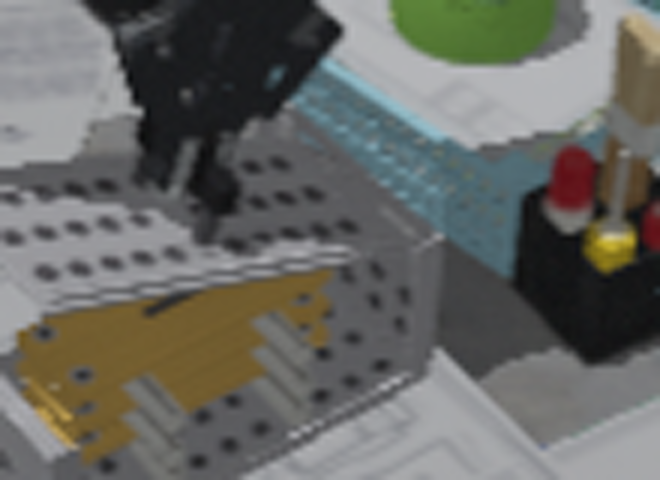

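Request:
arm_command(deltas=[{"claw": -1,"x": 0.15,"y": 0,"z": 0,"wx": 0,"wy": 0,"wz": 0},{"claw": -1,"x": 0.3,"y": 0,"z": 0,"wx": 0,"wy": 0,"wz": 0},{"claw": -1,"x": 0.5,"y": 0,"z": 0,"wx": 0,"wy": 0,"wz": 0},{"claw": -1,"x": 0.5,"y": 0,"z": 0,"wx": 0,"wy": 0,"wz": 0},{"claw": -1,"x": 0.5,"y": 0,"z": 0,"wx": 0,"wy": 0,"wz": 0}])

```text
clock: 57.27
tool_pos: [564.0, 52.0, 165.2]
tcp_rot: [-159.9, 0.0, 89.1]
contact_force: [-0.0, -0.8, -4.7]
gripper_width: 11.7
```

```bash
python3 st.py;  python3 cov.py 2,132,20 2,128,20 1.5,117.5,15 1.5,106.8,10 1,95.7,5 0.5,90,2.5 0,85,0; python3 - <<'E'
from ov import *
p=cam("wrist","w41");pickle.dump(p,open("w41.pkl","wb"))
draw(p,(549,51.5,-0.8),(440,70,640,370),2,"pics/w41c.png")
E
```

```text
57.2667 [564.   52.  165.2] [-1.599e+02  3.000e-02  8.914e+01] [-39.  46.  55.  90. -32.  84.  21.] 11.7 [-0.  -0.8 -4.7]
2,132,20 ([-0.03, -0.02, -0.01], [-0.01, -0.1, -0.04])
2,128,20 ([-0.03, -0.02, -0.41], [-0.01, -0.1, -0.04])
1.5,117.5,15 ([-0.37, -0.01, -1.37], [-0.08, -5.1, -0.04])
1.5,106.8,10 ([-0.67, -0.01, -2.36], [-0.14, -10.1, -0.04])
1,95.7,5 ([-1.02, -0.0, -3.43], [-0.21, -15.1, -0.04])
0.5,90,2.5 ([-1.23, 0.0, -3.98], [-0.25, -17.6, -0.04])
0,85,0 ([-1.43, 0.0, -4.48], [-0.28, -20.1, -0.04])
```

View pics/w41c.png

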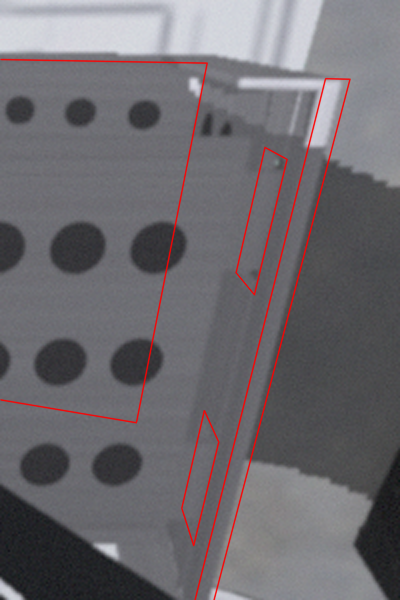

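Request:
arm_command(deltas=[{"claw": -1,"x": -0.03,"y": 0,"z": -0.4,"wx": 0,"wy": 0,"wz": 0},{"claw": -1,"x": -0.2,"y": 0,"z": -0.9,"wx": 0,"wy": -2.5,"wz": 0},{"claw": -1,"x": -0.37,"y": 0,"z": -1.35,"wx": -0.1,"wy": -5.1,"wz": 0},{"claw": -1,"x": -0.52,"y": 0,"z": -1.85,"wx": -0.1,"wy": -7.6,"wz": 0},{"claw": -1,"x": -0.67,"y": 0,"z": -2.35,"wx": -0.15,"wy": -10.1,"wz": 0},{"claw": -1,"x": -0.67,"y": 0,"z": -2.35,"wx": -0.15,"wy": -10.1,"wz": 0},{"claw": -1,"x": -0.67,"y": 0,"z": -2.35,"wx": -0.15,"wy": -10.1,"wz": 0}])

```text
clock: 57.9
tool_pos: [556.4, 52.5, 141.8]
tcp_rot: [-169.9, -0.0, 89.1]
contact_force: [0.2, -0.2, -4.6]
gripper_width: 12.2
```

```bash
python3 st.py;  python3 cov.py 1.5,107,10 1,96,5 0.5,90.2,2.5 0.5,87.7,1.2 0,85,0;  python3 - <<'E'
from ov import *
p=cam("wrist","w42");pickle.dump(p,open("w42.pkl","wb"))
draw(p,(549,51.5,-0.8),(440,70,640,370),2,"pics/w42c.png")
E
```

```text
57.9 [556.4  52.5 141.8] [-1.6989e+02 -2.0000e-02  8.9140e+01] [-44.  41.  56. 101. -35.  69.  24.] 12.2 [ 0.2 -0.2 -4.6]
1.5,107,10 ([0.09, -0.06, -0.0], [-0.04, -0.11, -0.04])
1,96,5 ([-0.26, -0.05, -1.06], [-0.11, -5.11, -0.04])
0.5,90.2,2.5 ([-0.47, -0.05, -1.62], [-0.14, -7.61, -0.04])
0.5,87.7,1.2 ([-0.55, -0.05, -1.87], [-0.16, -8.91, -0.04])
0,85,0 ([-0.67, -0.05, -2.14], [-0.17, -10.11, -0.04])
```

View pics/w42c.png

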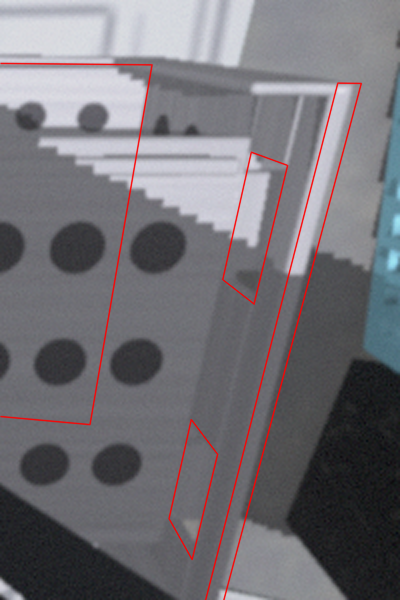

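Request:
arm_command(deltas=[{"claw": -1,"x": 0,"y": -0.03,"z": -0.5,"wx": -0.05,"wy": -2.5,"wz": 0},{"claw": -1,"x": -0.2,"y": -0.03,"z": -1.05,"wx": -0.1,"wy": -5.1,"wz": 0},{"claw": -1,"x": -0.42,"y": -0.03,"z": -1.6,"wx": -0.15,"wy": -7.6,"wz": 0},{"claw": -1,"x": -0.42,"y": -0.03,"z": -1.6,"wx": -0.15,"wy": -7.6,"wz": 0},{"claw": -1,"x": -0.42,"y": -0.03,"z": -1.6,"wx": -0.15,"wy": -7.6,"wz": 0}])

```text
clock: 58.37
tool_pos: [553.0, 52.0, 125.9]
tcp_rot: [-177.5, 0.0, 89.1]
contact_force: [1.1, -0.2, -4.4]
gripper_width: 12.0
```

```bash
python3 st.py;  python3 cov.py 0.5,90.2,2.5 0.5,87.7,1.2 0,85,0 0,84,0;  python3 - <<'E'
from ov import *
p=cam("wrist","w43");pickle.dump(p,open("w43.pkl","wb"))
draw(p,(549,51.5,-0.8),(0,50,640,370),1.25,"pics/w43c.png")
p=cam("scene","s43")
cv2.imwrite("pics/s43c.png",cv2.resize(p["pixels"][135:245,260:400,::-1],None,fx=5,fy=5,interpolation=cv2.INTER_CUBIC))
E
```

```text
58.3667 [553.   52.  125.9] [-1.7749e+02  3.0000e-02  8.9150e+01] [-48.  38.  57. 109. -38.  57.  26.] 12.0 [ 1.1 -0.2 -4.4]
0.5,90.2,2.5 ([-0.12, -0.0, -0.04], [0.03, -0.01, -0.05])
0.5,87.7,1.2 ([-0.2, -0.0, -0.28], [0.01, -1.31, -0.05])
0,85,0 ([-0.33, 0.0, -0.55], [-0.01, -2.51, -0.05])
0,84,0 ([-0.33, 0.0, -0.65], [-0.01, -2.51, -0.05])
```

View pics/w43c.png

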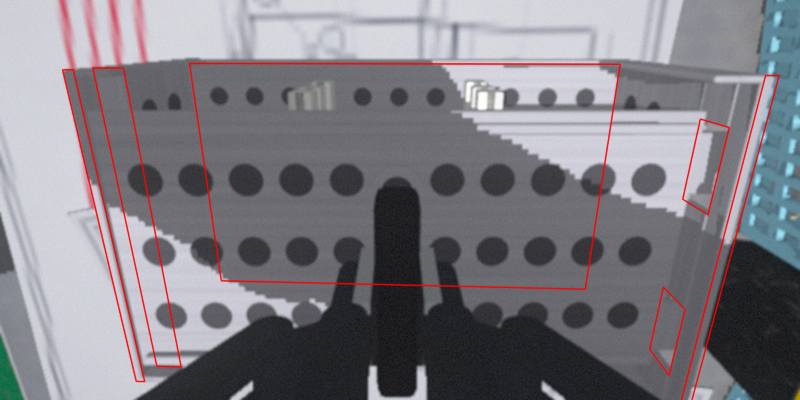

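View pics/s43c.png

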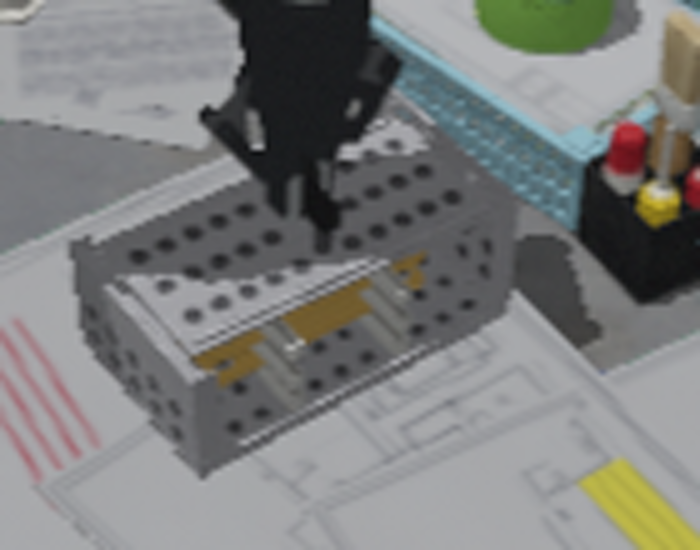

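```bash
python3 - <<'E'
from ov import *
p=pickle.load(open("w43.pkl","rb"))
im=cv2.resize(p["pixels"][90:350,30:190,::-1],None,fx=4,fy=2.3,interpolation=cv2.INTER_CUBIC)
im=cv2.convertScaleAbs(im,alpha=1.5)
cv2.imwrite("pics/w43z.png",im)
# predicted cover near-edge from grasp
s=read_state(); R=Ro.from_euler('xyz',s["tcp_rot"],degrees=True)*Ro.from_euler('xyz',[180,0,89.9],degrees=True).inv()
o=np.array(s["tool_pos"])-R.apply([0.7,0.5,35.4])
for q in [(-112,56,4),(-112,0,4),(-112,-56,4)]:
    w=o+R.apply(q); print(q,w.round(1),((proj(p,w)-[30,90])*[4,2.3]).round(0))
for q in [(-115,56,94),(-115,0,94),(-115,-56,94)]:
    print(q,((proj(p,carpts(549,51.5,-.8,[q]))-[30,90])*[4,2.3]).round(0))
E
```

```text
(-112, 56, 4) [440.2 108.8  99.5] [[153. 113.]]
(-112, 0, 4) [439.5  52.8  99.6] [[255. 371.]]
(-112, -56, 4) [438.8  -3.2  99.6] [[338. 581.]]
(-115, 56, 94) [[141. 107.]]
(-115, 0, 94) [[241. 358.]]
(-115, -56, 94) [[323. 563.]]
```

View pics/w43z.png

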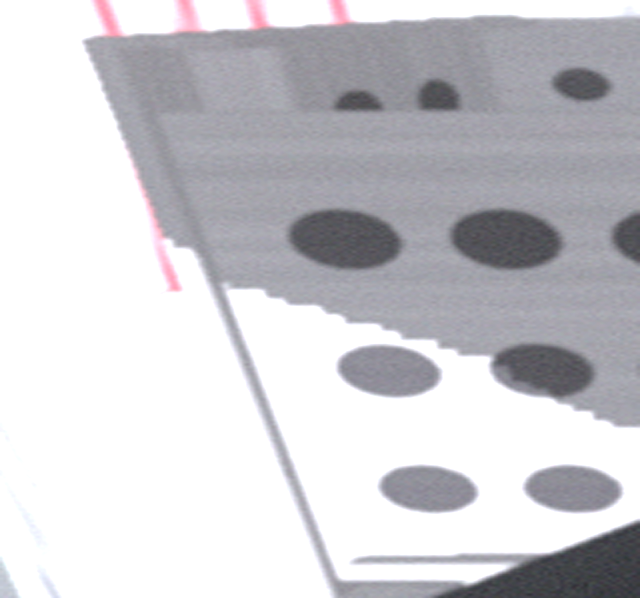

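Request:
arm_command(deltas=[{"claw": -1,"x": -0.1,"y": 0,"z": -0.14,"wx": 0,"wy": -0.65,"wz": 0},{"claw": -1,"x": -0.18,"y": 0,"z": -0.28,"wx": 0,"wy": -1.3,"wz": 0},{"claw": -1,"x": -0.25,"y": 0,"z": -0.42,"wx": 0,"wy": -1.9,"wz": 0},{"claw": -1,"x": -0.3,"y": 0,"z": -0.52,"wx": 0,"wy": -2.5,"wz": 0},{"claw": -1,"x": -0.3,"y": 0,"z": -0.52,"wx": 0,"wy": -2.5,"wz": 0},{"claw": -1,"x": -0.3,"y": 0,"z": -0.52,"wx": 0,"wy": -2.5,"wz": 0}])

```text
clock: 58.97
tool_pos: [549.9, 51.8, 120.6]
tcp_rot: [179.9, 0.0, 89.1]
contact_force: [0.9, 0.6, -4.8]
gripper_width: 11.7
```

```bash
python3 st.py; python3 cov.py 0,84,0; python3 - <<'E'
from ov import *
p=cam("wrist","w44")
im=cv2.resize(p["pixels"][90:350,30:190,::-1],None,fx=4,fy=2.3,interpolation=cv2.INTER_CUBIC)
cv2.imwrite("pics/w44z.png",cv2.convertScaleAbs(im,alpha=1.3))
E
```

```text
58.9667 [549.9  51.8 120.6] [179.89   0.    89.13] [-49.  37.  57. 112. -39.  53.  27.] 11.7 [ 0.9  0.6 -4.8]
0,84,0 ([-0.02, 0.02, -0.12], [0.01, 0.11, -0.03])
```

View pics/w44z.png

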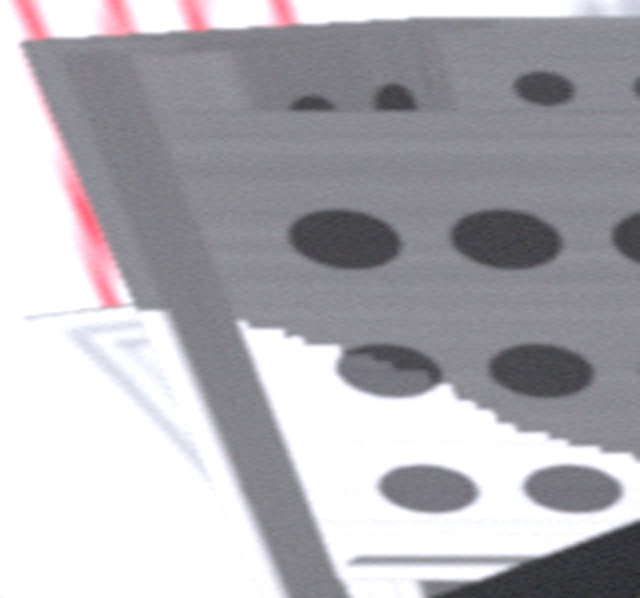

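View pics/w44.png

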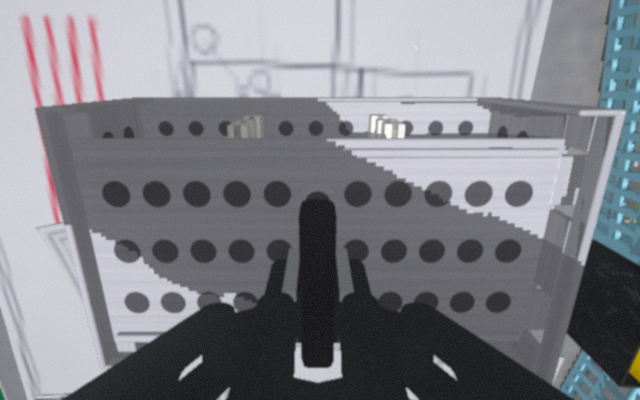

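Level, near edge behind the rim. Lower until it rests.

Request:
arm_command(deltas=[{"claw": -1,"x": 0,"y": 0,"z": -0.06,"wx": 0,"wy": 0.1,"wz": 0},{"claw": -1,"x": 0,"y": 0,"z": -0.12,"wx": 0,"wy": 0.1,"wz": 0},{"claw": -1,"x": 0,"y": 0,"z": -0.12,"wx": 0,"wy": 0.1,"wz": 0},{"claw": -1,"x": 0,"y": 0,"z": -0.12,"wx": 0,"wy": 0.1,"wz": 0}])

```text
clock: 59.35
tool_pos: [550.3, 51.7, 119.4]
tcp_rot: [180.0, 0.0, 89.1]
contact_force: [-1.0, -0.6, -2.4]
gripper_width: 12.2
```

Request:
arm_command(deltas=[{"claw": -1,"x": 0,"y": 0,"z": -0.05,"wx": 0,"wy": 0,"wz": 0},{"claw": -1,"x": 0,"y": 0,"z": -0.05,"wx": 0,"wy": 0,"wz": 0},{"claw": -0.6,"x": 0,"y": 0,"z": -0.05,"wx": 0,"wy": 0,"wz": 0},{"claw": -0.3,"x": 0,"y": 0,"z": -0.05,"wx": 0,"wy": 0,"wz": 0},{"claw": 0,"x": 0,"y": 0,"z": -0.05,"wx": 0,"wy": 0,"wz": 0},{"claw": 0,"x": 0,"y": 0,"z": -0.05,"wx": 0,"wy": 0,"wz": 0}])

```text
clock: 59.85
tool_pos: [550.2, 51.7, 118.9]
tcp_rot: [180.0, 0.0, 89.1]
contact_force: [-0.2, -0.6, -0.6]
gripper_width: 42.8
```

Request:
arm_command(deltas=[{"claw": 0,"x": 0,"y": 0,"z": 2,"wx": 0,"wy": 0,"wz": 0},{"claw": 0,"x": 0,"y": 0,"z": 5,"wx": 0,"wy": 0,"wz": 0},{"claw": 0,"x": 0,"y": 0,"z": 9,"wx": 0,"wy": 0,"wz": 0},{"claw": 0,"x": 0,"y": 0,"z": 13,"wx": 0,"wy": 0,"wz": 0},{"claw": 0,"x": 0,"y": -2,"z": 15,"wx": 0,"wy": 0,"wz": 0},{"claw": 0,"x": -4,"y": -6,"z": 17,"wx": 0,"wy": 0,"wz": 0},{"claw": 0,"x": -4,"y": -10,"z": 17,"wx": 0,"wy": 0,"wz": 0},{"claw": 0,"x": -4,"y": -10,"z": 17,"wx": 0,"wy": 0,"wz": 0},{"claw": 0,"x": -4,"y": -10,"z": 17,"wx": 0,"wy": 0,"wz": 0},{"claw": 0,"x": -4,"y": -10,"z": 17,"wx": 0,"wy": 0,"wz": 0}])

```text
clock: 60.68
tool_pos: [509.9, -48.9, 289.0]
tcp_rot: [180.0, -0.0, 89.0]
contact_force: [-0.0, 0.6, -0.2]
gripper_width: 42.9
```

```bash
python3 st.py; python3 - <<'E'
from ov import *
p=cam("wrist","w45"); pickle.dump(p,open("w45.pkl","wb"))
draw(p,(549,51.5,-0.8),(0,0,640,400),1.25,"pics/w45c.png")
p=cam("scene","s45")
cv2.imwrite("pics/s45c.png",cv2.resize(p["pixels"][135:245,260:400,::-1],None,fx=5,fy=5,interpolation=cv2.INTER_CUBIC))
E
```

```text
60.6833 [509.9 -48.9 289. ] [ 1.7995e+02 -5.0000e-02  8.9010e+01] [-52.  22.  70. 106. -22.  68.  25.] 42.9 [-0.   0.6 -0.2]
```

View pics/w45c.png

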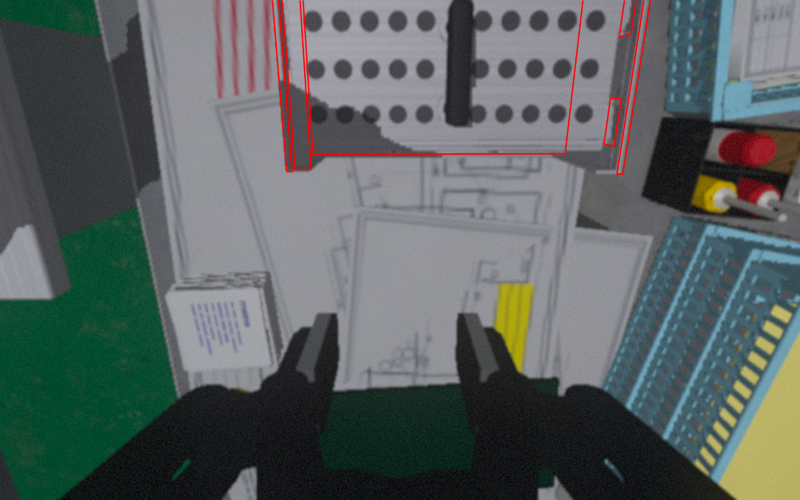

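View pics/s45c.png

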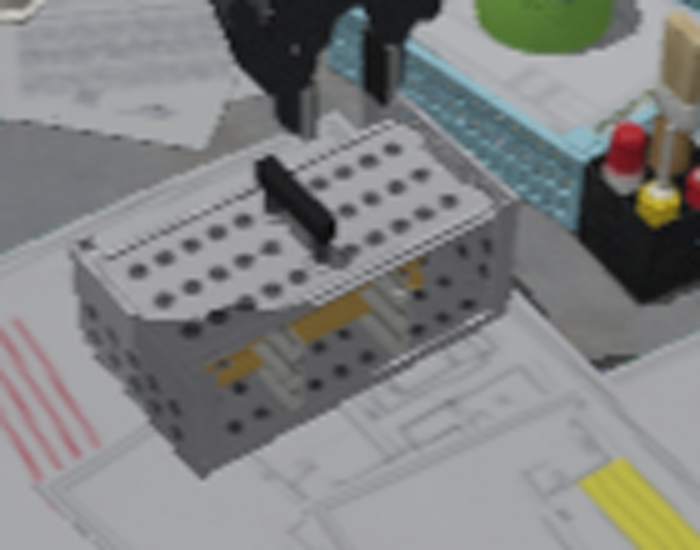

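Request:
arm_command(deltas=[{"claw": 0,"x": 3,"y": 10,"z": 4,"wx": 0,"wy": 0,"wz": 0},{"claw": 0,"x": 3,"y": 10,"z": 4,"wx": 0,"wy": 0,"wz": 0},{"claw": 0,"x": 3,"y": 10,"z": 4,"wx": 0,"wy": 0,"wz": 0},{"claw": 0,"x": 3,"y": 10,"z": 4,"wx": 0,"wy": 0,"wz": 0},{"claw": 0,"x": 3,"y": 10,"z": 4,"wx": 0,"wy": 0,"wz": 0},{"claw": 0,"x": 3,"y": 10,"z": 4,"wx": 0,"wy": 0,"wz": 0}])

```text
clock: 61.28
tool_pos: [539.8, 52.0, 328.1]
tcp_rot: [-179.9, 0.1, 89.2]
contact_force: [0.5, -0.5, -1.9]
gripper_width: 42.7
```

```bash
python3 st.py; python3 - <<'E'
from ov import *
p=cam("wrist","w46"); pickle.dump(p,open("w46.pkl","wb"))
L2=[[(-112,-56,88),(112,-56,88),(112,-48,88),(127,-48,88),(127,-24,88),(112,-24,88),(112,24,88),(127,24,88),(127,48,88),(112,48,88),(112,56,88),(-112,56,88)],[(-7,-36,128),(7,-36,128),(7,36,128),(-7,36,128)],[(-119,-70,94),(-115,-70,94),(-115,70,94),(-119,70,94)],[(115,-70,110),(119,-70,110),(119,70,110),(115,70,110)]]
b=(120,60,520,300);S=2
im=cv2.resize(p["pixels"][b[1]:b[3],b[0]:b[2],::-1],None,fx=S,fy=S,interpolation=cv2.INTER_CUBIC)
cv2.imwrite("pics/w46r.png",im)
for l in L2:
    uv=(proj(p,carpts(549,51.5,-.8,l))-[b[0],b[1]]+.5)*S-.5
    cv2.polylines(im,[np.round(uv*16).astype(np.int32)],True,(0,0,255),1,cv2.LINE_AA,4)
cv2.imwrite("pics/w46c.png",im)
E
```

```text
61.2833 [539.8  52.  328.1] [-1.7994e+02  9.0000e-02  8.9190e+01] [-60.  24.  70.  98. -23.  75.  14.] 42.7 [ 0.5 -0.5 -1.9]
```

View pics/w46c.png

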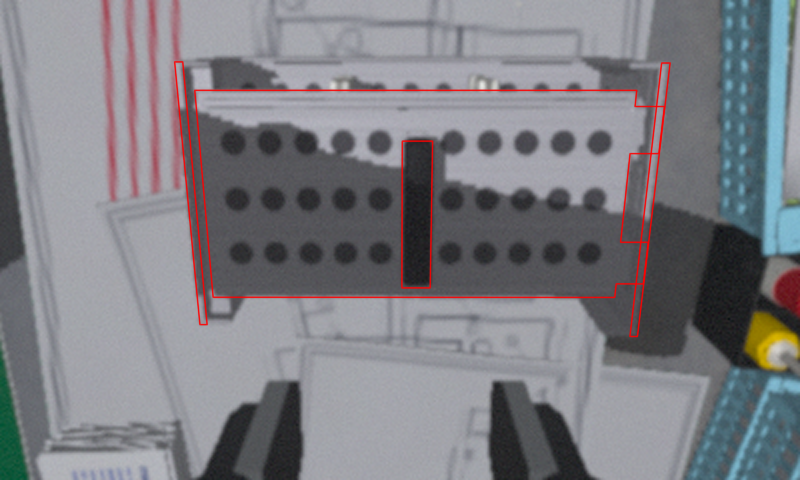

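View pics/w46r.png

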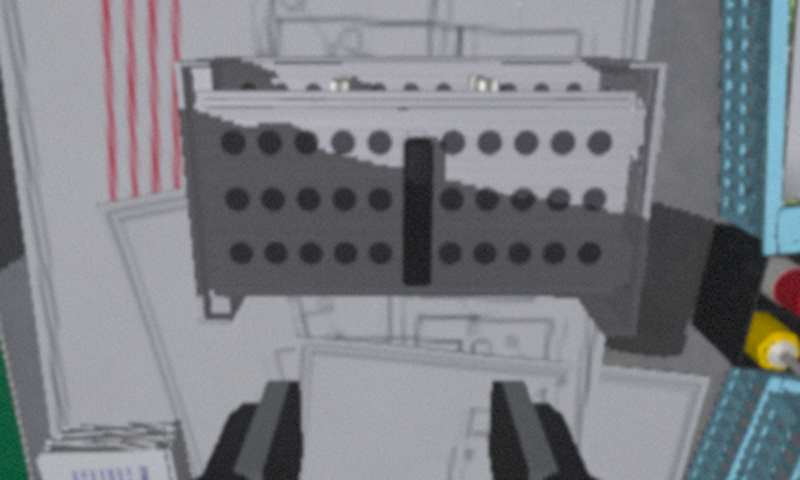

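```bash
python3 - <<'E'
from h import *
p=cam("scene","s47")
print(finish_job(), read_state()["clock"])
E
```

```text
the job is handed in; nothing more can be done
the job is handed in; nothing more can be done
```

View pics/s47.png

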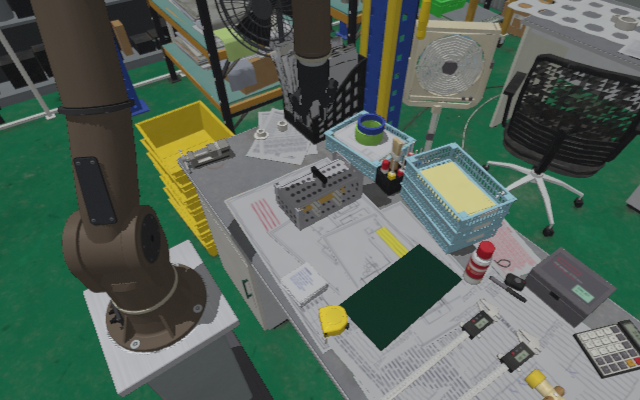

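I loaded all three plates into the carrier, each lying on its own pair of crosswise bars; all six bars were used. I then hooked the cover's tabs into the slots at about 20°, swung it down level, and handed the job in at about 61 s.

**Last checks:**
- Each plate measured within about 1 mm of the carrier's middle. The top plate's fit was poor (0.67 overlap), because the gripper hid part of it.
- The overlay of the seated cover matched the image to within about 1–2 mm. Its near edge lies behind the rim, and I saw no contact force while the tabs went in.
- The robot was clear of everything, and the note block and tape measure look unmoved.

**What went wrong or disagreed:**
- The first grasp on the second plate slipped over its top. I regripped it lower and it held.
- The cover had been knocked about 5 cm aside during the run, so I located it again before grasping.
- One bar was set down with about 29 N of force, which is under the 40 N limit.

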